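# Stack the tea cups on the bamboo tray and ring for collection

### The job

Clear up after the tea tasting: gather all the small white cups into one nested stack, upright and each fully home in the one below, standing on the floor of the top bamboo tray, and lay the tea scoop flat in the same tray, wholly inside its walls. When the tray is ready, ring for it to be collected by pressing the bell's plunger right down and letting it go. Leave the whisk stand, caddy, jar and bowl where they are.

Things in the scene. Friction and masses are not known exactly. Their poses are not given: they have to be found in the camera images.
- cup_a: one of 5 to 7 identical white tea cups (None if absent): a cone widening upward, rim 66 mm across outside, 40 mm tall, wall 3 mm, foot 35 mm across, inner floor 14 mm up, 90 g, upright on the shelf at the start. Nested, its foot stands on the floor of the cup below, 14 mm higher, with 1 to 2 mm of play. Origin: centre of the underside; z up along its axis.
- cup_b: one of 5 to 7 identical white tea cups (None if absent): a cone widening upward, rim 66 mm across outside, 40 mm tall, wall 3 mm, foot 35 mm across, inner floor 14 mm up, 90 g, upright on the shelf at the start. Nested, its foot stands on the floor of the cup below, 14 mm higher, with 1 to 2 mm of play. Origin: centre of the underside; z up along its axis.
- cup_c: one of 5 to 7 identical white tea cups (None if absent): a cone widening upward, rim 66 mm across outside, 40 mm tall, wall 3 mm, foot 35 mm across, inner floor 14 mm up, 90 g, upright on the shelf at the start. Nested, its foot stands on the floor of the cup below, 14 mm higher, with 1 to 2 mm of play. Origin: centre of the underside; z up along its axis.
- cup_d: one of 5 to 7 identical white tea cups (None if absent): a cone widening upward, rim 66 mm across outside, 40 mm tall, wall 3 mm, foot 35 mm across, inner floor 14 mm up, 90 g, upright on the shelf at the start. Nested, its foot stands on the floor of the cup below, 14 mm higher, with 1 to 2 mm of play. Origin: centre of the underside; z up along its axis.
- cup_e: one of 5 to 7 identical white tea cups (None if absent): a cone widening upward, rim 66 mm across outside, 40 mm tall, wall 3 mm, foot 35 mm across, inner floor 14 mm up, 90 g, upright on the shelf at the start. Nested, its foot stands on the floor of the cup below, 14 mm higher, with 1 to 2 mm of play. Origin: centre of the underside; z up along its axis.
- cup_f: one of 5 to 7 identical white tea cups (None if absent): a cone widening upward, rim 66 mm across outside, 40 mm tall, wall 3 mm, foot 35 mm across, inner floor 14 mm up, 90 g, upright on the shelf at the start. Nested, its foot stands on the floor of the cup below, 14 mm higher, with 1 to 2 mm of play. Origin: centre of the underside; z up along its axis.
- cup_g: one of 5 to 7 identical white tea cups (None if absent): a cone widening upward, rim 66 mm across outside, 40 mm tall, wall 3 mm, foot 35 mm across, inner floor 14 mm up, 90 g, upright on the shelf at the start. Nested, its foot stands on the floor of the cup below, 14 mm higher, with 1 to 2 mm of play. Origin: centre of the underside; z up along its axis.
- tray: three-tier stacking bamboo tray set, fixed on the shelf, 245 x 345 mm outside (its x by y), top rim 80 mm high. Only the top tier is open: inside 233 x 333 mm, walls 6 mm thick rising 18 mm above its floor. Origin: centre of the underside, on the shelf; x across the short side, y along the long side, z up.
- tray_floor (a point): centre of the top tier's inner floor, 62 mm above the shelf; axes as the tray's.
- scoop: bamboo tea scoop lying on the shelf in front of the trays, 151 mm long, 30 g. Straight handle 12 mm wide, 11 mm thick, from x = -79 to +33 mm; round hollow head 40 mm across, 14 mm tall, centred at x = +52 mm. Origin: underside of the handle, near the balance point; x along it towards the head, z up.
- scoop_grip (a point): a good place to grip the scoop: on the handle above its origin, half-way up the handle (5.5 mm); same axes.
- scoop_head (a point): centre of the scoop head, 52 mm along x, 4 mm up (its inner floor).
- scoop_end (a point): the free end of the scoop's handle, 79 mm back along -x, 5.5 mm up.
- bell: steel desk bell, fixed to the shelf: black base 84 mm in diameter, dome 75 mm in diameter and 48 mm tall, brass plunger on top. Origin: centre of the underside; z up.
- plunger_top (a point): centre of the top of the bell's brass plunger head (18 mm in diameter), 64 mm above the shelf at rest; it moves with the plunger.
- plunger (a joint): travel of the bell's plunger, m: 0 at rest, 0.006 fully down at its stop; a spring pushes it back (about 1.2 N at rest, 4 N fully down).
- whisk_stand: ceramic whisk stand, grey-green, standing in the top tier near its +y end, 62 mm in diameter at the foot, 67 mm tall, 220 g, loose. Not part of the job. Origin: centre of the underside.
- caddy: dark red round tea caddy, 66 mm in diameter, 84 mm tall, 280 g, loose, among the cups. Not part of the job. Origin: centre of the underside.
- jar: frosted glass jar with clamp-top lid, 96 mm in diameter, 124 mm tall, 550 g, loose, in front on the left. Not part of the job. Origin: centre of the underside.
- bowl: squat grey stoneware bowl, 124 mm in diameter, 58 mm tall, 420 g, loose, at the back right. Not part of the job. Origin: centre of the underside.
Mind the look-alikes: they are no part of the job. What is shaped like the cup_e but pink is not meant.

How it is judged:
On the way, in this order (a step that is already met when the one before it is completed fails the run):
1. all the cups are nested in one stack in the top tray and the scoop lies in that tray (z of any of cup_a, cup_b, cup_c, cup_d, cup_e, cup_f, cup_g in the frame of tray_floor below 0.004 m and angle between each of cup_a, cup_b, cup_c, cup_d, cup_e, cup_f, cup_g's own z axis and vertical below 0.12 rad and linear speed of each of cup_a, cup_b, cup_c, cup_d, cup_e, cup_f, cup_g below 0.03 m/s and (distance between cup_a and cup_b below 0.0165 m or distance between cup_a and cup_c below 0.0165 m or distance between cup_a and cup_d below 0.0165 m or distance between cup_a and cup_e below 0.0165 m or distance between cup_a and cup_f below 0.0165 m or distance between cup_a and cup_g below 0.0165 m) and horizontal distance between cup_a and cup_b below 0.015 m and horizontal distance between each of cup_a, cup_b and cup_c below 0.015 m and horizontal distance between each of cup_a, cup_b, cup_c and cup_d below 0.015 m and horizontal distance between each of cup_a, cup_b, cup_c, cup_d and cup_e below 0.015 m and horizontal distance between each of cup_a, cup_b, cup_c, cup_d, cup_e and cup_f below 0.015 m and horizontal distance between each of cup_a, cup_b, cup_c, cup_d, cup_e, cup_f and cup_g below 0.015 m and x of cup_a in the frame of tray_floor between -0.11 and 0.11 m and y of cup_a in the frame of tray_floor between -0.16 and 0.16 m and (distance between cup_b and cup_a below 0.0165 m or distance between cup_b and cup_c below 0.0165 m or distance between cup_b and cup_d below 0.0165 m or distance between cup_b and cup_e below 0.0165 m or distance between cup_b and cup_f below 0.0165 m or distance between cup_b and cup_g below 0.0165 m) and x of cup_b in the frame of tray_floor between -0.11 and 0.11 m and y of cup_b in the frame of tray_floor between -0.16 and 0.16 m and (distance between cup_c and cup_a below 0.0165 m or distance between cup_c and cup_b below 0.0165 m or distance between cup_c and cup_d below 0.0165 m or distance between cup_c and cup_e below 0.0165 m or distance between cup_c and cup_f below 0.0165 m or distance between cup_c and cup_g below 0.0165 m) and x of cup_c in the frame of tray_floor between -0.11 and 0.11 m and y of cup_c in the frame of tray_floor between -0.16 and 0.16 m and (distance between cup_d and cup_a below 0.0165 m or distance between cup_d and cup_b below 0.0165 m or distance between cup_d and cup_c below 0.0165 m or distance between cup_d and cup_e below 0.0165 m or distance between cup_d and cup_f below 0.0165 m or distance between cup_d and cup_g below 0.0165 m) and x of cup_d in the frame of tray_floor between -0.11 and 0.11 m and y of cup_d in the frame of tray_floor between -0.16 and 0.16 m and (distance between cup_e and cup_a below 0.0165 m or distance between cup_e and cup_b below 0.0165 m or distance between cup_e and cup_c below 0.0165 m or distance between cup_e and cup_d below 0.0165 m or distance between cup_e and cup_f below 0.0165 m or distance between cup_e and cup_g below 0.0165 m) and x of cup_e in the frame of tray_floor between -0.11 and 0.11 m and y of cup_e in the frame of tray_floor between -0.16 and 0.16 m and (distance between cup_f and cup_a below 0.0165 m or distance between cup_f and cup_b below 0.0165 m or distance between cup_f and cup_c below 0.0165 m or distance between cup_f and cup_d below 0.0165 m or distance between cup_f and cup_e below 0.0165 m or distance between cup_f and cup_g below 0.0165 m) and x of cup_f in the frame of tray_floor between -0.11 and 0.11 m and y of cup_f in the frame of tray_floor between -0.16 and 0.16 m and (distance between cup_g and cup_a below 0.0165 m or distance between cup_g and cup_b below 0.0165 m or distance between cup_g and cup_c below 0.0165 m or distance between cup_g and cup_d below 0.0165 m or distance between cup_g and cup_e below 0.0165 m or distance between cup_g and cup_f below 0.0165 m) and x of cup_g in the frame of tray_floor between -0.11 and 0.11 m and y of cup_g in the frame of tray_floor between -0.16 and 0.16 m and x of scoop_head in the frame of tray_floor between -0.112 and 0.112 m and y of scoop_head in the frame of tray_floor between -0.162 and 0.162 m and z of scoop_head in the frame of tray_floor between -0.005 and 0.016 m and x of scoop_end in the frame of tray_floor between -0.112 and 0.112 m and y of scoop_end in the frame of tray_floor between -0.162 and 0.162 m and z of scoop_end in the frame of tray_floor between -0.005 and 0.016 m), for 0.2 s.
2. the bell's plunger is pressed down to its stop (at least 5 of its 6 mm) (value of joint plunger above 0.005 m), for 0.02 s.
At the end, for the whole second after the job is handed in: All cups present form one stack inside the top tray: the lowest on its floor (4 mm), each within 16.5 mm of its next neighbour, all within 15 mm sideways, upright (7 degrees), at rest; both ends of the scoop inside the tray's walls, within 16 mm of its floor; plunger sprung back (under 1.5 mm) (all of step 1 and value of joint plunger below 0.0015 m); the robot touches nothing.
It fails at once if the whisk stand is pushed more than 40 mm or knocked over (distance of whisk_stand from where it was at the start of the episode above 0.04 m or angle between whisk_stand's own z axis and vertical above 0.6 rad).
It fails at once if the red caddy is pushed more than 40 mm or knocked over (distance of caddy from where it was at the start of the episode above 0.04 m or angle between caddy's own z axis and vertical above 0.6 rad).
It fails at once if the glass jar is pushed more than 40 mm or knocked over (distance of jar from where it was at the start of the episode above 0.04 m or angle between jar's own z axis and vertical above 0.6 rad).
It fails at once if the stoneware bowl is pushed more than 40 mm or knocked over (distance of bowl from where it was at the start of the episode above 0.04 m or angle between bowl's own z axis and vertical above 0.6 rad).
Of cup_a, cup_b, cup_c, cup_d, cup_e, cup_f, cup_g only 5 to 7 are there at a start; the rules pass over those that are not, and their reading is None.
At some moment in a run one of cup_a, cup_b, cup_c, cup_d, cup_e, cup_f, cup_g may be knocked a few centimetres aside while the robot is not near it.
It also fails if it takes over 210 s, if anything falls off the work surface, if the arm or the gripper's body presses on something with over 40 N, if the wrist force passes 120 N, or if a joint passes its speed limit or range.

### The arm

A 7-joint arm with a two-finger parallel gripper is mounted at the origin on the work surface. World frame = base frame: x ahead of the robot, y to its left, z up, the work surface at z = 0. Lengths are in m, angles in rad, forces in N, time in s.
With the tool pointing down it reaches from about 0.425 to 0.825 m from the base axis. Payload 3.6 kg.
Tool frame: the origin (TCP) lies on the mounting face of the last link; the fingertips stand 173 mm ahead of it and the grasp point (between the pads) lies 155 mm ahead of it; z points along the fingers, y is the direction in which the jaws open and shut (so a half turn about z gives the same grasp; the last joint's range is limited). The gripper opens to 85 mm and grips with 20 to 120 N. Pads are 22 mm wide; open, the fingers measure 114 mm over their backs; the gripper's body (76 mm by 85 mm) begins 54 mm behind the grasp point. The pads swing forward as they close: fully open they stand 13 mm farther back than shut.
Start: joints at [1.171, 0.615, -0.013, 1.423, 0.008, 1.103, -0.04], TCP at [0.237, -0.605, 0.405] pointing down, gripper open.
Joint ranges: [-3.12, 3.12], [-0.3, 2.06], [-1.34, 1.32], [0.26, 2.42], [-1.36, 4.5], [0.01, 1.98], [-2.84, 2.84]. Speed limits (rad/s): [2.79, 2.79, 3.14, 3.14, 3.14, 3.14, 3.14].

### API

Orientations are given as a rotation vector (axis times angle).
In Python, from bench import readout, snapshot, camera_info, job gives the robot as it stands. The module is installed in compiled form; this text tells all that it offers.
- The arm moves only by the tool servo_tool, never from a script. Its argument "deltas" is a list of rows, each a list of 5 numbers: the finger opening in cm, from 0 to 8.54, then the shift along the world's x, y, z in cm, then the turn about the world's z in rad. In form: [[claw, x, y, z, turn], ...]. A call has 1 to 5 rows; each row shifts and turns the pose as measured when the row begins; what a row does not reach is not made up. A row lasts 1/12 s, in which the tool goes at most 41.7 mm and 7.16 degrees, less where a joint would pass 70% of its speed; a pose out of reach is approached as far as the arm can. A call with a gripper value outside its range is refused whole. The fingers move at their own pace and stop on an object; "newtons" is the grip in N (left out, the last holds). Time passes only in rows, so rows that do not move let the fingers close. It gives the time, the measured TCP pose, the force and the opening at its end, in the units of the state.
- readout.sense(): the state, without advancing time (a new reading comes with each control period).
- snapshot(name): name is "side" or "top"; returns the picture (400x640x3 uint8, blue, green, red); there is no depth.
- camera_info(name): a dict with "mtx" (3x3 intrinsics, pixels), "distortion" ([k1, k2, p1, p2, k3] as OpenCV has them; the pictures are not rectified), "position" and "attitude" of the camera in the world. Camera axes: x right, y down, z forward; pixel columns grow to the right and rows downward; lengths in m; the calibration is good to about 2 mm. A picture is of the moment at which its call begins. camera_info takes no time and is no camera call.
- job.close_job(): hands the job in, once; it reports no verdict.
The state is a dict: "clock": time; "q": joint angles; "dq": joint speeds; "joint_torque": joint torques, N m; "position": TCP position; "eef_rot": TCP orientation; "contact_force": force on the tool from outside, world axes, zero at the start; "moment": the same for the moment, N m; "gripper_width": finger opening in m.
Only numpy, scipy, OpenCV 4.12 (cv2) and the standard library are available. Lean on these libraries where they do the work, as an engineer would, in place of code of your own. Each camera call takes 0.05 s, during which the arm holds its last target.

## Working session

There is one attempt and no reset: what is moved stays moved. The work goes in short steps, Python scripts to look and compute and a tool call to move; the robot and the scene stay as the last step left them, time stands still between calls to the robot, and variables do not carry over. Pictures are saved under pics/ and viewed, and the job is handed in when it is done.

Besides the shell and the picture viewer there is one more tool, called after "Emit:" by a JSON object that holds its "api" and its "payload". servo_tool: Moves the arm, as the interface text tells. Its arguments: {"type":"object","properties":{"deltas":{"type":"array"},"newtons":{"type":"number"}},"required":["deltas"]}

```bash
mkdir -p pics; ls; python3 - <<'E'
from bench import readout, snapshot, camera_info
import cv2
print(readout.sense())
for n in("side","top"):
    print(n,camera_info(n)); cv2.imwrite(f"pics/{n}0.png",snapshot(n))
E
```

```text
pics
{'clock': 0.0, 'q': array([ 1.17048599,  0.61592513, -0.01261433,  1.42493372,  0.00814284,
        1.1034174 , -0.04041032]), 'dq': array([-0.00120715,  0.00039567,  0.00070251, -0.00178766, -0.00071311,
        0.00071157,  0.00033824]), 'joint_torque': array([-7.00608143e-05, -4.69209909e+01,  2.59095775e-01, -1.71029967e+01,
        9.86395200e-03,  9.69129353e-03, -5.79271799e-06]), 'position': array([ 0.23724581, -0.60480254,  0.40352221]), 'eef_rot': array([-3.08433073e+00, -5.83403716e-01,  8.89259597e-04]), 'contact_force': array([ 0.30266551, -0.25656653,  0.26675311]), 'moment': array([-0.00419223, -0.01970524,  0.01842547]), 'gripper_width': 0.08561370335407625}
side {'mtx': array([[440.07534651,   0.        , 321.87084191],
       [  0.        , 440.07534651, 198.76335383],
       [  0.        ,   0.        ,   1.        ]]), 'distortion': array([-0.08953965,  0.        ,  0.        ,  0.        ,  0.        ]), 'position': array([0.33056153, 0.95241461, 1.26496646]), 'attitude': array([-0.32932961,  2.86028094, -1.05032274])}
top {'mtx': array([[407.44480769,   0.        , 321.44582533],
       [  0.        , 407.44480769, 200.57566278],
       [  0.        ,   0.        ,   1.        ]]), 'distortion': array([-0.07249909,  0.        ,  0.        ,  0.        ,  0.        ]), 'position': array([ 0.33708215, -0.02259751,  1.20073983]), 'attitude': array([-2.15817323,  2.1173051 , -0.22464764])}
```

View pics/side0.png

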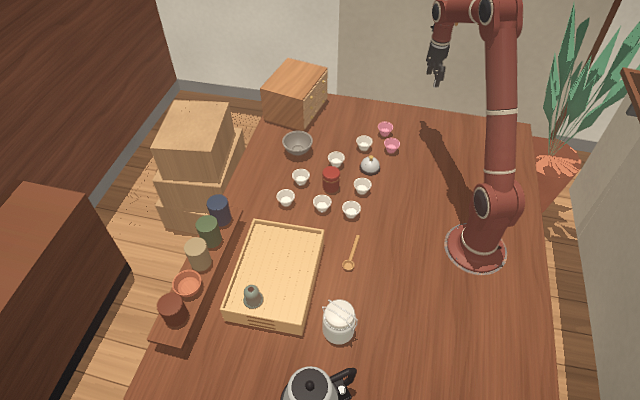

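View pics/top0.png

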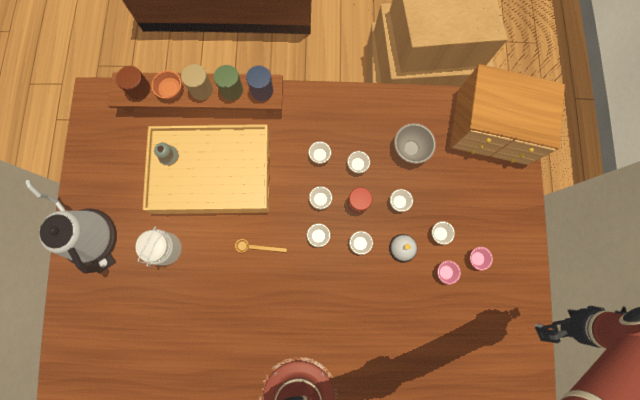

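```bash
cat > h.py <<'E'
import numpy as np, cv2
from scipy.spatial.transform import Rotation as R
from bench import readout, snapshot, camera_info
def cam(n):
    c=camera_info(n); return c['mtx'],c['distortion'],np.array(c['position']),R.from_rotvec(c['attitude']).as_matrix()
def pix2world(n,uv,z):
    K,D,P,M=cam(n)
    p=cv2.undistortPoints(np.array(uv,float).reshape(-1,1,2),K,D).reshape(-1,2)
    d=np.c_[p,np.ones(len(p))]@M.T
    return P+d*((z-P[2])/d[:,2])[:,None]
def world2pix(n,X):
    K,D,P,M=cam(n)
    rv=cv2.Rodrigues(M.T)[0]; return cv2.projectPoints(np.array(X,float).reshape(-1,3),rv,-M.T@P,K,D)[0].reshape(-1,2)
def warp(n,img,z,x0,x1,y0,y1,s=1000):
    # rows: x decreasing downward (x1 top); cols: y decreasing rightward
    h=int((x1-x0)*s);w=int((y1-y0)*s)
    r,c=np.mgrid[0:h,0:w]
    X=np.stack([x1-r/s,y1-c/s,np.full(r.shape,z)],-1)
    uv=world2pix(n,X).reshape(h,w,2).astype(np.float32)
    return cv2.remap(img,uv[...,0],uv[...,1],cv2.INTER_LINEAR)
def cups(img,z=0.04,x0=.2,x1=.85,y0=-.5,y1=.45,amin=1500):
    w=warp('top',img,z,x0,x1,y0,y1)
    hsv=cv2.cvtColor(w,cv2.COLOR_BGR2HSV)
    m=((hsv[...,1]<70)&(hsv[...,2]>110)).astype(np.uint8)
    m=cv2.morphologyEx(m,cv2.MORPH_CLOSE,np.ones((9,9)))
    cs,_=cv2.findContours(m,cv2.RETR_EXTERNAL,cv2.CHAIN_APPROX_NONE)
    out=[]
    for c in cs:
        if cv2.contourArea(c)<amin: continue
        hl=cv2.convexHull(c); (a,b),r=cv2.minEnclosingCircle(hl); M=cv2.moments(hl)
        out.append((x1-M['m01']/M['m00']/1000,y1-M['m10']/M['m00']/1000,x1-b/1000,y1-a/1000,r))
    return out,w,m
E
python3 - <<'E'
from h import *
img=cv2.imread('pics/top0.png')
o,w,m=cups(img)
for c in o: print(np.round(c,4), world2pix('top',[c[0],c[1],.04]).round(1))
cv2.imwrite('pics/w0.png',cv2.resize(np.hstack([w]),None,fx=.84,fy=.84))
cv2.imwrite('pics/m0.png',cv2.resize(m*255,None,fx=.84,fy=.84))
for nm,uv,z in [('plunger',(406,246),.064),('caddy',(360,199),.084),('scoophead',(241,246),.01),('scoopend',(286,249),.01),('bowl',(414,144),.058),('jar',(155,246),.124)]:
    print(nm,pix2world('top',[uv],z).round(3))
# tray rim corners
print(pix2world('top',[(147,126),(268,125),(269,213),(144,213)],.08).round(3))
E
```

```text
[ 0.4207 -0.2899  0.4208 -0.2905 37.6967] [[403.6 247.3]]
[ 0.4326 -0.1662  0.4324 -0.166  34.1294] [[360.6 242.4]]
[ 0.4069  0.4038  0.4082  0.407  62.0737] [[160.2 247.3]]
[ 0.4523 -0.0442  0.4522 -0.0443 33.7081] [[318.  234.8]]
[ 0.4654 -0.4057  0.4656 -0.4059 34.1213] [[442.7 232.4]]
[ 0.5587 -0.2847  0.5589 -0.2847 34.5616] [[401.  199.9]]
[ 0.5614 -0.0486  0.5614 -0.0487 34.0551] [[320.2 197.3]]
[ 0.6716 -0.1595  0.6715 -0.1598 34.2017] [[358.3 161.6]]
[ 0.6856  0.4124  0.6848  0.4155 39.4837] [[165.5 152.8]]
[ 0.6981 -0.0439  0.6981 -0.0444 34.2693] [[319.4 152. ]]
[ 0.7345 -0.3298  0.7347 -0.3294 62.7027] [[414.5 142.9]]
plunger [[ 0.423 -0.291  0.064]]
caddy [[ 0.55  -0.159  0.084]]
scoophead [[0.418 0.179 0.01 ]]
scoopend [[0.412 0.048 0.01 ]]
bowl [[ 0.725 -0.323  0.058]]
jar [[0.405 0.387 0.124]]
[[0.754 0.46  0.08 ]
 [0.764 0.107 0.08 ]
 [0.506 0.094 0.08 ]
 [0.498 0.443 0.08 ]]
```

```bash
python3 - <<'E'
from h import *
a=cv2.imread('pics/top0.png'); 
cv2.imwrite('pics/c1.png',cv2.resize(a[110:290,120:320],None,fx=4,fy=4-.8,interpolation=cv2.INTER_CUBIC)[:600])
cv2.imwrite('pics/c2.png',cv2.resize(a[130:290,300:500],None,fx=3.7,fy=3.7,interpolation=cv2.INTER_CUBIC))
E
```

```text
(no output)
```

View pics/w0.png

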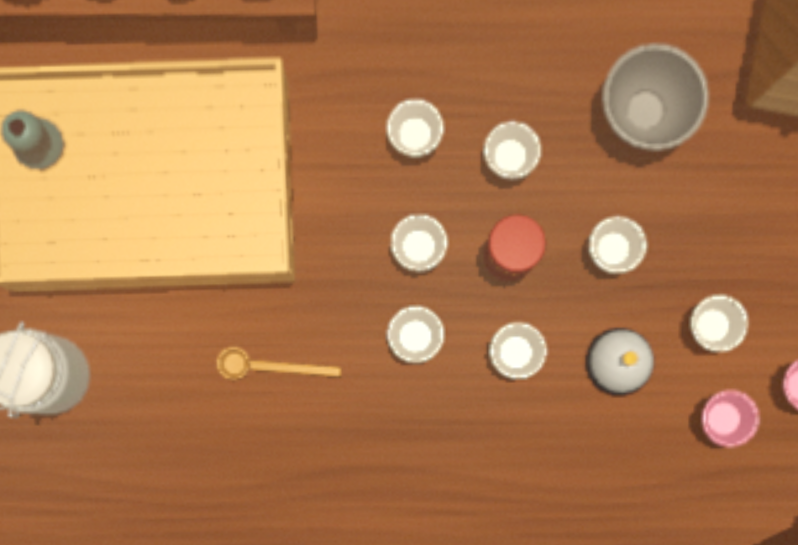

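View pics/c2.png

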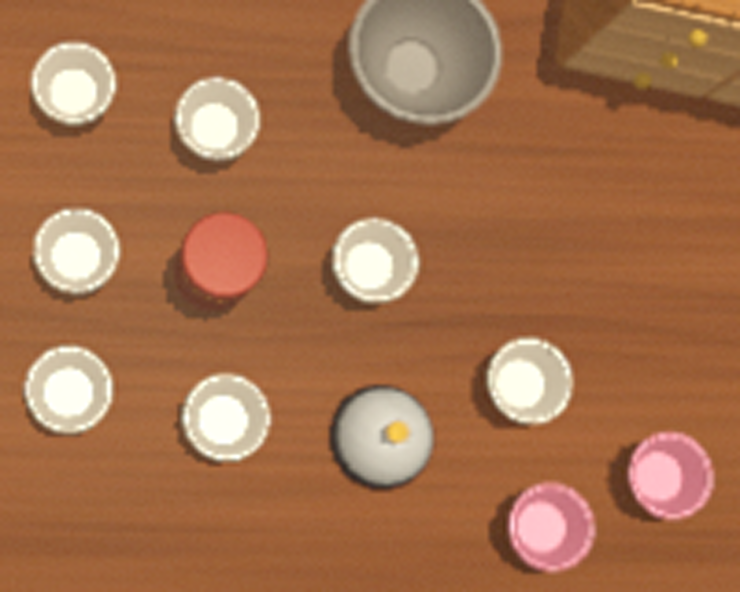

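View pics/c1.png

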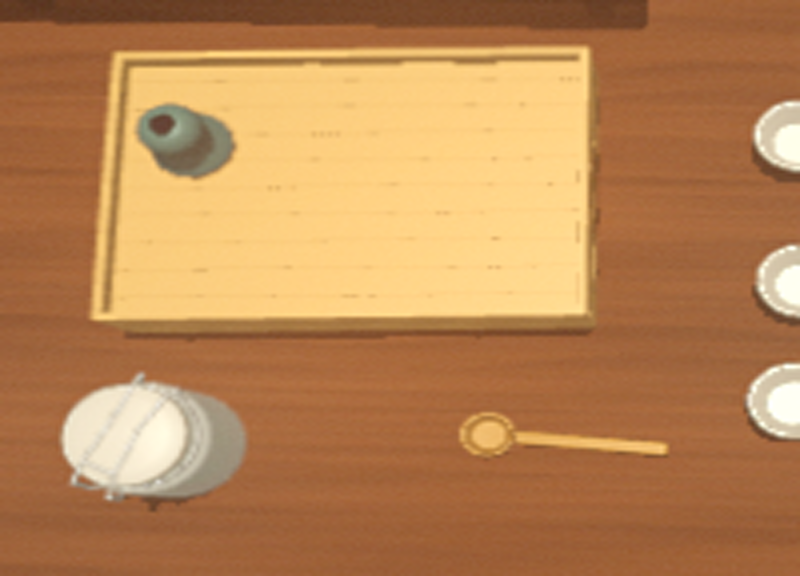

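```bash
python3 - <<'E'
from h import *
p=pix2world('top',[(148,126.25),(268,125),(268.5,209.4),(143,209.4)],.08);print(p.round(3))
for i in range(4): print(np.linalg.norm(p[i]-p[(i+1)%4]).round(3))
print(p.mean(0).round(3))
# whisk foot at z .062 crop (205,150)/... 
print('whisk top',pix2world('top',[(120+162/4,110+125/3.2)],.129).round(3),'foot',pix2world('top',[(120+203/4,110+148/3.2)],.062).round(3))
# scoop in crop
s=pix2world('top',[(120+487/4,110+434/3.2),(120+667/4,110+448/3.2)],.011);print(s.round(4),np.linalg.norm(s[0]-s[1]))
# side checks for plunger
print(world2pix('side',[[.423,-.291,.064],[.4326,-.166,.04],[.6981,-.044,.04]]).round(1))
E
```

```text
[[0.753 0.457 0.08 ]
 [0.764 0.107 0.08 ]
 [0.516 0.096 0.08 ]
 [0.508 0.447 0.08 ]]
0.349
0.248
0.351
0.245
[0.635 0.277 0.08 ]
whisk top [[0.669 0.394 0.129]] foot [[0.669 0.388 0.062]]
[[0.419  0.1764 0.011 ]
 [0.409  0.0453 0.011 ]] 0.1314403108468028
[[370.4 157.2]
 [362.2 184. ]
 [285.2 195.7]]
```

Emit:
{"api": "servo_tool", "payload": {"deltas": [[4.0, 2.7, 2.8, 0, 0.12], [4.0, 2.7, 2.8, 0, 0.12], [4.0, 2.7, 2.8, 0, 0.12], [4.0, 2.7, 2.8, 0, 0.12], [4.0, 2.7, 2.8, 0, 0.12]], "newtons": 40}}

```text
clock: 0.52
position: [0.3638, -0.4675, 0.3998]
eef_rot: [-2.776, -1.471, 0.022]
contact_force: [0.1, -0.1, -0.2]
gripper_width: 0.0402
```

Emit:
{"api": "servo_tool", "payload": {"deltas": [[4.0, 2.7, 2.8, 0, 0.12], [4.0, 2.7, 2.8, 0, 0.12], [4.0, 2.7, 2.8, 0, 0.12], [4.0, 2.7, 2.8, 0, 0.12], [4.0, 0, 4, 0, 0.12]]}}

```text
clock: 0.93
position: [0.4788, -0.3082, 0.3979]
eef_rot: [2.183, 2.252, -0.019]
contact_force: [1.7, 0.4, 0.5]
gripper_width: 0.0402
```

```bash
cat >> h.py <<'E'
def yaw(rv):
    y=R.from_rotvec(rv).as_matrix()[:,1]; a=np.degrees(np.arctan2(y[1],y[0])); return (a+90)%180-90
def to(x,y,z,a=None):
    s=readout.sense(); p=s['position']; d=(np.array([x,y,z])-p)*100
    zz=R.from_rotvec(s['eef_rot']).as_matrix()[:,2]
    print('t%.2f'%s['clock'],'pos',p.round(4),'d_cm',d.round(2),'yaw %.1f'%yaw(s['eef_rot']),'dturn %.3f'%(np.radians(a-yaw(s['eef_rot'])) if a is not None else 0),'z',zz.round(3),'w%.4f'%s['gripper_width'],'F',s['contact_force'].round(1))
E
python3 -c "
from h import *
to(.415,.124,.25,-4.4)"
```

```text
t0.93 pos [ 0.4788 -0.3082  0.3979] d_cm [ -6.38  43.22 -14.79] yaw 1.8 dturn -0.108 z [-0.004 -0.012 -1.   ] w0.0402 F [1.7 0.4 0.5]
```

Emit:
{"api": "servo_tool", "payload": {"deltas": [[4.0, -0.3, 4, 0, -0.025], [4.0, -0.3, 4, 0, -0.025], [4.0, -0.3, 4, 0, -0.025], [4.0, -0.3, 4, 0, -0.025], [4.0, -0.3, 4, 0, 0]]}}

```text
clock: 1.35
position: [0.4637, -0.1001, 0.3952]
eef_rot: [2.295, 2.144, -0.016]
contact_force: [0.4, 0.6, -0.7]
gripper_width: 0.04
```

Emit:
{"api": "servo_tool", "payload": {"deltas": [[4.0, -0.5, 4, -1, 0], [4.0, -0.5, 4, -2, 0], [4.0, -0.5, 4, -2.5, 0], [4.0, -0.5, 4, -2.5, 0], [4.0, -0.5, 3, -2.5, 0]]}}

```text
clock: 1.77
position: [0.4399, 0.0815, 0.3018]
eef_rot: [2.287, 2.138, 0.004]
contact_force: [1.5, 0.0, 0.1]
gripper_width: 0.0401
```

```bash
python3 -c "
from h import *
to(.415,.124,.21,-4.4)"
```

```text
t1.77 pos [0.4399 0.0815 0.3018] d_cm [-2.49  4.25 -9.18] yaw -3.8 dturn -0.010 z [ 0.009 -0.006 -1.   ] w0.0401 F [1.5 0.  0.1]
```

Emit:
{"api": "servo_tool", "payload": {"deltas": [[4.0, -0.9, 1.4, -2.6, 0], [4.0, -0.8, 1.2, -2.6, 0], [4.0, -0.6, 1, -2.4, 0], [4.0, 0, 0, 0, 0], [4.0, 0, 0, 0, 0]]}}

```text
clock: 2.18
position: [0.4128, 0.1277, 0.2195]
eef_rot: [2.273, 2.164, 0.001]
contact_force: [-0.2, -1.2, 0.2]
gripper_width: 0.0399
```

```bash
python3 -c "
from h import *
to(.415,.124,.178,-4.4)
for n in ('side','top'): cv2.imwrite(f'pics/{n}1.png',snapshot(n))
i=cv2.imread('pics/side1.png')[200:300,290:450]; j=cv2.imread('pics/top1.png')[190:290,210:370]
cv2.imwrite('pics/s1.png',cv2.resize(np.vstack([i,j]),None,fx=3,fy=3,interpolation=cv2.INTER_CUBIC))"
```

```text
t2.18 pos [0.4128 0.1277 0.2195] d_cm [ 0.22 -0.37 -4.15] yaw -2.8 dturn -0.027 z [ 0.003 -0.002 -1.   ] w0.0399 F [-0.2 -1.2  0.2]
```

View pics/s1.png

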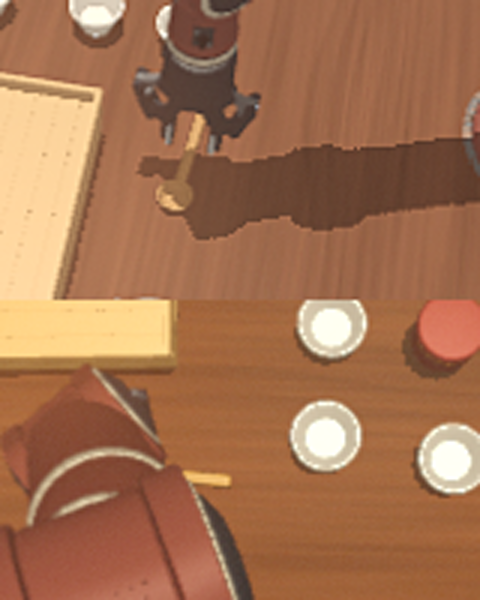

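Emit:
{"api": "servo_tool", "payload": {"deltas": [[4.0, 0.2, -0.3, -2.0, -0.02], [4.0, 0, 0, -1.5, 0], [4.0, 0, 0, -0.5, 0], [4.0, 0, 0, 0, 0], [4.0, 0, 0, 0, 0]]}}

```text
clock: 2.7
position: [0.4212, 0.1193, 0.1859]
eef_rot: [2.304, 2.116, 0.027]
contact_force: [-0.1, -0.2, 0.3]
gripper_width: 0.0402
```

```bash
python3 -c "
from h import *
to(.415,.124,.177,-4.4)"
```

```text
t2.70 pos [0.4212 0.1193 0.1859] d_cm [-0.62  0.47 -0.89] yaw -4.9 dturn 0.008 z [ 0.022  0.002 -1.   ] w0.0402 F [-0.1 -0.2  0.3]
```

```bash
python3 -c "
from h import *
print(readout.sense()['q'].round(3))
to(.417,.136,.177,-4.4)"
```

```text
[-0.23   0.691 -0.144  2.22   0.43   0.235 -0.843]
t2.70 pos [0.4212 0.1193 0.1859] d_cm [-0.42  1.67 -0.89] yaw -4.9 dturn 0.008 z [ 0.022  0.002 -1.   ] w0.0402 F [-0.1 -0.2  0.3]
```

Emit:
{"api": "servo_tool", "payload": {"deltas": [[4.0, -0.2, 0.8, -0.3, 0], [4.0, -0.2, 0.6, -0.4, 0], [4.0, 0, 0, -0.3, 0], [4.0, 0, 0, 0, 0]]}}

```text
clock: 3.03
position: [0.4183, 0.1341, 0.1783]
eef_rot: [2.305, 2.111, 0.037]
contact_force: [-0.3, -0.1, -0.6]
gripper_width: 0.0401
```

```bash
python3 -c "
from h import *
print(readout.sense()['q'].round(3))
to(.417,.136,.177,-4.4)"
```

```text
[-0.28   0.707 -0.121  2.222  0.424  0.206 -0.874]
t3.03 pos [0.4183 0.1341 0.1783] d_cm [-0.13  0.19 -0.13] yaw -5.0 dturn 0.011 z [ 0.028  0.004 -1.   ] w0.0401 F [-0.3 -0.1 -0.6]
```

Emit:
{"api": "servo_tool", "payload": {"deltas": [[0.8, 0, 0, -0.1, 0], [0.8, 0, 0, 0, 0], [0.8, 0, 0, 0, 0], [0.8, 0, 0, 0, 0], [0.8, 0, 0, 0, 0]], "newtons": 40}}

```text
clock: 3.45
position: [0.418, 0.1348, 0.1775]
eef_rot: [2.303, 2.113, 0.037]
contact_force: [0.3, 1.1, 0.2]
gripper_width: 0.0106
```

Emit:
{"api": "servo_tool", "payload": {"deltas": [[0.8, 0.5, 0.5, 1.5, 0], [0.8, 1, 1, 3, 0], [0.8, 1, 1, 3, 0], [0.8, 1, 1, 3, 0], [0.8, 1, 1, 3, 0]]}}

```text
clock: 3.87
position: [0.4591, 0.1767, 0.3113]
eef_rot: [2.311, 2.115, -0.002]
contact_force: [-0.4, -0.0, -2.3]
gripper_width: 0.0104
```

```bash
python3 -c "
from h import *
to(.57,.26,.31,-2)
for n in ('side',): cv2.imwrite(f'pics/{n}2.png',snapshot(n))
i=cv2.imread('pics/side2.png')[180:300,280:440]
cv2.imwrite('pics/s2.png',cv2.resize(i,None,fx=4,fy=4,interpolation=cv2.INTER_CUBIC))"
```

```text
t3.87 pos [0.4591 0.1767 0.3113] d_cm [11.09  8.33 -0.13] yaw -5.1 dturn 0.054 z [ 0.005 -0.008 -1.   ] w0.0104 F [-0.4 -0.  -2.3]
```

View pics/s2.png

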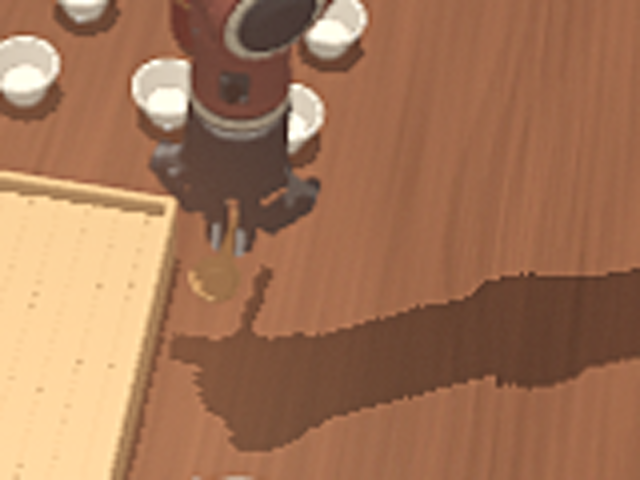

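Emit:
{"api": "servo_tool", "payload": {"deltas": [[0.8, 2.8, 2.1, 0, 0.02], [0.8, 2.8, 2.1, 0, 0.02], [0.8, 2.8, 2.1, 0, 0.01], [0.8, 2.7, 2.1, 0, 0], [0.8, 0.5, 0.5, -1, 0]]}}

```text
clock: 4.33
position: [0.5796, 0.2685, 0.3109]
eef_rot: [2.251, 2.167, 0.024]
contact_force: [-0.2, 0.1, -0.1]
gripper_width: 0.0106
```

```bash
python3 -c "
from h import *
to(.57,.26,.241,-2)"
```

```text
t4.33 pos [0.5796 0.2685 0.3109] d_cm [-0.96 -0.85 -6.99] yaw -2.2 dturn 0.003 z [ 0.023 -0.002 -1.   ] w0.0106 F [-0.2  0.1 -0.1]
```

Emit:
{"api": "servo_tool", "payload": {"deltas": [[0.8, -0.3, -0.3, -2, 0], [0.8, -0.3, -0.3, -2, 0], [0.8, -0.2, -0.2, -1.6, 0], [0.8, 0, 0, -0.6, 0], [0.8, 0, 0, 0, 0]]}}

```text
clock: 4.75
position: [0.571, 0.2607, 0.2409]
eef_rot: [2.251, 2.17, 0.017]
contact_force: [-0.6, 0.0, -0.3]
gripper_width: 0.0103
```

```bash
python3 -c "
from h import *
to(.57,.26,.241,-2)"
```

```text
t4.75 pos [0.571  0.2607 0.2409] d_cm [-0.1  -0.07  0.01] yaw -2.1 dturn 0.002 z [ 0.018 -0.003 -1.   ] w0.0103 F [-0.6  0.  -0.3]
```

Release and lift, then head toward the first cup.

Emit:
{"api": "servo_tool", "payload": {"deltas": [[0.8, 0, 0, -0.1, 0], [3.0, 0, 0, 0, 0], [3.0, 0, 0, 0, 0], [3.0, 0, 0, 1.5, 0], [3.0, 0, 0, 3, 0]]}}

```text
clock: 5.17
position: [0.5697, 0.2593, 0.2824]
eef_rot: [2.253, 2.171, 0.003]
contact_force: [0.8, 0.0, 0.3]
gripper_width: 0.0297
```

Emit:
{"api": "servo_tool", "payload": {"deltas": [[8.5, 0, -3, 3, 0], [8.5, 0, -4, 1, 0], [8.5, 0, -4, 0, 0], [8.5, 0, -4, 0, 0], [8.5, 0, -4, 0, 0]]}}

```text
clock: 5.58
position: [0.5687, 0.0798, 0.338]
eef_rot: [2.224, 2.197, 0.055]
contact_force: [-0.1, -0.6, -0.9]
gripper_width: 0.0849
```

```bash
cat >> h.py <<'E'
def look(k,n='top',box=None,f=1):
    i=snapshot(n); cv2.imwrite(f'pics/{n}{k}.png',i)
    if box:
        x0,y0,x1,y1=box; c=cv2.resize(i[y0:y1,x0:x1],None,fx=f,fy=f,interpolation=cv2.INTER_CUBIC); cv2.imwrite(f'pics/c_{n}{k}.png',c)
    return i
def pc(i,zs=.04):
    for c in cups(i)[0]: print('  blob',np.round(c,4))
E
python3 -c "
from h import *
to(.561,-.0486,.25,-2)
i=look(3,'top',(120,110,340,260),3.5); pc(i)"
```

```text
t5.58 pos [0.5687 0.0798 0.338 ] d_cm [ -0.77 -12.84  -8.8 ] yaw -0.7 dturn -0.023 z [ 0.036  0.014 -0.999] w0.0849 F [-0.1 -0.6 -0.9]
  blob [ 0.4207 -0.2899  0.4208 -0.2904 37.7009]
  blob [ 0.4326 -0.1661  0.4324 -0.166  34.1294]
  blob [ 0.4068  0.4037  0.4082  0.407  62.0637]
  blob [ 0.4654 -0.4058  0.4652 -0.4061 34.2503]
  blob [4.85800e-01 2.97000e-02 4.66400e-01 2.36000e-02 7.32831e+01]
  blob [ 0.5587 -0.2847  0.5589 -0.2847 34.5616]
  blob [ 0.5614 -0.0485  0.5616 -0.0488 34.1988]
  blob [ 0.6716 -0.1595  0.6715 -0.1598 34.2017]
  blob [ 0.6856  0.4122  0.6855  0.415  39.5886]
  blob [ 0.698  -0.0439  0.698  -0.0441 34.431 ]
  blob [ 0.7346 -0.3299  0.7347 -0.3296 62.7203]
```

View pics/c_top3.png

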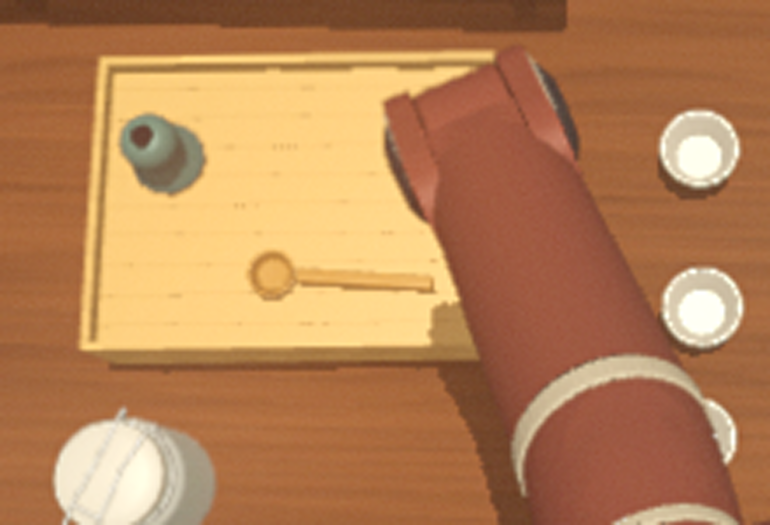

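Emit:
{"api": "servo_tool", "payload": {"deltas": [[8.5, -0.2, -4, 0, 0], [8.5, -0.2, -4, -1, 0], [8.5, -0.2, -3.5, -2, 0], [8.5, 0, -1, -3, 0], [8.5, 0, 0, 0, 0]]}}

```text
clock: 6.05
position: [0.5645, -0.0561, 0.2836]
eef_rot: [2.235, 2.152, 0.056]
contact_force: [-1.2, 0.6, -0.6]
gripper_width: 0.085
```

```bash
python3 -c "
from h import *
to(.561,-.0486,.1965,-2)"
```

```text
t6.05 pos [ 0.5645 -0.0561  0.2836] d_cm [-0.35  0.75 -8.71] yaw -2.2 dturn 0.003 z [ 0.053 -0.002 -0.999] w0.0850 F [-1.2  0.6 -0.6]
```

Emit:
{"api": "servo_tool", "payload": {"deltas": [[8.5, -0.2, 0.3, -2, 0], [8.5, -0.2, 0.3, -2, 0], [8.5, 0, 0.1, -1.5, 0], [8.5, 0, 0, 0, 0], [8.5, 0, 0, 0, 0]]}}

```text
clock: 6.47
position: [0.564, -0.0457, 0.2346]
eef_rot: [2.23, 2.146, 0.072]
contact_force: [0.4, 0.8, 0.2]
gripper_width: 0.0855
```

```bash
python3 -c "
from h import *
to(.561,-.0486,.1965,-2)
look(4,'side',(270,110,430,230),4)"
```

```text
t6.47 pos [ 0.564  -0.0457  0.2346] d_cm [-0.3  -0.29 -3.81] yaw -2.2 dturn 0.004 z [ 0.066 -0.001 -0.998] w0.0855 F [0.4 0.8 0.2]
```

View pics/c_side4.png

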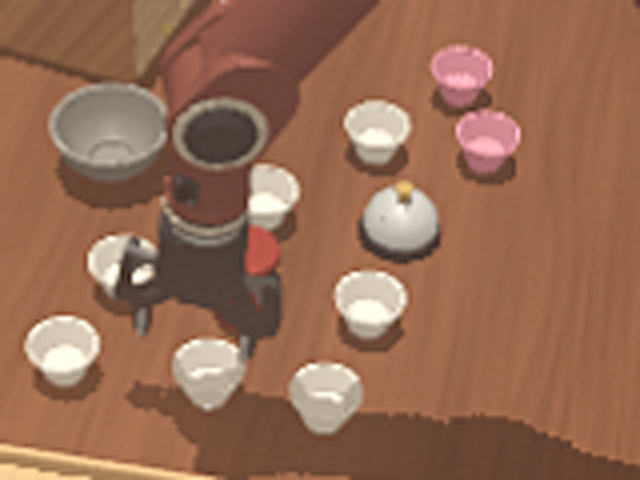

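Emit:
{"api": "servo_tool", "payload": {"deltas": [[8.5, 0, 0, 0, 0], [8.5, 0, 0, 0, 0], [8.5, 0, 0, 0, 0], [8.5, 0, 0, 0, 0], [8.5, 0, 0, 0, 0]]}}

```text
clock: 6.93
position: [0.5663, -0.0434, 0.2408]
eef_rot: [2.222, 2.144, 0.086]
contact_force: [0.0, -0.9, -0.1]
gripper_width: 0.0851
```

```bash
python3 -c "
from h import *
to(.561,-.0486,.1965,-2); print(readout.sense()['q'].round(3))"
```

```text
t6.93 pos [ 0.5663 -0.0434  0.2408] d_cm [-0.53 -0.52 -4.43] yaw -2.1 dturn 0.001 z [ 0.077  0.    -0.997] w0.0851 F [ 0.  -0.9 -0.1]
[ 0.231  0.704 -0.303  1.854  0.371  0.559 -0.341]
```

Emit:
{"api": "servo_tool", "payload": {"deltas": [[8.5, -0.3, 0, 0, 0], [8.5, -0.3, 0, 0, 0], [8.5, -0.3, 0, 0, 0], [8.5, 0, 0, 0, 0], [8.5, 0, 0, 0, 0]]}}

```text
clock: 7.35
position: [0.556, -0.044, 0.2412]
eef_rot: [2.223, 2.142, 0.085]
contact_force: [0.6, 0.4, 0.8]
gripper_width: 0.0851
```

```bash
python3 -c "
from h import *
to(.561,-.0486,.1965,-2); print(readout.sense()['q'].round(3))"
```

```text
t7.35 pos [ 0.556  -0.044   0.2412] d_cm [ 0.5  -0.46 -4.47] yaw -2.1 dturn 0.002 z [ 0.077 -0.    -0.997] w0.0851 F [0.6 0.4 0.8]
[ 0.233  0.693 -0.3    1.882  0.373  0.542 -0.346]
```

Emit:
{"api": "servo_tool", "payload": {"deltas": [[8.5, 0, 0, 3, 0], [8.5, 0, 0, 3, 0], [8.5, 0, 0, 3, 0]]}}

```text
clock: 7.6
position: [0.5528, -0.0443, 0.3263]
eef_rot: [2.232, 2.153, 0.065]
contact_force: [0.2, 0.5, 0.2]
gripper_width: 0.0852
```

```bash
python3 -c "
from h import *
to(.561,-.0486,.1965,-2); print(readout.sense()['q'].round(3))"
```

```text
t7.60 pos [ 0.5528 -0.0443  0.3263] d_cm [  0.82  -0.43 -12.98] yaw -2.1 dturn 0.001 z [ 0.057  0.001 -0.998] w0.0852 F [0.2 0.5 0.2]
[ 0.287  0.574 -0.376  1.813  0.298  0.752 -0.279]
```

Emit:
{"api": "servo_tool", "payload": {"deltas": [[8.5, 0, 0, 0, 0], [8.5, 0, 0, 0, 0]]}}

```text
clock: 7.77
position: [0.5546, -0.0441, 0.3326]
eef_rot: [2.226, 2.146, 0.078]
contact_force: [0.3, 1.2, -0.1]
gripper_width: 0.0852
```

```bash
python3 -c "
from h import *
to(.561,-.0486,.1965,-2); print(readout.sense()['q'].round(3))"
```

```text
t7.77 pos [ 0.5546 -0.0441  0.3326] d_cm [  0.64  -0.45 -13.61] yaw -2.1 dturn 0.002 z [ 0.07   0.    -0.998] w0.0852 F [ 0.3  1.2 -0.1]
[ 0.288  0.565 -0.378  1.806  0.296  0.753 -0.277]
```

Emit:
{"api": "servo_tool", "payload": {"deltas": [[8.5, 0, 4, 0, 0], [8.5, 0, 4, 0, 0], [8.5, 0, 4, 0, 0], [8.5, 0, 0, 0, 0], [8.5, 0, 0, 0, 0]]}}

```text
clock: 8.18
position: [0.5539, 0.076, 0.3299]
eef_rot: [2.236, 2.135, 0.073]
contact_force: [-0.4, -0.7, -0.1]
gripper_width: 0.0855
```

```bash
python3 -c "
from h import *
to(.561,-.0486,.1965,-2)"
```

```text
t8.18 pos [0.5539 0.076  0.3299] d_cm [  0.71 -12.46 -13.34] yaw -2.6 dturn 0.011 z [ 0.068 -0.003 -0.998] w0.0855 F [-0.4 -0.7 -0.1]
```

Emit:
{"api": "servo_tool", "payload": {"deltas": [[8.5, 4, 0, 0, 0], [8.5, 4, 0, 0, 0], [8.5, 4, 0, 0, 0], [8.5, 0, 0, 0, 0], [8.5, 0, 0, 0, 0]]}}

```text
clock: 8.6
position: [0.6704, 0.0751, 0.3198]
eef_rot: [2.239, 2.153, 0.038]
contact_force: [-0.2, -0.2, -0.2]
gripper_width: 0.0849
```

```bash
python3 -c "
from h import *
to(.561,-.0486,.1965,-2)"
```

```text
t8.60 pos [0.6704 0.0751 0.3198] d_cm [-10.94 -12.37 -12.33] yaw -2.2 dturn 0.004 z [ 0.042 -0.009 -0.999] w0.0849 F [-0.2 -0.2 -0.2]
```

Emit:
{"api": "servo_tool", "payload": {"deltas": [[8.5, -4, 0, 0, 0], [8.5, -4, 0, 0, 0], [8.5, -4, 0, 0, 0], [8.5, 0, 0, 0, 0], [8.5, 0, 0, 0, 0]]}}

```text
clock: 9.02
position: [0.5388, 0.0685, 0.3101]
eef_rot: [2.252, 2.154, 0.009]
contact_force: [0.9, -0.9, 0.8]
gripper_width: 0.0852
```

```bash
python3 -c "
from h import *
to(.561,-.0486,.1965,-2)"
```

```text
t9.02 pos [0.5388 0.0685 0.3101] d_cm [  2.22 -11.71 -11.36] yaw -2.6 dturn 0.010 z [ 0.022 -0.014 -1.   ] w0.0852 F [ 0.9 -0.9  0.8]
```

Emit:
{"api": "servo_tool", "payload": {"deltas": [[8.5, 0.5, -2.4, 0, 0], [8.5, 0.5, -2.4, 0, 0], [8.5, 0.5, -2.4, 0, 0], [8.5, 0.5, -2.4, 0, 0], [8.5, 0.2, -1.2, 0, 0]]}}

```text
clock: 9.43
position: [0.5527, -0.0408, 0.3092]
eef_rot: [2.246, 2.171, -0.002]
contact_force: [-0.5, -0.9, -0.5]
gripper_width: 0.085
```

Emit:
{"api": "servo_tool", "payload": {"deltas": [[8.5, 0, -0.4, -1, 0], [8.5, 0, 0, -1.8, 0], [8.5, 0, 0, -1.8, 0], [8.5, 0, 0, -1.8, 0], [8.5, 0, 0, -0.8, 0]]}}

```text
clock: 9.85
position: [0.5505, -0.0485, 0.2344]
eef_rot: [2.253, 2.16, 0.001]
contact_force: [-0.3, 0.6, -0.0]
gripper_width: 0.0849
```

```bash
cat >> h.py <<'E'
def tip(x,y,z,L=.160):
    # want tip point (L ahead of the TCP) over x,y ; z for TCP
    s=readout.sense(); zz=R.from_rotvec(s['eef_rot']).as_matrix()[:,2]
    to(x-L*zz[0],y-L*zz[1],z,-2)
E
python3 -c "
from h import *
tip(.561,-.0486,.1965)"
```

```text
t9.85 pos [ 0.5505 -0.0485  0.2344] d_cm [ 0.82  0.21 -3.79] yaw -2.4 dturn 0.007 z [ 0.014 -0.014 -1.   ] w0.0849 F [-0.3  0.6 -0. ]
```

Tilt is under 1.2° now. Finish the approach slowly.

Emit:
{"api": "servo_tool", "payload": {"deltas": [[8.5, 0.5, 0.1, -0.5, 0], [8.5, 0.3, 0.1, -1, 0], [8.5, 0, 0, -1, 0], [8.5, 0, 0, -0.8, 0], [8.5, 0, 0, -0.4, 0]]}}

```text
clock: 10.27
position: [0.5586, -0.0427, 0.1933]
eef_rot: [2.25, 2.168, 0.002]
contact_force: [0.6, -0.3, 0.6]
gripper_width: 0.0852
```

```bash
python3 -c "
from h import *
tip(.561,-.0486,.1965)
look(5,'side',(270,130,430,230),4)"
```

```text
t10.27 pos [ 0.5586 -0.0427  0.1933] d_cm [ 0.04 -0.41  0.32] yaw -2.1 dturn 0.002 z [ 0.013 -0.011 -1.   ] w0.0852 F [ 0.6 -0.3  0.6]
```

View pics/c_side5.png

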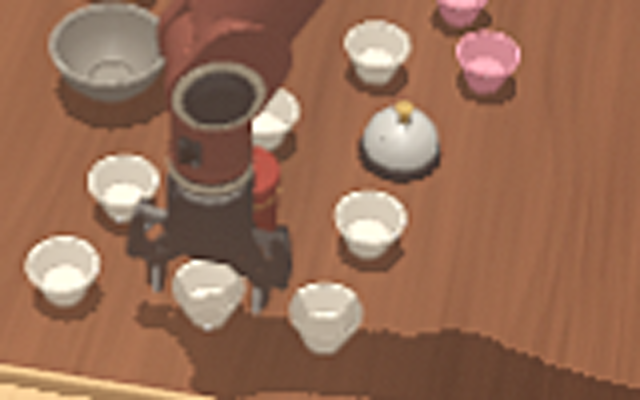

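Emit:
{"api": "servo_tool", "payload": {"deltas": [[8.5, 0, -0.4, 0.3, 0], [8.5, 0, 0, 0, 0], [6.0, 0, 0, 0, 0], [6.0, 0, 0, 0, 0], [6.0, 0, 0, 0, 0]], "newtons": 30}}

```text
clock: 10.73
position: [0.559, -0.0475, 0.198]
eef_rot: [2.25, 2.166, 0.004]
contact_force: [0.2, -0.2, -1.4]
gripper_width: 0.0627
```

Emit:
{"api": "servo_tool", "payload": {"deltas": [[6.0, 0, 0, 0, 0], [6.0, 0, 0, 0, 0], [6.0, 0, 0, 0.5, 0], [6.0, 0, 0, 1, 0], [6.0, 0, 0, 1, 0]]}}

```text
clock: 11.15
position: [0.5579, -0.0478, 0.2232]
eef_rot: [2.252, 2.167, -0.001]
contact_force: [0.1, -0.2, -1.4]
gripper_width: 0.0621
```

```bash
python3 -c "
from h import *
tip(.68,.22,.30)
look(6,'side',(270,130,430,230),4)"
```

```text
t11.15 pos [ 0.5579 -0.0478  0.2232] d_cm [12.04 26.97  7.68] yaw -2.2 dturn 0.004 z [ 0.011 -0.012 -1.   ] w0.0621 F [ 0.1 -0.2 -1.4]
```

View pics/c_side6.png

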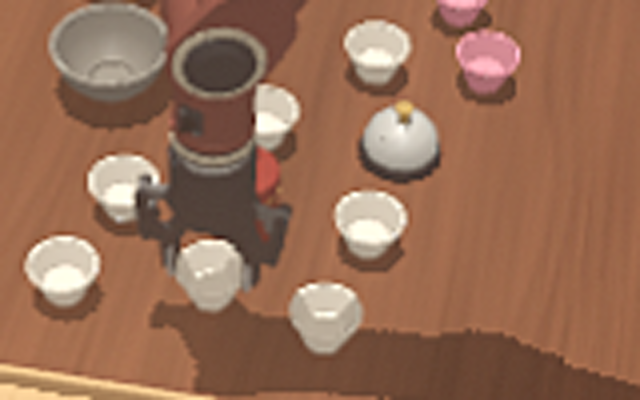

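Emit:
{"api": "servo_tool", "payload": {"deltas": [[6.0, 0.3, 0.5, 1.8, 0], [6.0, 0.7, 1.5, 2, 0], [6.0, 1, 2.2, 2, 0], [6.0, 1, 2.2, 1.5, 0], [6.0, 1, 2.2, 0.8, 0]]}}

```text
clock: 11.62
position: [0.5968, 0.0322, 0.3114]
eef_rot: [2.265, 2.148, -0.01]
contact_force: [-0.5, -0.1, -1.1]
gripper_width: 0.0622
```

Emit:
{"api": "servo_tool", "payload": {"deltas": [[6.0, 1, 2.2, 0, 0], [6.0, 1, 2.2, 0, 0], [6.0, 1, 2.2, 0, 0], [6.0, 1, 2.2, 0, 0], [6.0, 1, 2.2, 0, 0]]}}

```text
clock: 12.03
position: [0.6489, 0.1471, 0.3199]
eef_rot: [2.262, 2.142, 0.005]
contact_force: [0.2, 0.1, -1.4]
gripper_width: 0.0624
```

```bash
python3 -c "
from h import *
tip(.68,.22,.2605)"
```

```text
t12.03 pos [0.6489 0.1471 0.3199] d_cm [ 2.78  7.57 -5.94] yaw -3.1 dturn 0.020 z [ 0.021 -0.017 -1.   ] w0.0624 F [ 0.2  0.1 -1.4]
```

Emit:
{"api": "servo_tool", "payload": {"deltas": [[6.0, 0.8, 2, 0, 0], [6.0, 0.7, 2, 0, 0], [6.0, 0.6, 1.7, 0, 0], [6.0, 0.3, 1, 0, 0], [6.0, 0, 0, -0.5, 0]]}}

```text
clock: 12.45
position: [0.6731, 0.2249, 0.3187]
eef_rot: [2.256, 2.153, 0.02]
contact_force: [0.4, 0.5, -0.4]
gripper_width: 0.0627
```

Emit:
{"api": "servo_tool", "payload": {"deltas": [[6.0, 0, 0, -1, 0], [6.0, 0, 0, -1, 0], [6.0, 0, 0, -1, 0], [6.0, 0, 0, -0.8, 0], [6.0, 0, 0, 0, 0]]}}

```text
clock: 12.87
position: [0.6719, 0.2192, 0.2747]
eef_rot: [2.259, 2.148, 0.006]
contact_force: [1.1, -0.3, -1.2]
gripper_width: 0.0624
```

```bash
python3 -c "
from h import *
tip(.68,.22,.2605)"
```

```text
t12.87 pos [0.6719 0.2192 0.2747] d_cm [ 0.5   0.32 -1.42] yaw -2.9 dturn 0.016 z [ 0.02  -0.015 -1.   ] w0.0624 F [ 1.1 -0.3 -1.2]
```

Close enough laterally; lower until contact and release.

Emit:
{"api": "servo_tool", "payload": {"deltas": [[6.0, 0, 0, -0.5, 0], [6.0, 0, 0, -0.5, 0], [6.0, 0, 0, -0.3, 0], [6.0, 0, 0, 0, 0]]}}

```text
clock: 13.2
position: [0.6725, 0.2162, 0.26]
eef_rot: [2.263, 2.143, 0.003]
contact_force: [-0.4, 0.7, 1.3]
gripper_width: 0.062
```

```bash
python3 -c "
from h import *
tip(.68,.22,.2605)
look(7,'side',(220,190,380,310),4)"
```

```text
t13.20 pos [0.6725 0.2162 0.26  ] d_cm [0.45 0.65 0.05] yaw -3.1 dturn 0.019 z [ 0.019 -0.017 -1.   ] w0.0620 F [-0.4  0.7  1.3]
```

View pics/c_side7.png

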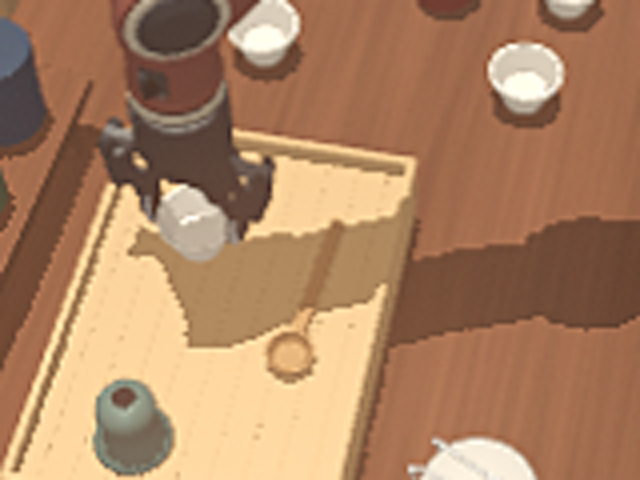

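Emit:
{"api": "servo_tool", "payload": {"deltas": [[6.8, 0, 0, 0, 0], [7.2, 0, 0, 0, 0], [8.5, 0, 0, 0, 0], [8.5, 0, 0, 0, 0], [8.5, 0, 0, 1, 0]]}}

```text
clock: 13.67
position: [0.6724, 0.2167, 0.2702]
eef_rot: [2.262, 2.144, 0.004]
contact_force: [-0.8, -0.3, -0.1]
gripper_width: 0.0849
```

Emit:
{"api": "servo_tool", "payload": {"deltas": [[8.5, 0, 0, 2, 0], [8.5, 0, 0, 2, 0], [8.5, 0, -2, 1.5, 0], [8.5, 0, -2.4, 0.5, 0], [8.5, 0, -2.4, 0, 0]]}}

```text
clock: 14.08
position: [0.6706, 0.1571, 0.3387]
eef_rot: [2.249, 2.162, 0.021]
contact_force: [0.7, -0.7, -0.3]
gripper_width: 0.0851
```

```bash
python3 -c "
from h import *
tip(.698,-.044,.25)
look(8,'side',(220,190,380,310),4)"
```

```text
t14.08 pos [0.6706 0.1571 0.3387] d_cm [  2.35 -20.01  -8.87] yaw -2.3 dturn 0.004 z [ 0.025 -0.006 -1.   ] w0.0851 F [ 0.7 -0.7 -0.3]
```

View pics/c_side8.png

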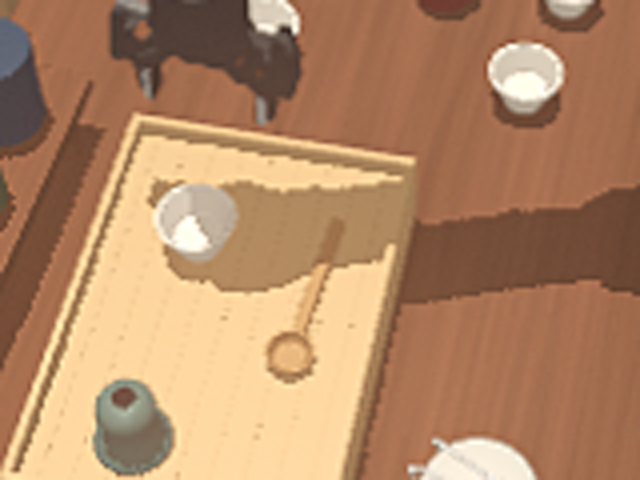

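Emit:
{"api": "servo_tool", "payload": {"deltas": [[8.5, 0.3, -2.4, 0, 0], [8.5, 0.3, -2.4, 0, 0], [8.5, 0.3, -2.4, 0, 0], [8.5, 0.3, -2.4, 0, 0], [8.5, 0.3, -2.4, 0, 0]]}}

```text
clock: 14.55
position: [0.6861, 0.031, 0.345]
eef_rot: [2.246, 2.157, 0.028]
contact_force: [-0.1, 0.9, -1.5]
gripper_width: 0.0851
```

Emit:
{"api": "servo_tool", "payload": {"deltas": [[8.5, 0.3, -2.4, 0, 0], [8.5, 0.3, -2.4, 0, 0], [8.5, 0.2, -1, -1, 0], [8.5, 0, 0, -1.8, 0], [8.5, 0, 0, -1, 0]]}}

```text
clock: 14.97
position: [0.6961, -0.0382, 0.3117]
eef_rot: [2.25, 2.134, 0.034]
contact_force: [-0.2, 0.6, -0.4]
gripper_width: 0.0851
```

```bash
python3 -c "
from h import *
tip(.698,-.044,.197)"
```

```text
t14.97 pos [ 0.6961 -0.0382  0.3117] d_cm [ -0.5   -0.35 -11.47] yaw -3.0 dturn 0.018 z [ 0.043 -0.014 -0.999] w0.0851 F [-0.2  0.6 -0.4]
```

Emit:
{"api": "servo_tool", "payload": {"deltas": [[8.5, -0.2, -0.1, -1.8, 0], [8.5, -0.2, -0.1, -2, 0], [8.5, -0.1, -0.1, -2, 0], [8.5, 0, 0, -2, 0], [8.5, 0, 0, -1.2, 0]]}}

```text
clock: 15.38
position: [0.6907, -0.0351, 0.2179]
eef_rot: [2.247, 2.141, 0.042]
contact_force: [0.7, -0.4, -0.2]
gripper_width: 0.0848
```

```bash
python3 -c "
from h import *
tip(.698,-.044,.197)"
```

```text
t15.38 pos [ 0.6907 -0.0351  0.2179] d_cm [ 0.   -0.75 -2.09] yaw -2.7 dturn 0.013 z [ 0.046 -0.009 -0.999] w0.0848 F [ 0.7 -0.4 -0.2]
```

Emit:
{"api": "servo_tool", "payload": {"deltas": [[8.5, 0, -0.4, -0.7, 0.01], [8.5, 0, -0.4, -0.7, 0], [8.5, 0, 0, -0.6, 0], [8.5, 0, 0, 0, 0]]}}

```text
clock: 15.72
position: [0.6899, -0.0401, 0.1933]
eef_rot: [2.234, 2.163, 0.039]
contact_force: [-0.7, -0.6, -1.0]
gripper_width: 0.0847
```

```bash
python3 -c "
from h import *
tip(.698,-.044,.197)"
```

```text
t15.72 pos [ 0.6899 -0.0401  0.1933] d_cm [ 0.16 -0.31  0.37] yaw -1.8 dturn -0.003 z [ 0.04  -0.005 -0.999] w0.0847 F [-0.7 -0.6 -1. ]
```

Emit:
{"api": "servo_tool", "payload": {"deltas": [[8.5, 0.1, -0.3, 0.4, 0], [8.5, 0, 0, 0, 0], [6.0, 0, 0, 0, 0], [6.0, 0, 0, 0, 0], [6.0, 0, 0, 0, 0]], "newtons": 60}}

```text
clock: 16.13
position: [0.6928, -0.0436, 0.2024]
eef_rot: [2.231, 2.158, 0.047]
contact_force: [-0.8, -0.0, -1.7]
gripper_width: 0.0609
```

Emit:
{"api": "servo_tool", "payload": {"deltas": [[6.0, 0, 0, 0, 0], [6.0, 0, 0, 0, 0]]}}

```text
clock: 16.3
position: [0.6929, -0.0437, 0.2032]
eef_rot: [2.231, 2.157, 0.049]
contact_force: [0.3, -0.3, -0.9]
gripper_width: 0.0606
```

```bash
python3 -c "
from h import *
tip(.698,-.044,.197)"
```

```text
t16.30 pos [ 0.6929 -0.0437  0.2032] d_cm [-0.28  0.06 -0.62] yaw -1.9 dturn -0.001 z [ 0.049 -0.006 -0.999] w0.0606 F [ 0.3 -0.3 -0.9]
```

Emit:
{"api": "servo_tool", "payload": {"deltas": [[6.0, 0, 0, 0.8, 0], [6.0, 0, 0, 1.5, 0], [6.0, 0, 0.3, 2, 0], [6.0, 0, 0.8, 2, 0], [6.0, 0, 1.2, 2, 0]]}}

```text
clock: 16.72
position: [0.6898, -0.0248, 0.2827]
eef_rot: [2.242, 2.158, 0.026]
contact_force: [1.0, -0.3, 0.0]
gripper_width: 0.0608
```

```bash
python3 -c "
from h import *
tip(.68,.22,.197+.076)
i=look(9,'side',(230,130,390,250),4)
"
```

```text
t16.72 pos [ 0.6898 -0.0248  0.2827] d_cm [-1.51 24.63 -0.97] yaw -2.2 dturn 0.003 z [ 0.033 -0.01  -0.999] w0.0608 F [ 1.  -0.3  0. ]
```

View pics/c_side9.png

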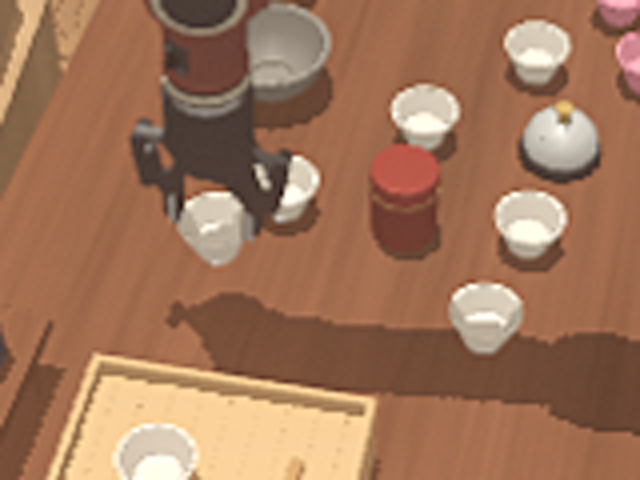

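```bash
cat >> h.py <<'E'
def stack(i,n):
    # n cups in the stack; rim of top one
    z=.102+.014*(n-1)
    for c in cups(i,z=z,x0=.52,x1=.76,y0=.1,y1=.36,amin=1200)[0]: print('  stack',np.round(c,4))
E
python3 -c "
from h import *
i=look(10,'top',(120,110,340,260),3.5); stack(i,1)
s=snapshot('side'); 
"
```

```text
stack [ 0.6758  0.2142  0.6756  0.2142 33.6277]
```

View pics/c_top10.png

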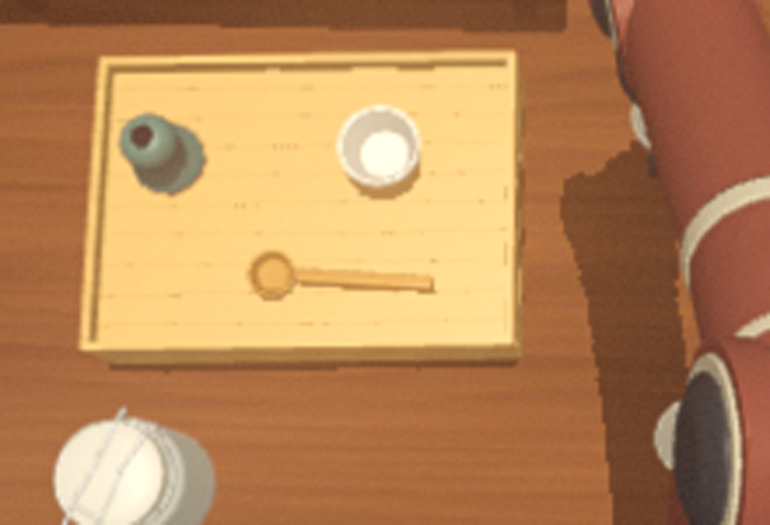

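Emit:
{"api": "servo_tool", "payload": {"deltas": [[6.0, 0, 1.5, 2, 0], [6.0, -0.1, 2.2, 1.5, 0], [6.0, -0.1, 2.4, 0.5, 0], [6.0, -0.1, 2.4, 0, 0], [6.0, -0.1, 2.4, 0, 0]]}}

```text
clock: 17.28
position: [0.6851, 0.0744, 0.3168]
eef_rot: [2.255, 2.139, 0.002]
contact_force: [0.0, -0.2, -0.9]
gripper_width: 0.0608
```

Emit:
{"api": "servo_tool", "payload": {"deltas": [[6.0, -0.2, 2.4, 0, 0], [6.0, -0.2, 2.4, 0, 0], [6.0, -0.2, 2.4, 0, 0], [6.0, -0.2, 2.2, 0, 0], [6.0, -0.2, 1.2, 0, 0]]}}

```text
clock: 17.7
position: [0.6729, 0.1823, 0.3071]
eef_rot: [2.26, 2.141, -0.021]
contact_force: [-0.6, 0.0, -1.5]
gripper_width: 0.0608
```

```bash
python3 -c "
from h import *
tip(.676,.214,.281)"
```

```text
t17.70 pos [0.6729 0.1823 0.3071] d_cm [ 0.16  3.65 -2.61] yaw -3.1 dturn 0.019 z [ 0.01  -0.03  -0.999] w0.0608 F [-0.6  0.  -1.5]
```

Emit:
{"api": "servo_tool", "payload": {"deltas": [[6.0, 0, 0, 1, 0], [6.0, 0, 0.5, 1, 0], [6.0, 0.1, 1.5, 0, 0], [6.0, 0, 1, 0, 0], [6.0, 0, 0, 0, 0]]}}

```text
clock: 18.12
position: [0.674, 0.2121, 0.3256]
eef_rot: [2.262, 2.139, -0.032]
contact_force: [-0.2, 0.2, -0.9]
gripper_width: 0.0614
```

```bash
python3 -c "
from h import *
tip(.676,.214,.281)
look(11,'side',(220,160,380,280),4)"
```

```text
t18.12 pos [0.674  0.2121 0.3256] d_cm [ 0.13  0.74 -4.46] yaw -3.2 dturn 0.021 z [ 0.004 -0.035 -0.999] w0.0614 F [-0.2  0.2 -0.9]
```

View pics/c_side11.png

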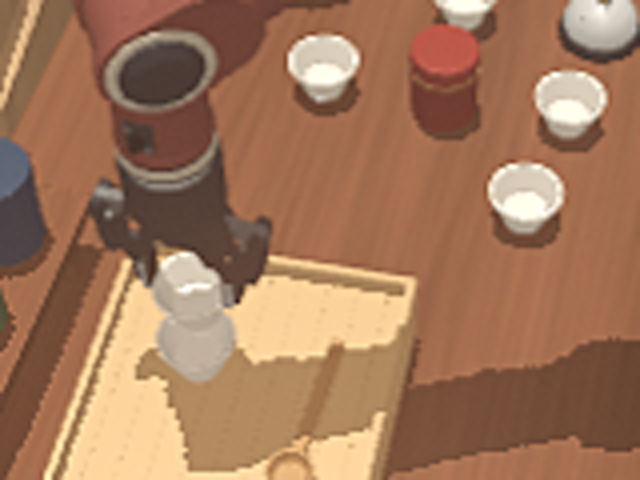

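Emit:
{"api": "servo_tool", "payload": {"deltas": [[6.0, 0.1, 0.4, -0.3, 0.01], [6.0, 0, 0.2, -0.8, 0], [6.0, 0, 0, -1, 0], [6.0, 0, 0, -1, 0], [6.0, 0, 0, -0.4, 0]]}}

```text
clock: 18.58
position: [0.6762, 0.2141, 0.2875]
eef_rot: [2.253, 2.143, -0.035]
contact_force: [-0.4, -0.2, -0.8]
gripper_width: 0.0605
```

```bash
python3 -c "
from h import *
tip(.676,.214,.281)"
```

```text
t18.58 pos [0.6762 0.2141 0.2875] d_cm [-0.12  0.61 -0.65] yaw -2.8 dturn 0.015 z [ 0.006 -0.039 -0.999] w0.0605 F [-0.4 -0.2 -0.8]
```

Emit:
{"api": "servo_tool", "payload": {"deltas": [[6.0, 0, 0.3, -0.2, 0], [6.0, 0, 0.3, -0.3, 0], [6.0, 0, 0, -0.2, 0], [6.0, 0, 0, 0, 0]]}}

```text
clock: 18.92
position: [0.6764, 0.2196, 0.2789]
eef_rot: [2.254, 2.141, -0.039]
contact_force: [0.0, 0.1, -0.8]
gripper_width: 0.0605
```

```bash
python3 -c "
from h import *
tip(.676,.214,.279)"
```

```text
t18.92 pos [0.6764 0.2196 0.2789] d_cm [-0.1   0.09  0.01] yaw -2.9 dturn 0.016 z [ 0.004 -0.041 -0.999] w0.0605 F [ 0.   0.1 -0.8]
```

Not yet in contact (force still equals weight); release lets it drop about a millimetre or two.

Emit:
{"api": "servo_tool", "payload": {"deltas": [[6.0, 0, 0, -0.2, 0], [6.8, 0, 0, 0, 0], [7.2, 0, 0, 0, 0], [8.5, 0, 0, 0, 0], [8.5, 0, 0, 0.8, 0]]}}

```text
clock: 19.33
position: [0.6764, 0.2198, 0.2854]
eef_rot: [2.253, 2.141, -0.04]
contact_force: [-0.6, -0.7, -0.1]
gripper_width: 0.0852
```

Emit:
{"api": "servo_tool", "payload": {"deltas": [[8.5, 0, 0, 1.5, 0], [8.5, 0, -0.5, 2, 0], [8.5, 0, -1.5, 1.5, 0], [8.5, 0, -2, 0.5, 0], [8.5, 0, -2, 0, 0]]}}

```text
clock: 19.75
position: [0.6748, 0.1641, 0.3457]
eef_rot: [2.244, 2.156, -0.031]
contact_force: [0.3, 0.5, 0.4]
gripper_width: 0.085
```

Emit:
{"api": "servo_tool", "payload": {"deltas": [[8.5, 0, -2, 0, 0], [8.5, 0, -2, 0, 0], [8.5, 0, -2, 0, 0], [8.5, 0, -2, 0, 0], [8.5, 0, -2, 0, 0]]}}

```text
clock: 20.17
position: [0.6746, 0.0543, 0.3519]
eef_rot: [2.242, 2.148, -0.024]
contact_force: [0.5, 0.2, 0.2]
gripper_width: 0.085
```

```bash
python3 -c "
from h import *
tip(.672,-.16,.25)
look(12,'side',(220,160,380,280),4)
i=look(12); stack(i,2); pc(i)"
```

```text
t20.17 pos [0.6746 0.0543 0.3519] d_cm [ -0.49 -20.83 -10.19] yaw -2.4 dturn 0.008 z [ 0.014 -0.037 -0.999] w0.0850 F [0.5 0.2 0.2]
  stack [ 0.6748  0.2123  0.6748  0.212  34.5374]
  blob [ 0.4206 -0.2899  0.4208 -0.2904 37.7009]
  blob [ 0.4356 -0.1795  0.4329 -0.1706 32.5423]
  blob [ 0.4069  0.4037  0.4082  0.4072 61.9969]
  blob [ 0.4654 -0.4058  0.4655 -0.4061 34.1675]
  blob [ 0.5587 -0.2847  0.5587 -0.2847 34.6003]
  blob [6.27200e-01 3.50000e-03 6.11000e-01 0.00000e+00 6.67084e+01]
  blob [ 0.6716 -0.1595  0.6715 -0.1598 34.2017]
  blob [ 0.6856  0.4123  0.6846  0.4157 39.452 ]
  blob [ 0.6984  0.2287  0.6987  0.2279 36.947 ]
  blob [ 0.7346 -0.3298  0.7346 -0.3296 62.6078]
```

View pics/c_side12.png

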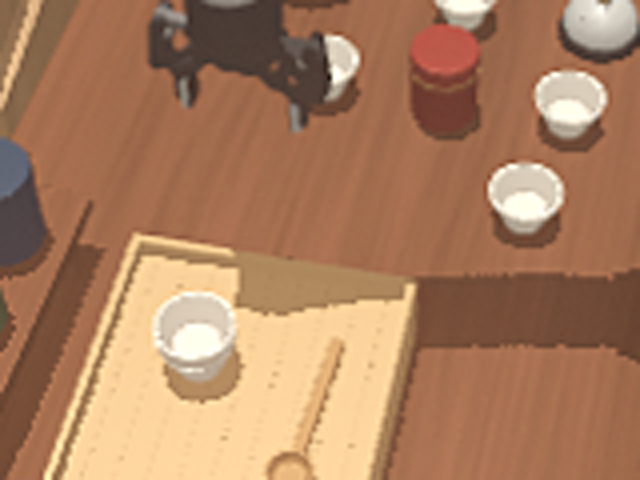

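Emit:
{"api": "servo_tool", "payload": {"deltas": [[8.5, 0, -2.2, 0, 0], [8.5, 0, -2.2, 0, 0], [8.5, 0, -2.2, 0, 0], [8.5, 0, -2.2, 0, 0], [8.5, 0, -2.2, 0, 0]]}}

```text
clock: 20.68
position: [0.6739, -0.0591, 0.3555]
eef_rot: [2.24, 2.149, -0.017]
contact_force: [0.1, 0.6, 0.4]
gripper_width: 0.0851
```

Emit:
{"api": "servo_tool", "payload": {"deltas": [[8.5, 0, -2.2, 0, 0], [8.5, 0, -2.2, 0, 0], [8.5, 0, -2.0, -0.5, 0], [8.5, 0, -1.8, -1.5, 0], [8.5, 0, -1, -2, 0]]}}

```text
clock: 21.1
position: [0.674, -0.1603, 0.3233]
eef_rot: [2.236, 2.133, -0.007]
contact_force: [0.3, -0.9, -0.2]
gripper_width: 0.0852
```

```bash
python3 -c "
from h import *
tip(.672,-.16,.197)"
```

```text
t21.10 pos [ 0.674  -0.1603  0.3233] d_cm [ -0.71   0.68 -12.63] yaw -2.7 dturn 0.011 z [ 0.032 -0.04  -0.999] w0.0852 F [ 0.3 -0.9 -0.2]
```

Emit:
{"api": "servo_tool", "payload": {"deltas": [[8.5, -0.2, 0.3, -2, 0], [8.5, -0.2, 0.3, -2.2, 0], [8.5, -0.2, 0.2, -2.2, 0], [8.5, 0, 0, -2, 0], [8.5, 0, 0, -1, 0]]}}

```text
clock: 21.52
position: [0.6662, -0.1606, 0.2277]
eef_rot: [2.243, 2.116, -0.009]
contact_force: [0.1, -0.1, -0.4]
gripper_width: 0.0853
```

```bash
python3 -c "
from h import *
tip(.672,-.16,.197)"
```

```text
t21.52 pos [ 0.6662 -0.1606  0.2277] d_cm [ 0.02  0.79 -3.07] yaw -3.3 dturn 0.022 z [ 0.035 -0.046 -0.998] w0.0853 F [ 0.1 -0.1 -0.4]
```

Emit:
{"api": "servo_tool", "payload": {"deltas": [[8.5, 0, 0.4, -1, 0.02], [8.5, 0, 0.4, -1, 0], [8.5, 0, 0, -0.7, 0], [8.5, 0, 0, 0, 0]]}}

```text
clock: 21.85
position: [0.6661, -0.1516, 0.1984]
eef_rot: [2.22, 2.142, -0.009]
contact_force: [-0.1, -0.2, 0.5]
gripper_width: 0.0847
```

```bash
python3 -c "
from h import *
tip(.672,-.16,.197)"
```

```text
t21.85 pos [ 0.6661 -0.1516  0.1984] d_cm [ 0.02 -0.13 -0.14] yaw -2.0 dturn -0.000 z [ 0.035 -0.045 -0.998] w0.0847 F [-0.1 -0.2  0.5]
```

Emit:
{"api": "servo_tool", "payload": {"deltas": [[8.5, 0, -0.1, -0.2, 0], [8.5, 0, 0, 0, 0], [6.0, 0, 0, 0, 0], [6.0, 0, 0, 0, 0], [6.0, 0, 0, 0, 0]]}}

```text
clock: 22.27
position: [0.6678, -0.1522, 0.2003]
eef_rot: [2.216, 2.139, -0.003]
contact_force: [0.8, 0.1, -1.1]
gripper_width: 0.061
```

Emit:
{"api": "servo_tool", "payload": {"deltas": [[6.0, 0, 0, 0, 0], [6.0, 0, 0, 0, 0]]}}

```text
clock: 22.43
position: [0.668, -0.1525, 0.2011]
eef_rot: [2.215, 2.138, -0.002]
contact_force: [0.6, -1.0, -1.1]
gripper_width: 0.0612
```

```bash
python3 -c "
from h import *
tip(.672,-.16,.197)"
```

```text
t22.43 pos [ 0.668  -0.1525  0.2011] d_cm [-0.29 -0.01 -0.41] yaw -2.0 dturn -0.000 z [ 0.043 -0.046 -0.998] w0.0612 F [ 0.6 -1.  -1.1]
```

Emit:
{"api": "servo_tool", "payload": {"deltas": [[6.0, 0, 0, 0.8, 0], [6.0, 0, 0, 1.5, 0], [6.0, 0, 0, 2, 0], [6.0, 0, 0, 2.2, 0], [6.0, 0, 0.5, 2.2, 0]]}}

```text
clock: 22.85
position: [0.6647, -0.1492, 0.2849]
eef_rot: [2.225, 2.144, -0.018]
contact_force: [0.4, -0.6, -0.9]
gripper_width: 0.0612
```

Emit:
{"api": "servo_tool", "payload": {"deltas": [[6.0, 0, 1, 2.2, 0], [6.0, 0, 1.8, 2.2, 0], [6.0, 0, 2.2, 1, 0], [6.0, 0, 2.4, 0, 0], [6.0, 0, 2.4, 0, 0]]}}

```text
clock: 23.27
position: [0.6646, -0.0572, 0.3502]
eef_rot: [2.231, 2.117, -0.013]
contact_force: [-0.2, 0.8, -1.1]
gripper_width: 0.0612
```

```bash
python3 -c "
from h import *
tip(.675,.212,.293)
look(13,'side',(230,80,390,200),4)"
```

```text
t23.27 pos [ 0.6646 -0.0572  0.3502] d_cm [ 0.41 27.78 -5.72] yaw -2.9 dturn 0.017 z [ 0.039 -0.054 -0.998] w0.0612 F [-0.2  0.8 -1.1]
```

View pics/c_side13.png

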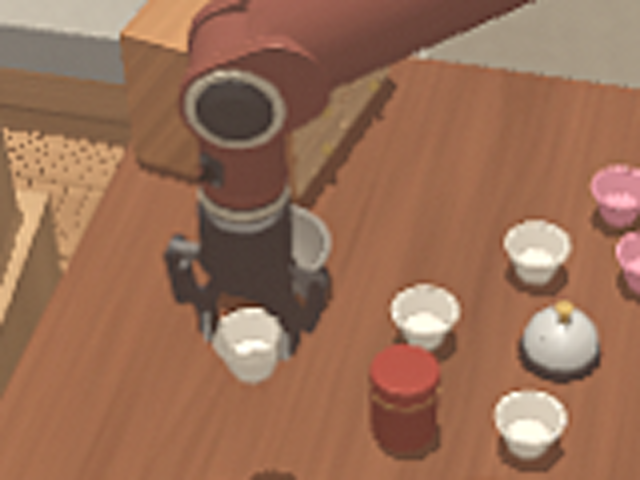

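Emit:
{"api": "servo_tool", "payload": {"deltas": [[6.0, 0, 2.4, 0, 0], [6.0, 0, 2.4, 0, 0], [6.0, 0, 2.4, 0, 0], [6.0, 0, 2.4, 0, 0], [6.0, 0, 2.4, 0, 0]]}}

```text
clock: 23.73
position: [0.664, 0.0694, 0.3531]
eef_rot: [2.229, 2.119, -0.009]
contact_force: [0.0, 1.0, -0.5]
gripper_width: 0.0608
```

Emit:
{"api": "servo_tool", "payload": {"deltas": [[6.0, 0.1, 2.4, 0.2, 0], [6.0, 0.1, 2.4, 0.2, 0], [6.0, 0.1, 2.2, 0.2, 0], [6.0, 0.1, 1.8, 0.2, 0], [6.0, 0, 1.2, 0.2, 0]]}}

```text
clock: 24.15
position: [0.6662, 0.1771, 0.364]
eef_rot: [2.226, 2.128, -0.009]
contact_force: [-0.7, 0.3, -1.2]
gripper_width: 0.0609
```

```bash
python3 -c "
from h import *
tip(.675,.212,.293)"
```

```text
t24.15 pos [0.6662 0.1771 0.364 ] d_cm [ 0.26  4.26 -7.1 ] yaw -2.5 dturn 0.009 z [ 0.039 -0.049 -0.998] w0.0609 F [-0.7  0.3 -1.2]
```

Emit:
{"api": "servo_tool", "payload": {"deltas": [[6.0, 0, 1.5, 0, 0], [6.0, 0, 1.3, 0, 0], [6.0, 0.1, 0.8, -0.5, 0], [6.0, 0, 0, -1, 0], [6.0, 0, 0, -1, 0]]}}

```text
clock: 24.57
position: [0.667, 0.2181, 0.3409]
eef_rot: [2.221, 2.132, 0.001]
contact_force: [0.2, -0.1, -1.9]
gripper_width: 0.0612
```

```bash
python3 -c "
from h import *
tip(.675,.212,.293)"
```

```text
t24.57 pos [0.667  0.2181 0.3409] d_cm [ 0.1   0.12 -4.79] yaw -2.3 dturn 0.005 z [ 0.044 -0.045 -0.998] w0.0612 F [ 0.2 -0.1 -1.9]
```

Emit:
{"api": "servo_tool", "payload": {"deltas": [[6.0, 0.1, 0.1, -1, 0], [6.0, 0, 0, -1.2, 0], [6.0, 0, 0, -1, 0], [6.0, 0, 0, -0.6, 0], [6.0, 0, 0, -0.2, 0]]}}

```text
clock: 24.98
position: [0.6686, 0.2137, 0.2924]
eef_rot: [2.227, 2.125, -0.011]
contact_force: [-0.7, 2.5, 9.1]
gripper_width: 0.061
```

```bash
python3 -c "
from h import *
tip(.675,.212,.291)"
```

```text
t24.98 pos [0.6686 0.2137 0.2924] d_cm [ 0.02  0.64 -0.14] yaw -2.6 dturn 0.011 z [ 0.038 -0.051 -0.998] w0.0610 F [-0.7  2.5  9.1]
```

Emit:
{"api": "servo_tool", "payload": {"deltas": [[6.0, 0, 0.3, 0.3, 0], [6.0, 0, 0.3, 0.1, 0], [6.0, 0, 0, 0, 0]]}}

```text
clock: 25.23
position: [0.6691, 0.2193, 0.2961]
eef_rot: [2.229, 2.124, -0.011]
contact_force: [0.5, -0.3, 0.5]
gripper_width: 0.0614
```

```bash
python3 -c "
from h import *
tip(.675,.212,.291)"
```

```text
t25.23 pos [0.6691 0.2193 0.2961] d_cm [-0.02  0.09 -0.51] yaw -2.7 dturn 0.012 z [ 0.038 -0.051 -0.998] w0.0614 F [ 0.5 -0.3  0.5]
```

Emit:
{"api": "servo_tool", "payload": {"deltas": [[6.0, 0, 0, -0.4, 0], [6.0, 0, 0, 0, 0], [7.0, 0, 0, 0, 0], [8.5, 0, 0, 0, 0], [8.5, 0, 0, 0, 0]]}}

```text
clock: 25.65
position: [0.6692, 0.2189, 0.2925]
eef_rot: [2.228, 2.122, -0.011]
contact_force: [0.1, 0.1, -0.9]
gripper_width: 0.0846
```

Emit:
{"api": "servo_tool", "payload": {"deltas": [[8.5, 0, 0, 1.5, 0], [8.5, 0, 0, 2, 0], [8.5, 0, -1, 1.5, 0], [8.5, 0, -2, 0.5, 0], [8.5, 0, -2, 0, 0]]}}

```text
clock: 26.07
position: [0.6675, 0.1727, 0.3501]
eef_rot: [2.22, 2.136, -0.008]
contact_force: [0.1, -0.4, 0.1]
gripper_width: 0.085
```

Emit:
{"api": "servo_tool", "payload": {"deltas": [[8.5, 0, -2, 0, 0], [8.5, 0, -2, 0, 0], [8.5, 0, -2, 0, 0], [8.5, 0, -1.5, 0, 0], [8.5, 0, -0.5, 0, 0]]}}

```text
clock: 26.48
position: [0.6679, 0.0807, 0.3554]
eef_rot: [2.221, 2.121, -0.005]
contact_force: [0.0, 0.3, 0.3]
gripper_width: 0.085
```

```bash
python3 -c "
from h import *
tip(.672,-.16,.25); print(readout.sense()['q'].round(2))
look(14,'side',(220,160,380,280),4)
i=look(14); stack(i,3); pc(i)"
```

```text
t26.48 pos [0.6679 0.0807 0.3554] d_cm [ -0.33 -23.21 -10.54] yaw -2.6 dturn 0.010 z [ 0.047 -0.053 -0.997] w0.0850 F [0.  0.3 0.3]
[ 0.01  0.71 -0.32  1.42  0.31  1.03 -0.44]
  stack [ 0.6732  0.2097  0.6727  0.2097 36.0277]
  blob [ 0.4207 -0.2899  0.4207 -0.2904 37.666 ]
  blob [ 0.4326 -0.1662  0.4324 -0.166  34.1294]
  blob [ 0.4068  0.4037  0.4082  0.407  62.0737]
  blob [ 0.4653 -0.4057  0.4652 -0.4061 34.2248]
  blob [ 0.5587 -0.2847  0.5589 -0.2847 34.5616]
  blob [6.15100e-01 5.46000e-02 5.98000e-01 5.00000e-02 6.81543e+01]
  blob [ 0.6855  0.4123  0.6855  0.415  39.5886]
  blob [ 0.7013  0.2292  0.7012  0.2279 39.0907]
  blob [ 0.7346 -0.3299  0.7348 -0.3294 62.6923]
```

View pics/c_side14.png

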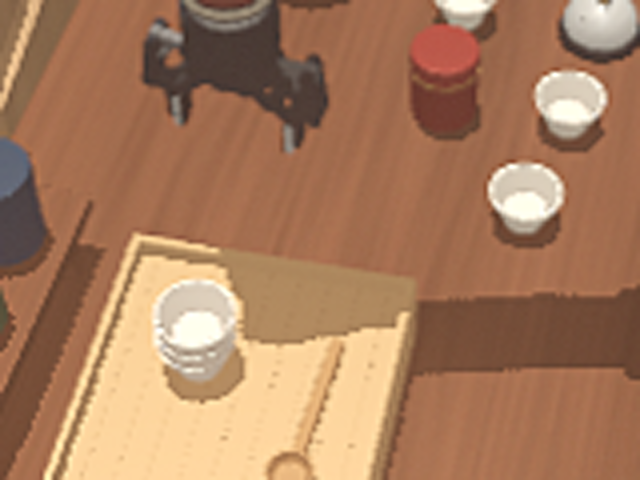

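Emit:
{"api": "servo_tool", "payload": {"deltas": [[8.5, 0, 0, 0, 0.12], [8.5, 0, 0, 0, 0.12], [8.5, 0, 0, 0, 0.12], [8.5, 0, 0, 0, 0.12], [8.5, 0, 0, 0, 0.12]]}}

```text
clock: 27.0
position: [0.6668, 0.091, 0.3571]
eef_rot: [1.461, 2.708, 0.04]
contact_force: [-0.2, -0.2, 0.1]
gripper_width: 0.085
```

```bash
python3 -c "
from h import *
tip(.672,-.16,.25); print(readout.sense()['q'].round(2))"
```

```text
t27.00 pos [0.6668 0.091  0.3571] d_cm [ -0.57 -24.98 -10.71] yaw 33.4 dturn -0.617 z [ 0.069 -0.008 -0.998] w0.0850 F [-0.2 -0.2  0.1]
[ 0.1   0.73 -0.5   1.43  0.42  1.02  0.09]
```

Emit:
{"api": "servo_tool", "payload": {"deltas": [[8.5, -4, 0, 0, 0], [8.5, -4, 0, 0, 0], [8.5, -4, 0, 0, 0], [8.5, 0, 0, 0, 0], [8.5, 0, 0, 0, 0]]}}

```text
clock: 27.42
position: [0.5377, 0.0985, 0.3522]
eef_rot: [1.442, 2.734, 0.041]
contact_force: [1.7, -0.3, 1.3]
gripper_width: 0.0854
```

```bash
python3 -c "
from h import *
tip(.672,-.16,.25)"
```

```text
t27.42 pos [0.5377 0.0985 0.3522] d_cm [ 12.52 -25.85 -10.22] yaw 34.4 dturn -0.635 z [ 0.057 -0.    -0.998] w0.0854 F [ 1.7 -0.3  1.3]
```

Emit:
{"api": "servo_tool", "payload": {"deltas": [[8.5, 4, 0, 0, 0], [8.5, 4, 0, 0, 0], [8.5, 4, 0, 0, 0], [8.5, 0, 0, 0, 0], [8.5, 0, 0, 0, 0]]}}

```text
clock: 27.83
position: [0.6539, 0.1054, 0.3478]
eef_rot: [1.427, 2.76, 0.025]
contact_force: [-0.5, 0.2, -0.1]
gripper_width: 0.0848
```

```bash
python3 -c "
from h import *
tip(.672,-.16,.25)"
```

```text
t27.83 pos [0.6539 0.1054 0.3478] d_cm [  1.21 -26.51  -9.78] yaw 35.4 dturn -0.652 z [ 0.038 -0.002 -0.999] w0.0848 F [-0.5  0.2 -0.1]
```

Emit:
{"api": "servo_tool", "payload": {"deltas": [[8.5, -4, 0, 0, 0], [8.5, -4, 0, 0, 0], [8.5, -4, 0, 0, 0], [8.5, 0, 0, 0, 0], [8.5, 0, 0, 0, 0]]}}

```text
clock: 28.25
position: [0.5278, 0.1084, 0.3435]
eef_rot: [1.424, 2.77, 0.024]
contact_force: [-0.1, -0.3, 0.1]
gripper_width: 0.0851
```

```bash
python3 -c "
from h import *
tip(.559,-.285,.25)"
```

```text
t28.25 pos [0.5278 0.1084 0.3435] d_cm [  2.62 -39.36  -9.35] yaw 35.6 dturn -0.656 z [ 0.031  0.001 -1.   ] w0.0851 F [-0.1 -0.3  0.1]
```

Emit:
{"api": "servo_tool", "payload": {"deltas": [[8.5, 4, 0, 0, 0], [8.5, 4, 0, 0, 0], [8.5, 0, 0, 0, 0], [8.5, -0.5, -2, 0, 0], [8.5, -0.5, -2.5, 0, 0]]}}

```text
clock: 28.67
position: [0.5936, 0.072, 0.3412]
eef_rot: [1.401, 2.796, 0.019]
contact_force: [-0.1, -0.2, -0.8]
gripper_width: 0.0849
```

Emit:
{"api": "servo_tool", "payload": {"deltas": [[8.5, -0.5, -2.5, 0, 0], [8.5, -0.5, -2.5, 0, 0], [8.5, -0.5, -2.5, 0, 0], [8.5, -0.5, -2.5, 0, 0], [8.5, -0.5, -2.5, 0, 0]]}}

```text
clock: 29.08
position: [0.572, -0.0535, 0.3442]
eef_rot: [1.391, 2.793, 0.035]
contact_force: [0.2, 0.0, -1.1]
gripper_width: 0.0851
```

Emit:
{"api": "servo_tool", "payload": {"deltas": [[8.5, -0.2, -2.5, 0, 0], [8.5, -0.2, -2.5, 0, 0], [8.5, -0.2, -2.5, 0, 0], [8.5, -0.2, -2.5, 0, 0], [8.5, -0.2, -2.5, 0, 0]]}}

```text
clock: 29.5
position: [0.5649, -0.1837, 0.348]
eef_rot: [1.388, 2.784, 0.044]
contact_force: [0.3, -0.2, -1.0]
gripper_width: 0.0847
```

```bash
python3 -c "
from h import *
tip(.559,-.285,.25)"
```

```text
t29.50 pos [ 0.5649 -0.1837  0.348 ] d_cm [ -1.24 -10.32  -9.8 ] yaw 37.0 dturn -0.681 z [ 0.04   0.012 -0.999] w0.0847 F [ 0.3 -0.2 -1. ]
```

Emit:
{"api": "servo_tool", "payload": {"deltas": [[8.5, -0.2, -2.5, 0, 0], [8.5, -0.2, -2.5, 0, 0], [8.5, -0.2, -2.3, 0, 0], [8.5, -0.2, -1.5, -1, 0], [8.5, -0.2, -0.5, -2, 0]]}}

```text
clock: 29.92
position: [0.5586, -0.288, 0.3237]
eef_rot: [1.393, 2.758, 0.045]
contact_force: [0.6, 0.7, -0.2]
gripper_width: 0.0849
```

Emit:
{"api": "servo_tool", "payload": {"deltas": [[8.5, 0, 0, -2, 0], [8.5, 0, 0, -2, 0], [8.5, 0, 0, -2, 0], [8.5, 0, 0, -2, 0], [8.5, 0, 0, -1, 0]]}}

```text
clock: 30.33
position: [0.5595, -0.2914, 0.2273]
eef_rot: [1.401, 2.75, 0.047]
contact_force: [-1.1, 0.4, -0.9]
gripper_width: 0.0848
```

```bash
python3 -c "
from h import *
tip(.559,-.285,.197)"
```

```text
t30.33 pos [ 0.5595 -0.2914  0.2273] d_cm [-1.06  0.61 -3.03] yaw 36.1 dturn -0.664 z [ 0.063  0.002 -0.998] w0.0848 F [-1.1  0.4 -0.9]
```

Emit:
{"api": "servo_tool", "payload": {"deltas": [[8.5, -0.5, 0.3, -0.8, 0], [8.5, -0.5, 0.3, -1, 0], [8.5, 0, 0, -0.8, 0], [8.5, 0, 0, -0.2, 0], [8.5, 0, 0, 0, 0]]}}

```text
clock: 30.75
position: [0.5511, -0.2833, 0.1942]
eef_rot: [1.399, 2.754, 0.052]
contact_force: [0.3, 0.0, 0.8]
gripper_width: 0.0849
```

```bash
python3 -c "
from h import *
tip(.559,-.285,.195)"
```

```text
t30.75 pos [ 0.5511 -0.2833  0.1942] d_cm [-0.21 -0.27  0.08] yaw 36.2 dturn -0.666 z [ 0.062  0.006 -0.998] w0.0849 F [0.3 0.  0.8]
```

Emit:
{"api": "servo_tool", "payload": {"deltas": [[8.5, -0.2, -0.3, 0, 0], [8.5, 0, 0, 0, 0], [6.0, 0, 0, 0, 0], [6.0, 0, 0, 0, 0], [6.0, 0, 0, 0, 0]]}}

```text
clock: 31.17
position: [0.5511, -0.2875, 0.1979]
eef_rot: [1.397, 2.747, 0.052]
contact_force: [-0.1, 0.4, -0.8]
gripper_width: 0.0609
```

Emit:
{"api": "servo_tool", "payload": {"deltas": [[6.0, 0, 0, 0, 0], [6.0, 0, 0, 0, 0]]}}

```text
clock: 31.33
position: [0.5512, -0.2879, 0.1988]
eef_rot: [1.397, 2.745, 0.052]
contact_force: [0.2, 0.2, -0.9]
gripper_width: 0.0613
```

```bash
python3 -c "
from h import *
tip(.559,-.285,.195)"
```

```text
t31.33 pos [ 0.5512 -0.2879  0.1988] d_cm [-0.33  0.25 -0.38] yaw 36.1 dturn -0.665 z [ 0.069  0.002 -0.998] w0.0613 F [ 0.2  0.2 -0.9]
```

Emit:
{"api": "servo_tool", "payload": {"deltas": [[6.0, 0, 0, 0.8, 0], [6.0, 0, 0, 1.5, 0], [6.0, 0, 0, 2, 0], [6.0, 0, 0, 2.5, 0], [6.0, 0, 0, 2.5, 0]]}}

```text
clock: 31.75
position: [0.5481, -0.2871, 0.2893]
eef_rot: [1.403, 2.76, 0.051]
contact_force: [0.4, -0.9, -1.6]
gripper_width: 0.0608
```

Emit:
{"api": "servo_tool", "payload": {"deltas": [[6.0, 0, 0, 2.5, 0], [6.0, 0, 0, 2.5, 0], [6.0, 0, 0.8, 2.5, 0], [6.0, 0.3, 1.5, 1, 0], [6.0, 0.5, 2.2, 0, 0]]}}

```text
clock: 32.17
position: [0.5549, -0.2461, 0.3846]
eef_rot: [1.413, 2.744, 0.046]
contact_force: [0.8, 0.8, -1.0]
gripper_width: 0.0614
```

```bash
python3 -c "
from h import *
tip(.675,.211,.31)
look(15,'side',(250,50,410,170),4)"
```

```text
t32.17 pos [ 0.5549 -0.2461  0.3846] d_cm [11.02 45.69 -7.46] yaw 35.6 dturn -0.656 z [ 0.062  0.001 -0.998] w0.0614 F [ 0.8  0.8 -1. ]
```

View pics/c_side15.png

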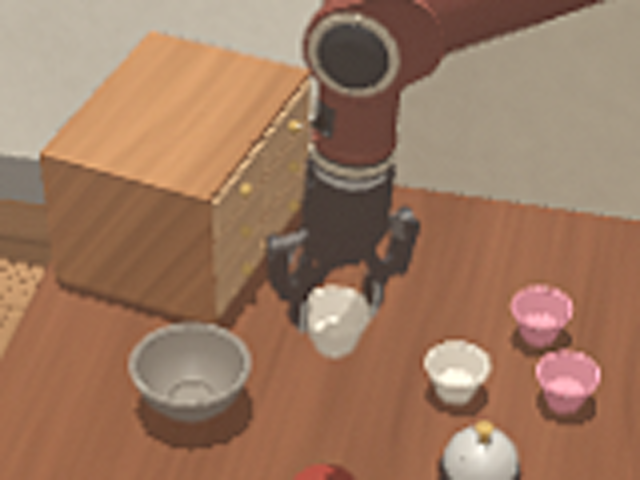

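Emit:
{"api": "servo_tool", "payload": {"deltas": [[6.0, 2, 2, 0, 0], [6.0, 4, 0, 0, 0], [6.0, 4, 0, 0, 0], [6.0, 0, 1.5, 0, 0], [6.0, 0, 2.5, 0, 0]]}}

```text
clock: 32.63
position: [0.658, -0.1743, 0.3794]
eef_rot: [1.405, 2.762, 0.048]
contact_force: [-0.2, -1.4, -1.2]
gripper_width: 0.0611
```

Emit:
{"api": "servo_tool", "payload": {"deltas": [[6.0, 0, 3, 0, 0], [6.0, 0, 3, 0, 0], [6.0, 0, 3, 0, 0], [6.0, 0, 3, 0, 0], [6.0, 0, 3, 0, 0]]}}

```text
clock: 33.05
position: [0.6564, -0.0151, 0.3717]
eef_rot: [1.409, 2.773, 0.046]
contact_force: [-0.2, 0.5, -0.8]
gripper_width: 0.061
```

```bash
python3 -c "
from h import *
tip(.675,.211,.304)"
```

```text
t33.05 pos [ 0.6564 -0.0151  0.3717] d_cm [ 1.21 22.41 -6.77] yaw 36.2 dturn -0.666 z [ 0.041  0.013 -0.999] w0.0610 F [-0.2  0.5 -0.8]
```

Emit:
{"api": "servo_tool", "payload": {"deltas": [[6.0, 0.1, 3, 0, 0], [6.0, 0.1, 3, 0, 0], [6.0, 0.1, 3, 0, 0], [6.0, 0.1, 2.8, 0, 0], [6.0, 0.1, 2.5, 0, 0]]}}

```text
clock: 33.47
position: [0.656, 0.1424, 0.3668]
eef_rot: [1.399, 2.791, 0.043]
contact_force: [0.5, -0.6, -1.0]
gripper_width: 0.061
```

Emit:
{"api": "servo_tool", "payload": {"deltas": [[6.0, 0.1, 2.2, 0, 0], [6.0, 0.1, 1.8, 0, 0], [6.0, 0.1, 1.2, 0, 0], [6.0, 0.1, 0.6, -0.5, 0], [6.0, 0, 0, -1, 0]]}}

```text
clock: 33.88
position: [0.6535, 0.2182, 0.3494]
eef_rot: [1.375, 2.814, 0.053]
contact_force: [0.2, 0.4, -0.8]
gripper_width: 0.0608
```

```bash
python3 -c "
from h import *
tip(.675,.211,.304)"
```

```text
t33.88 pos [0.6535 0.2182 0.3494] d_cm [ 1.78 -1.13 -4.54] yaw 37.9 dturn -0.696 z [ 0.023  0.026 -0.999] w0.0608 F [ 0.2  0.4 -0.8]
```

Emit:
{"api": "servo_tool", "payload": {"deltas": [[6.0, 1, -0.6, 0, 0], [6.0, 0.8, -0.5, 0, 0], [6.0, 0, 0, 0, 0], [6.0, 0, 0, 0, 0]]}}

```text
clock: 34.22
position: [0.6713, 0.203, 0.3421]
eef_rot: [1.38, 2.818, 0.035]
contact_force: [0.2, -0.0, -0.8]
gripper_width: 0.061
```

```bash
python3 -c "
from h import *
tip(.675,.211,.304)
look(16,'side',(220,160,380,280),4)"
```

```text
t34.22 pos [0.6713 0.203  0.3421] d_cm [ 0.16  0.51 -3.81] yaw 37.8 dturn -0.695 z [ 0.013  0.018 -1.   ] w0.0610 F [ 0.2 -0.  -0.8]
```

View pics/c_side16.png

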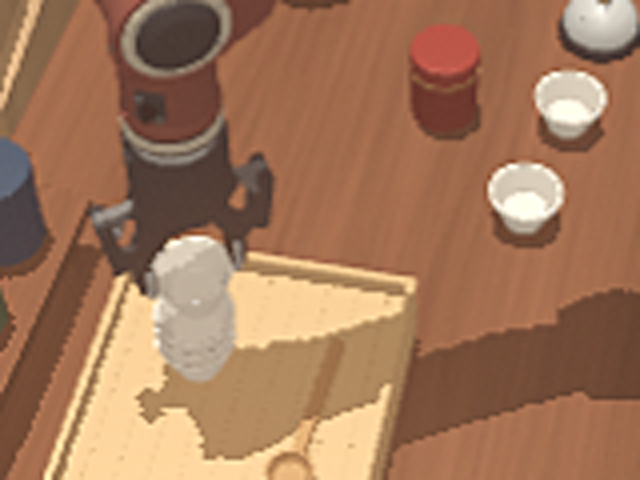

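Emit:
{"api": "servo_tool", "payload": {"deltas": [[6.0, 0.1, 0.4, -0.6, 0], [6.0, 0.1, 0.2, -0.8, 0], [6.0, 0, 0, -0.9, 0], [6.0, 0, 0, -0.7, 0], [6.0, 0, 0, -0.3, 0]]}}

```text
clock: 34.68
position: [0.6733, 0.2076, 0.3065]
eef_rot: [1.384, 2.815, 0.034]
contact_force: [0.5, -0.4, -1.3]
gripper_width: 0.0608
```

```bash
python3 -c "
from h import *
tip(.675,.211,.304)"
```

```text
t34.68 pos [0.6733 0.2076 0.3065] d_cm [-0.05  0.06 -0.25] yaw 37.6 dturn -0.692 z [ 0.014  0.017 -1.   ] w0.0608 F [ 0.5 -0.4 -1.3]
```

Aligned to under 1 mm. Lower the last bit, release, retreat.

Emit:
{"api": "servo_tool", "payload": {"deltas": [[6.0, 0, 0, -0.3, 0], [6.0, 0, 0, -0.1, 0], [7.0, 0, 0, 0, 0], [8.5, 0, 0, 0, 0], [8.5, 0, 0, 0, 0]]}}

```text
clock: 35.1
position: [0.6737, 0.208, 0.303]
eef_rot: [1.382, 2.813, 0.037]
contact_force: [-0.5, -0.1, -0.2]
gripper_width: 0.085
```

Emit:
{"api": "servo_tool", "payload": {"deltas": [[8.5, 0, 0, 1.5, 0], [8.5, 0, 0, 2, 0], [8.5, 0, 0, 2, 0], [8.5, 0, -1.5, 1, 0], [8.5, 0, -2.5, 0, 0]]}}

```text
clock: 35.52
position: [0.6709, 0.1738, 0.3691]
eef_rot: [1.369, 2.827, 0.042]
contact_force: [0.4, 0.7, 0.5]
gripper_width: 0.0851
```

Emit:
{"api": "servo_tool", "payload": {"deltas": [[8.5, -2, -2.5, 0, 0], [8.5, -2, -2.5, 0, 0], [8.5, -2, -2.5, 0, 0], [8.5, -2, -2.5, 0, 0], [8.5, -2, -1.5, 0, 0]]}}

```text
clock: 35.93
position: [0.5695, 0.0469, 0.369]
eef_rot: [1.376, 2.815, 0.041]
contact_force: [0.1, -1.0, -0.6]
gripper_width: 0.0853
```

```bash
python3 -c "
from h import *
tip(.452,-.044,.25); print(readout.sense()['q'].round(2))
look(17,'side',(220,160,380,280),4)
i=look(17); stack(i,4); pc(i)"
```

```text
t35.93 pos [0.5695 0.0469 0.369 ] d_cm [-12.06  -9.41 -11.9 ] yaw 37.9 dturn -0.696 z [ 0.019  0.02  -1.   ] w0.0853 F [ 0.1 -1.  -0.6]
[ 0.26  0.59 -0.59  1.7   0.37  0.95  0.19]
  stack [ 0.6707  0.2092  0.67    0.2095 38.552 ]
  blob [ 0.4206 -0.2899  0.4207 -0.2903 37.71  ]
  blob [ 0.4069  0.4037  0.4082  0.407  62.0737]
  blob [ 4.58200e-01 -6.95000e-02  4.39500e-01 -7.80000e-02  7.85319e+01]
  blob [ 0.5039 -0.4335  0.5038 -0.4336 34.3686]
  blob [ 0.6856  0.4123  0.6855  0.415  39.5886]
  blob [ 0.7034  0.2321  0.703   0.232  42.4383]
  blob [ 0.7346 -0.3299  0.7345 -0.33   62.6998]
```

View pics/c_side17.png

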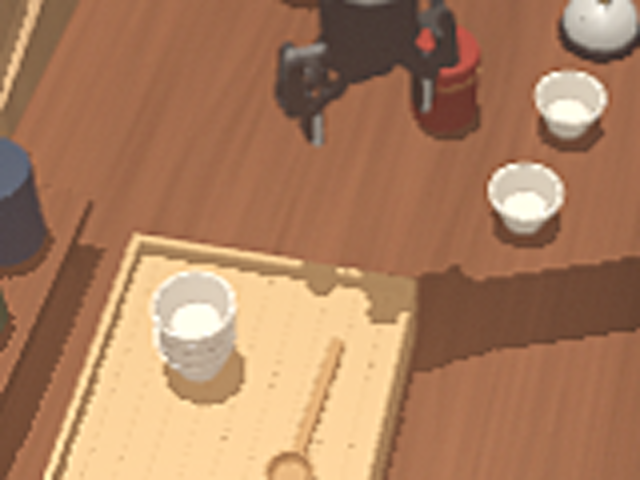

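Emit:
{"api": "servo_tool", "payload": {"deltas": [[8.5, -2, -1.6, 0, 0], [8.5, -2, -1.6, 0, 0], [8.5, -2, -1.6, -0.5, 0], [8.5, -1.6, -1.4, -1, 0], [8.5, -1, -0.6, -2, 0]]}}

```text
clock: 36.45
position: [0.4819, -0.0241, 0.3374]
eef_rot: [1.373, 2.804, 0.052]
contact_force: [0.6, -0.5, -0.1]
gripper_width: 0.0849
```

Emit:
{"api": "servo_tool", "payload": {"deltas": [[8.5, -0.6, -0.4, -2, 0], [8.5, 0, 0, -2, 0], [8.5, 0, 0, -2, 0], [8.5, 0, 0, -1.5, 0], [8.5, 0, 0, -0.5, 0]]}}

```text
clock: 36.87
position: [0.474, -0.0326, 0.254]
eef_rot: [1.379, 2.798, 0.05]
contact_force: [-0.6, -0.2, 0.4]
gripper_width: 0.0851
```

```bash
python3 -c "
from h import *
tip(.452,-.044,.195); print(readout.sense()['q'].round(2))"
```

```text
t36.87 pos [ 0.474  -0.0326  0.254 ] d_cm [-2.74 -1.44 -5.9 ] yaw 37.5 dturn -0.690 z [ 0.034  0.019 -0.999] w0.0851 F [-0.6 -0.2  0.4]
[ 0.35  0.62 -0.48  2.08  0.52  0.52  0.15]
```

Emit:
{"api": "servo_tool", "payload": {"deltas": [[8.5, -1.2, -0.6, 0, 0], [8.5, -1.0, -0.5, -0.6, 0], [8.5, -0.4, -0.3, -1.5, 0], [8.5, 0, 0, -1.5, 0], [8.5, 0, 0, -1, 0]]}}

```text
clock: 37.28
position: [0.4511, -0.0468, 0.2087]
eef_rot: [1.373, 2.791, 0.059]
contact_force: [0.6, -0.4, -0.3]
gripper_width: 0.0848
```

```bash
python3 -c "
from h import *
tip(.452,-.044,.195)"
```

```text
t37.28 pos [ 0.4511 -0.0468  0.2087] d_cm [-0.62 -0.05 -1.37] yaw 37.6 dturn -0.691 z [ 0.045  0.021 -0.999] w0.0848 F [ 0.6 -0.4 -0.3]
```

Emit:
{"api": "servo_tool", "payload": {"deltas": [[8.5, -0.4, 0, -0.4, 0], [8.5, -0.3, 0, -0.6, 0], [8.5, 0, 0, -0.3, 0], [8.5, 0, 0, 0, 0]]}}

```text
clock: 37.62
position: [0.4455, -0.0464, 0.1952]
eef_rot: [1.37, 2.789, 0.062]
contact_force: [0.5, -0.1, -0.4]
gripper_width: 0.0847
```

```bash
python3 -c "
from h import *
tip(.452,-.044,.195)"
```

```text
t37.62 pos [ 0.4455 -0.0464  0.1952] d_cm [-0.11 -0.09 -0.02] yaw 37.7 dturn -0.693 z [ 0.047  0.021 -0.999] w0.0847 F [ 0.5 -0.1 -0.4]
```

Emit:
{"api": "servo_tool", "payload": {"deltas": [[8.5, -0.1, 0, 0, 0], [6.0, 0, 0, 0, 0], [6.0, 0, 0, 0, 0], [6.0, 0, 0, 0, 0], [6.0, 0, 0, 0, 0]]}}

```text
clock: 38.03
position: [0.4452, -0.0461, 0.1986]
eef_rot: [1.367, 2.785, 0.063]
contact_force: [0.5, -0.5, -0.7]
gripper_width: 0.0613
```

```bash
python3 -c "
from h import *
tip(.452,-.044,.195)"
```

```text
t38.03 pos [ 0.4452 -0.0461  0.1986] d_cm [-0.15 -0.1  -0.36] yaw 37.8 dturn -0.694 z [ 0.052  0.019 -0.998] w0.0613 F [ 0.5 -0.5 -0.7]
```

Emit:
{"api": "servo_tool", "payload": {"deltas": [[6.0, 0, 0, 0.8, 0], [6.0, 0, 0, 1.5, 0], [6.0, 0, 0, 2, 0], [6.0, 0, 0, 2.5, 0], [6.0, 0, 0, 2.5, 0]]}}

```text
clock: 38.45
position: [0.4434, -0.0459, 0.2931]
eef_rot: [1.369, 2.796, 0.056]
contact_force: [0.7, 0.4, -0.1]
gripper_width: 0.061
```

Emit:
{"api": "servo_tool", "payload": {"deltas": [[6.0, 0, 0, 2.5, 0], [6.0, 0, 0, 2.5, 0], [6.0, 0.5, 0.8, 2.5, 0], [6.0, 1.5, 1.5, 1.5, 0], [6.0, 2.2, 2.2, 0, 0]]}}

```text
clock: 38.87
position: [0.4818, -0.0048, 0.3938]
eef_rot: [1.382, 2.786, 0.049]
contact_force: [0.6, -0.2, -1.1]
gripper_width: 0.0611
```

```bash
python3 -c "
from h import *
tip(.675,.211,.318)
look(18,'side',(270,130,430,250),4)"
```

```text
t38.87 pos [ 0.4818 -0.0048  0.3938] d_cm [18.64 21.35 -7.58] yaw 37.3 dturn -0.685 z [ 0.042  0.014 -0.999] w0.0611 F [ 0.6 -0.2 -1.1]
```

View pics/c_side18.png

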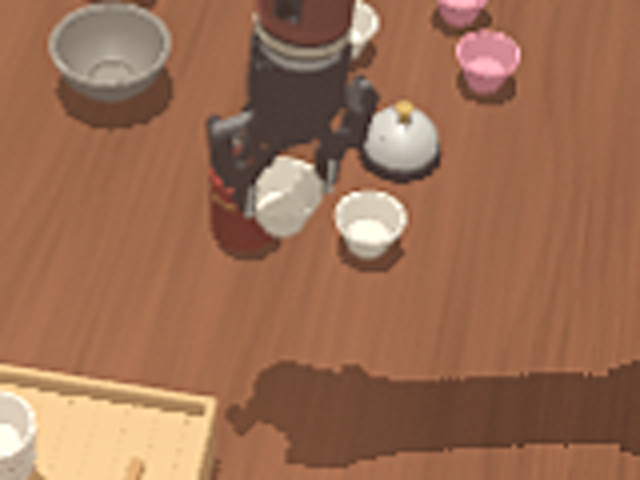

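Emit:
{"api": "servo_tool", "payload": {"deltas": [[6.0, 2.2, 2.5, 0, 0], [6.0, 2.2, 2.5, 0, 0], [6.0, 2.2, 2.5, 0, 0], [6.0, 2.2, 2.5, 0, 0], [6.0, 2.2, 2.5, 0, 0]]}}

```text
clock: 39.33
position: [0.5958, 0.1248, 0.3958]
eef_rot: [1.383, 2.783, 0.052]
contact_force: [0.4, 0.3, -0.1]
gripper_width: 0.0613
```

Emit:
{"api": "servo_tool", "payload": {"deltas": [[6.0, 2.2, 2.5, 0, 0], [6.0, 2, 2.2, 0, 0], [6.0, 1.6, 1.8, 0, 0], [6.0, 1, 1, 0, 0], [6.0, 0.4, 0.4, 0, 0]]}}

```text
clock: 39.75
position: [0.6704, 0.2129, 0.3945]
eef_rot: [1.375, 2.796, 0.058]
contact_force: [0.8, -0.5, -1.2]
gripper_width: 0.0613
```

```bash
python3 -c "
from h import *
tip(.675,.211,.318)
look(19,'side',(220,140,380,260),4)"
```

```text
t39.75 pos [0.6704 0.2129 0.3945] d_cm [-0.16 -0.54 -7.65] yaw 37.6 dturn -0.692 z [ 0.039  0.022 -0.999] w0.0613 F [ 0.8 -0.5 -1.2]
```

View pics/c_side19.png

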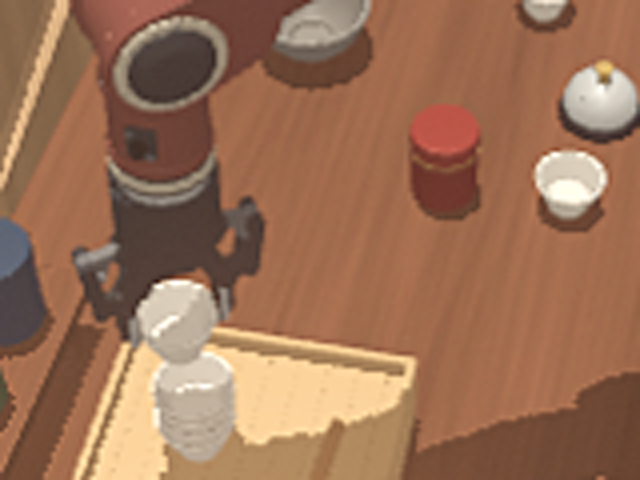

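Emit:
{"api": "servo_tool", "payload": {"deltas": [[6.0, -0.1, -0.3, -1, 0], [6.0, -0.1, -0.2, -1.5, 0], [6.0, 0, 0, -1.5, 0], [6.0, 0, 0, -1, 0], [6.0, 0, 0, 0, 0]]}}

```text
clock: 40.22
position: [0.6654, 0.2019, 0.341]
eef_rot: [1.379, 2.796, 0.049]
contact_force: [0.1, -0.0, -1.4]
gripper_width: 0.0611
```

```bash
python3 -c "
from h import *
tip(.675,.211,.318)
look(20,'side',(220,160,320,260),6)"
```

```text
t40.22 pos [0.6654 0.2019 0.341 ] d_cm [ 0.4   0.63 -2.3 ] yaw 37.5 dturn -0.689 z [ 0.035  0.018 -0.999] w0.0611 F [ 0.1 -0.  -1.4]
```

View pics/c_side20.png

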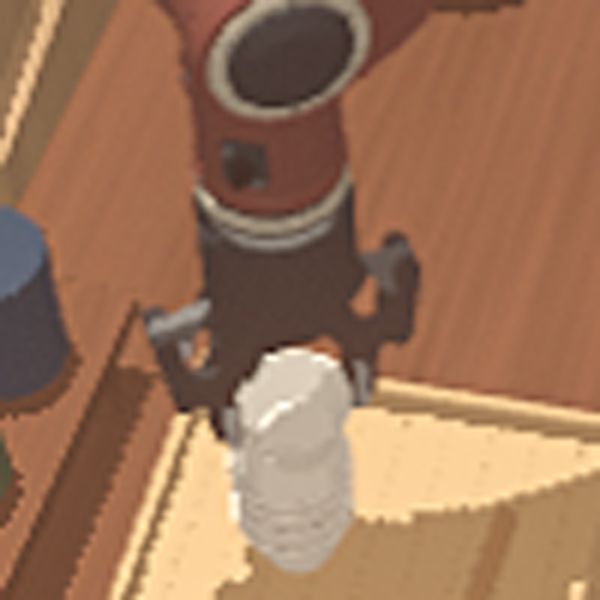

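Emit:
{"api": "servo_tool", "payload": {"deltas": [[6.0, 0.2, 0.3, 0, 0], [6.0, 0.2, 0.3, -0.4, 0], [6.0, 0, 0, -0.8, 0], [6.0, 0, 0, -0.5, 0], [6.0, 0, 0, -0.2, 0]]}}

```text
clock: 40.68
position: [0.6707, 0.2072, 0.3254]
eef_rot: [1.38, 2.789, 0.057]
contact_force: [-0.5, -0.1, -1.2]
gripper_width: 0.0611
```

```bash
python3 -c "
from h import *
tip(.675,.211,.318)"
```

```text
t40.68 pos [0.6707 0.2072 0.3254] d_cm [-0.25  0.06 -0.74] yaw 37.4 dturn -0.687 z [ 0.042  0.02  -0.999] w0.0611 F [-0.5 -0.1 -1.2]
```

Emit:
{"api": "servo_tool", "payload": {"deltas": [[6.0, -0.2, 0, -0.4, 0], [6.0, 0, 0, -0.3, 0], [6.0, 0, 0, -0.1, 0], [6.0, 0, 0, 0, 0]]}}

```text
clock: 41.02
position: [0.6682, 0.2081, 0.3163]
eef_rot: [1.379, 2.791, 0.058]
contact_force: [0.4, 0.9, 0.1]
gripper_width: 0.0608
```

```bash
python3 -c "
from h import *
tip(.675,.211,.317)"
```

```text
t41.02 pos [0.6682 0.2081 0.3163] d_cm [ 0.02 -0.05  0.07] yaw 37.4 dturn -0.688 z [ 0.041  0.021 -0.999] w0.0608 F [0.4 0.9 0.1]
```

Just touching. Release and retreat.

Emit:
{"api": "servo_tool", "payload": {"deltas": [[6.5, 0, 0, 0, 0], [7.0, 0, 0, 0, 0], [8.5, 0, 0, 0, 0], [8.5, 0, 0, 0, 0], [8.5, 0, 0, 1, 0]]}}

```text
clock: 41.43
position: [0.6681, 0.2077, 0.3254]
eef_rot: [1.38, 2.792, 0.055]
contact_force: [0.0, 0.8, -0.2]
gripper_width: 0.0853
```

Emit:
{"api": "servo_tool", "payload": {"deltas": [[8.5, 0, 0, 2, 0], [8.5, 0, 0, 2, 0], [8.5, 0, 0, 1.5, 0], [8.5, -1, -1.5, 0.5, 0], [8.5, -1.5, -2.5, 0, 0]]}}

```text
clock: 41.85
position: [0.6431, 0.1733, 0.3934]
eef_rot: [1.369, 2.795, 0.073]
contact_force: [0.3, -0.2, -0.2]
gripper_width: 0.0847
```

Emit:
{"api": "servo_tool", "payload": {"deltas": [[8.5, -2, -3, 0, 0], [8.5, -2, -3, 0, 0], [8.5, -2, -3, 0, 0], [8.5, -2, -3, 0, 0], [8.5, -2, -3, 0, 0]]}}

```text
clock: 42.27
position: [0.5393, 0.0224, 0.4002]
eef_rot: [1.355, 2.791, 0.088]
contact_force: [0.9, -0.7, 0.2]
gripper_width: 0.0851
```

```bash
python3 -c "
from h import *
tip(.433,-.166,.25); print(readout.sense()['q'].round(2))
look(21,'side',(220,160,380,280),4)
i=look(21,'top',(120,110,340,260),3.5); stack(i,5); pc(i)"
```

```text
t42.27 pos [0.5393 0.0224 0.4002] d_cm [-11.57 -19.39 -15.02] yaw 38.2 dturn -0.702 z [ 0.059  0.034 -0.998] w0.0851 F [ 0.9 -0.7  0.2]
[ 0.37  0.51 -0.67  1.76  0.36  0.93  0.23]
  stack [ 0.6695  0.2075  0.6688  0.2074 40.7937]
  blob [ 0.2278 -0.2024  0.2195 -0.201  69.2478]
  blob [ 0.3629 -0.1237  0.342  -0.134  85.4226]
  blob [ 0.4207 -0.2898  0.4207 -0.2902 37.6875]
  blob [ 0.4069  0.4037  0.4082  0.407  62.0737]
  blob [ 0.5039 -0.4335  0.5038 -0.4336 34.3686]
  blob [ 0.6856  0.4123  0.6855  0.415  39.5886]
  blob [ 0.7071  0.2335  0.706   0.234  45.6947]
  blob [ 0.7346 -0.3299  0.7348 -0.3296 62.6099]
```

View pics/c_side21.png

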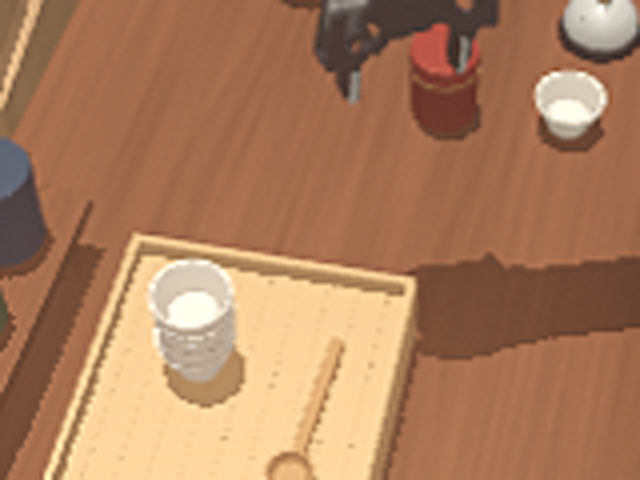

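View pics/c_top21.png

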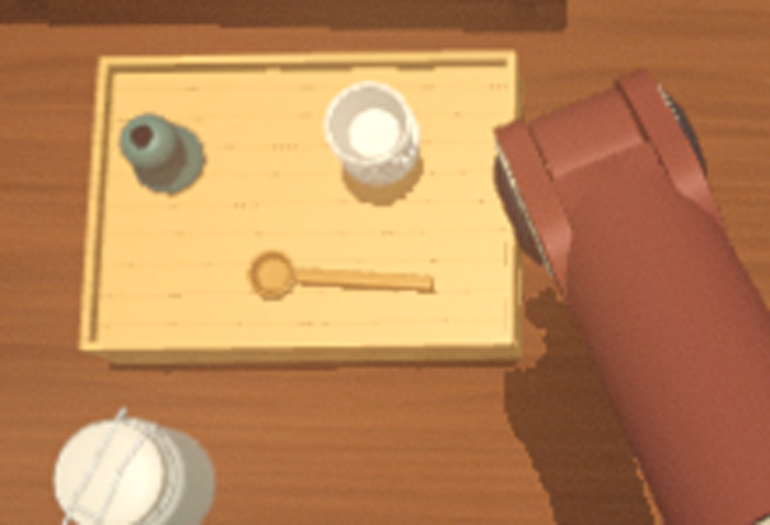

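```bash
python3 -c "
from h import *
print(pix2world('top',[(120+371.5/3.5,110+128/3.5)],.158).round(4))
t=np.linspace(0,2*np.pi,60)
for n,b,f in (('top',(200,120,260,170),10),('side',(250,215,300,265),10)):
    i=cv2.imread(f'pics/{n}21.png'); x0,y0,x1,y1=b
    c=cv2.resize(i[y0:y1,x0:x1],None,fx=f,fy=f,interpolation=cv2.INTER_CUBIC)
    for k in range(5):
        p=world2pix(n,np.c_[.675+.033*np.cos(t),.211+.033*np.sin(t),np.full(60,.102+.014*k)])
        q=((p-[x0,y0]+.5)*f).astype(int)
        cv2.polylines(c,[q],True,(0,0,255) if k==4 else (255,120,0),1)
    cv2.imwrite(f'pics/ov_{n}.png',c)
"
```

```text
[[0.6707 0.2072 0.158 ]]
```

View pics/ov_top.png

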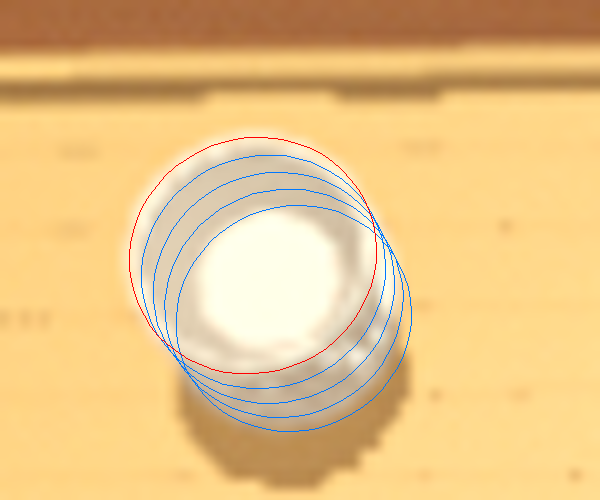

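View pics/ov_side.png

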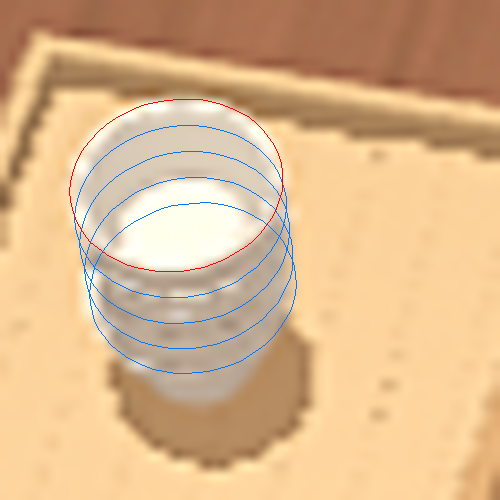

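Emit:
{"api": "servo_tool", "payload": {"deltas": [[8.5, 0.5, -1, 0, -0.12], [8.5, 0.5, -1, 0, -0.12], [8.5, 0.5, -1, 0, -0.12], [8.5, 0.5, -1, 0, -0.12], [8.5, 0, 0, 0, -0.06]]}}

```text
clock: 42.78
position: [0.5591, -0.025, 0.4053]
eef_rot: [2.072, 2.284, 0.066]
contact_force: [0.1, -0.1, -0.0]
gripper_width: 0.0851
```

Emit:
{"api": "servo_tool", "payload": {"deltas": [[8.5, 4, 0, 0, 0], [8.5, 4, 0, 0, 0], [8.5, 4, 0, 0, 0], [8.5, 0, 0, 0, 0], [8.5, 0, 0, 0, 0]]}}

```text
clock: 43.2
position: [0.6797, -0.0215, 0.4043]
eef_rot: [2.074, 2.291, 0.053]
contact_force: [-1.1, 0.2, -0.2]
gripper_width: 0.0849
```

```bash
python3 -c "
from h import *
tip(.433,-.166,.25)"
```

```text
t43.20 pos [ 0.6797 -0.0215  0.4043] d_cm [-25.64 -14.32 -15.43] yaw 5.7 dturn -0.135 z [ 0.06  -0.008 -0.998] w0.0849 F [-1.1  0.2 -0.2]
```

Emit:
{"api": "servo_tool", "payload": {"deltas": [[8.5, -4, 0, 0, 0], [8.5, -4, 0, 0, 0], [8.5, -4, 0, 0, 0], [8.5, 0, 0, 0, 0], [8.5, 0, 0, 0, 0]]}}

```text
clock: 43.62
position: [0.5515, -0.018, 0.3986]
eef_rot: [2.075, 2.305, 0.044]
contact_force: [1.5, -0.3, 1.1]
gripper_width: 0.0851
```

```bash
python3 -c "
from h import *
tip(.433,-.166,.25)"
```

```text
t43.62 pos [ 0.5515 -0.018   0.3986] d_cm [-12.63 -14.71 -14.86] yaw 6.0 dturn -0.140 z [ 0.049 -0.005 -0.999] w0.0851 F [ 1.5 -0.3  1.1]
```

Emit:
{"api": "servo_tool", "payload": {"deltas": [[8.5, 4, 0, 0, 0], [8.5, 4, 0, 0, 0], [8.5, 4, 0, 0, 0], [8.5, 0, 0, 0, 0], [8.5, 0, 0, 0, 0]]}}

```text
clock: 44.03
position: [0.6671, -0.0155, 0.3963]
eef_rot: [2.075, 2.32, 0.021]
contact_force: [0.2, 0.4, -0.2]
gripper_width: 0.0853
```

Emit:
{"api": "servo_tool", "payload": {"deltas": [[8.5, -4, 0, 0, 0], [8.5, -4, 0, 0, 0], [8.5, -4, 0, 0, 0], [8.5, 0, 0, 0, 0], [8.5, 0, 0, 0, 0]]}}

```text
clock: 44.45
position: [0.54, -0.014, 0.3919]
eef_rot: [2.077, 2.327, 0.015]
contact_force: [-0.2, 0.2, 0.4]
gripper_width: 0.0851
```

Emit:
{"api": "servo_tool", "payload": {"deltas": [[8.5, 4, 0, 0, 0], [8.5, 4, 0, 0, 0], [8.5, 4, 0, 0, 0], [8.5, 0, 0, 0, 0], [8.5, 0, 0, 0, 0]]}}

```text
clock: 44.87
position: [0.6565, -0.0129, 0.3898]
eef_rot: [2.078, 2.338, -0.007]
contact_force: [-0.7, -0.2, 0.6]
gripper_width: 0.085
```

Emit:
{"api": "servo_tool", "payload": {"deltas": [[8.5, -4, 0, 0, 0], [8.5, -4, 0, 0, 0], [8.5, -4, 0, 0, 0], [8.5, 0, 0, 0, 0], [8.5, 0, 0, 0, 0]]}}

```text
clock: 45.28
position: [0.5301, -0.0123, 0.3859]
eef_rot: [2.081, 2.342, -0.012]
contact_force: [1.3, -0.2, -0.2]
gripper_width: 0.0848
```

```bash
python3 -c "
from h import *
tip(.433,-.166,.25)"
```

```text
t45.28 pos [ 0.5301 -0.0123  0.3859] d_cm [ -9.73 -15.19 -13.59] yaw 6.8 dturn -0.153 z [ 0.001 -0.011 -1.   ] w0.0848 F [ 1.3 -0.2 -0.2]
```

Tilt nulled. On to the cup near (0.433, −0.166).

Emit:
{"api": "servo_tool", "payload": {"deltas": [[8.5, -1, -1.5, 0, 0], [8.5, -1.5, -2.2, 0, 0], [8.5, -1.5, -2.2, 0, 0], [8.5, -1.5, -2.2, 0, 0], [8.5, -1.5, -2.2, 0, 0]]}}

```text
clock: 45.7
position: [0.4618, -0.1111, 0.3915]
eef_rot: [2.058, 2.349, 0.01]
contact_force: [-0.5, -0.1, -0.1]
gripper_width: 0.0852
```

Emit:
{"api": "servo_tool", "payload": {"deltas": [[8.5, -1.2, -1.8, -0.5, 0], [8.5, -0.8, -1.2, -1.5, 0], [8.5, -0.3, -0.6, -2, 0], [8.5, 0, 0, -2, 0], [8.5, 0, 0, -2, 0]]}}

```text
clock: 46.12
position: [0.4408, -0.157, 0.3181]
eef_rot: [2.058, 2.313, 0.019]
contact_force: [0.6, 0.0, 0.4]
gripper_width: 0.0848
```

```bash
python3 -c "
from h import *
tip(.433,-.166,.195)
i=look(22); pc(i)"
```

```text
t46.12 pos [ 0.4408 -0.157   0.3181] d_cm [ -1.45  -0.58 -12.31] yaw 6.7 dturn -0.152 z [ 0.042 -0.02  -0.999] w0.0848 F [0.6 0.  0.4]
  blob [ 0.2484 -0.3053  0.227  -0.3095 82.0748]
  blob [ 0.4069  0.4038  0.4082  0.4072 61.9969]
  blob [ 0.5039 -0.4334  0.5038 -0.4336 34.3686]
  blob [ 0.6857  0.4122  0.6855  0.415  39.5886]
  blob [ 0.7071  0.2335  0.706   0.234  45.6947]
  blob [ 0.7347 -0.3299  0.7345 -0.33   62.6998]
```

```bash
python3 -c "
from h import *
to(0,0,0)
look(22,'side',(320,120,440,210),6); print((world2pix('side',[.433,-.166,.04])-[320,120])*6)"
```

```text
t46.17 pos [ 0.4396 -0.1569  0.3148] d_cm [-43.96  15.69 -31.48] yaw 6.7 dturn 0.000 z [ 0.035 -0.018 -0.999] w0.0851 F [-0.8 -0.3 -2.3]
[[252.51415553 383.92254601]]
```

View pics/c_side22.png

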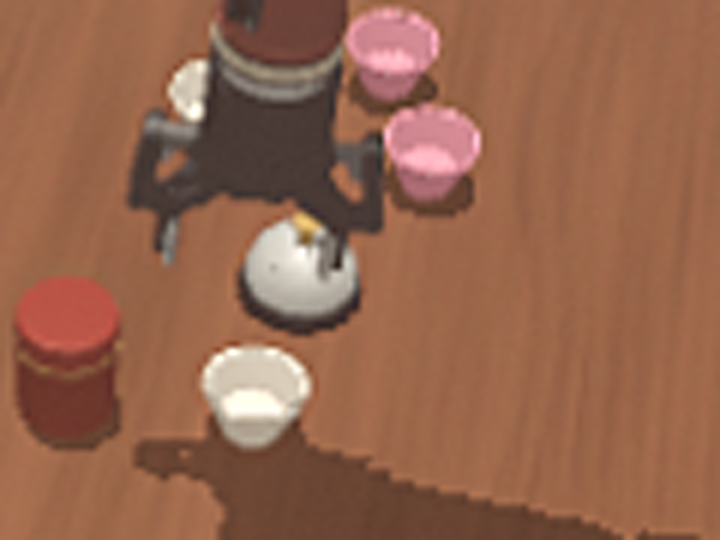

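Cup is where expected (rim centre ≈(254,382) in the crop). Descend.

Emit:
{"api": "servo_tool", "payload": {"deltas": [[8.5, -0.4, -0.2, -1.5, 0], [8.5, -0.4, -0.2, -2, 0], [8.5, -0.3, -0.1, -2, 0], [8.5, 0, 0, -2, 0], [8.5, 0, 0, -1, 0]]}}

```text
clock: 46.63
position: [0.4366, -0.1619, 0.2371]
eef_rot: [2.046, 2.305, 0.031]
contact_force: [-1.1, -0.4, 0.4]
gripper_width: 0.0852
```

```bash
python3 -c "
from h import *
tip(.433,-.166,.195); print(readout.sense()['q'].round(2))"
```

```text
t46.63 pos [ 0.4366 -0.1619  0.2371] d_cm [-1.28 -0.02 -4.21] yaw 6.9 dturn -0.155 z [ 0.058 -0.024 -0.998] w0.0852 F [-1.1 -0.4  0.4]
[ 0.52  0.61 -0.31  2.13  0.5   0.4  -0.07]
```

Emit:
{"api": "servo_tool", "payload": {"deltas": [[8.5, -0.4, 0, -0.8, 0], [8.5, -0.4, 0, -1, 0], [8.5, -0.4, 0, -1, 0], [8.5, 0, 0, -0.6, 0], [8.5, 0, 0, -0.2, 0]]}}

```text
clock: 47.05
position: [0.4325, -0.162, 0.204]
eef_rot: [2.033, 2.297, 0.042]
contact_force: [0.9, 0.4, -0.6]
gripper_width: 0.0854
```

```bash
python3 -c "
from h import *
tip(.433,-.166,.195)"
```

```text
t47.05 pos [ 0.4325 -0.162   0.204 ] d_cm [-1.12  0.06 -0.9 ] yaw 7.1 dturn -0.158 z [ 0.073 -0.029 -0.997] w0.0854 F [ 0.9  0.4 -0.6]
```

Emit:
{"api": "servo_tool", "payload": {"deltas": [[8.5, -0.6, 0, -0.2, 0], [8.5, -0.5, 0, -0.2, 0], [8.5, -0.3, 0, -0.2, 0], [8.5, 0, 0, 0, 0]]}}

```text
clock: 47.38
position: [0.4201, -0.1621, 0.1997]
eef_rot: [2.028, 2.293, 0.046]
contact_force: [-0.1, 0.8, -0.1]
gripper_width: 0.0848
```

```bash
python3 -c "
from h import *
tip(.433,-.166,.195)"
```

```text
t47.38 pos [ 0.4201 -0.1621  0.1997] d_cm [ 0.01  0.1  -0.47] yaw 7.1 dturn -0.159 z [ 0.08  -0.03  -0.996] w0.0848 F [-0.1  0.8 -0.1]
```

Emit:
{"api": "servo_tool", "payload": {"deltas": [[8.5, 0, 0.1, -0.4, 0], [8.5, 0, 0, 0, 0], [6.0, 0, 0, 0, 0], [6.0, 0, 0, 0, 0], [6.0, 0, 0, 0, 0]]}}

```text
clock: 47.8
position: [0.4201, -0.161, 0.197]
eef_rot: [2.025, 2.292, 0.046]
contact_force: [-3.0, 0.7, 11.6]
gripper_width: 0.061
```

Emit:
{"api": "servo_tool", "payload": {"deltas": [[6.0, 0, 0, 0, 0], [6.0, 0, 0, 0, 0]]}}

```text
clock: 47.97
position: [0.4202, -0.1609, 0.1977]
eef_rot: [2.024, 2.292, 0.047]
contact_force: [-0.8, 0.9, -0.6]
gripper_width: 0.0609
```

```bash
python3 -c "
from h import *
tip(.433,-.166,.195)"
```

```text
t47.97 pos [ 0.4202 -0.1609  0.1977] d_cm [-0.04  0.   -0.27] yaw 7.2 dturn -0.160 z [ 0.083 -0.032 -0.996] w0.0609 F [-0.8  0.9 -0.6]
```

Emit:
{"api": "servo_tool", "payload": {"deltas": [[6.0, 0, 0, 0.8, 0], [6.0, 0, 0, 1.5, 0], [6.0, 0, 0, 2, 0], [6.0, 0, 0, 2.5, 0], [6.0, 0, 0, 2.5, 0]]}}

```text
clock: 48.38
position: [0.4183, -0.1599, 0.2906]
eef_rot: [2.031, 2.304, 0.037]
contact_force: [0.1, -0.7, -0.9]
gripper_width: 0.0613
```

Emit:
{"api": "servo_tool", "payload": {"deltas": [[6.0, 0, 0, 2.5, 0], [6.0, 0, 0, 2.5, 0], [6.0, 0.5, 0.5, 2.5, 0], [6.0, 0.7, 0.7, 2, 0], [6.0, 0, 0, 0, 0]]}}

```text
clock: 48.8
position: [0.4291, -0.1476, 0.396]
eef_rot: [2.03, 2.298, 0.041]
contact_force: [1.5, -0.4, -1.0]
gripper_width: 0.0606
```

```bash
python3 -c "
from h import *
tip(.675,.211,.332)
look(23,'side',(310,100,430,200),6)"
```

```text
t48.80 pos [ 0.4291 -0.1476  0.396 ] d_cm [23.4  36.33 -6.4 ] yaw 7.2 dturn -0.160 z [ 0.074 -0.03  -0.997] w0.0606 F [ 1.5 -0.4 -1. ]
```

View pics/c_side23.png

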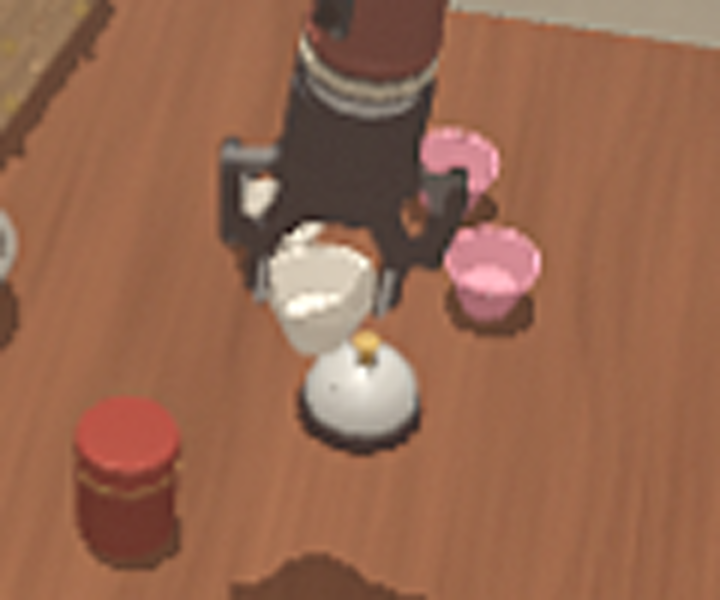

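Emit:
{"api": "servo_tool", "payload": {"deltas": [[6.0, 2, 0, 0, 0.1], [6.0, 4, 0, 0, 0.1], [6.0, 4, 0, 0, 0.1], [6.0, 4, 0, 0, 0.05], [6.0, 0, 0, 0, 0]]}}

```text
clock: 49.27
position: [0.5659, -0.1513, 0.3877]
eef_rot: [1.596, 2.642, 0.034]
contact_force: [-0.0, 0.5, -0.0]
gripper_width: 0.0609
```

Emit:
{"api": "servo_tool", "payload": {"deltas": [[6.0, 0, 0, 0, 0], [6.0, -4, 0, 0, 0], [6.0, -4, 0, 0, 0], [6.0, -4, 0, 0, 0], [6.0, 0, 0, 0, 0]]}}

```text
clock: 49.68
position: [0.4367, -0.1511, 0.375]
eef_rot: [1.611, 2.666, 0.024]
contact_force: [-1.9, -0.5, -1.9]
gripper_width: 0.0613
```

Emit:
{"api": "servo_tool", "payload": {"deltas": [[6.0, 0, 0, 0, 0], [6.0, 4, 0, 0.5, 0], [6.0, 4, 0, 0.5, 0], [6.0, 4, 0, 0.5, 0], [6.0, 0, 0, 0, 0]]}}

```text
clock: 50.1
position: [0.5442, -0.1517, 0.3818]
eef_rot: [-1.63, -2.681, 0.01]
contact_force: [1.2, 0.4, -0.9]
gripper_width: 0.061
```

```bash
python3 -c "
from h import *
tip(.675,.211,.332)"
```

```text
t50.10 pos [ 0.5442 -0.1517  0.3818] d_cm [13.18 36.32 -4.98] yaw 27.4 dturn -0.513 z [-0.006 -0.003 -1.   ] w0.0610 F [ 1.2  0.4 -0.9]
```

Emit:
{"api": "servo_tool", "payload": {"deltas": [[6.0, 0, 0, 0, 0], [6.0, -4, 0, 0, 0], [6.0, -4, 0, 0, 0], [6.0, -4, 0, 0, 0], [6.0, 0, 0, 0, 0]]}}

```text
clock: 50.52
position: [0.419, -0.1501, 0.3756]
eef_rot: [-1.622, -2.672, 0.011]
contact_force: [-1.0, 0.3, -1.4]
gripper_width: 0.0611
```

Emit:
{"api": "servo_tool", "payload": {"deltas": [[6.0, 0, 0, 0, 0], [6.0, 4, 0, 0.5, 0], [6.0, 4, 0, 0.5, 0], [6.0, 4, 0, 0.5, 0], [6.0, 0, 0, 0, 0]]}}

```text
clock: 50.93
position: [0.5298, -0.15, 0.3857]
eef_rot: [-1.616, -2.65, 0.037]
contact_force: [0.5, 0.5, 0.5]
gripper_width: 0.0612
```

```bash
python3 -c "
from h import *
tip(.675,.211,.332)"
```

```text
t50.93 pos [ 0.5298 -0.15    0.3857] d_cm [15.24 36.11 -5.37] yaw 27.3 dturn -0.511 z [-0.045 -0.001 -0.999] w0.0612 F [0.5 0.5 0.5]
```

Emit:
{"api": "servo_tool", "payload": {"deltas": [[6.0, 0.5, 1, 0, 0], [6.0, 1, 2, 0, 0], [6.0, 1, 2.5, 0, 0], [6.0, 1, 2.5, 0, 0], [6.0, 1, 2.5, 0, 0]]}}

```text
clock: 51.35
position: [0.5788, -0.0506, 0.3833]
eef_rot: [-1.641, -2.636, 0.044]
contact_force: [0.2, -1.0, -0.4]
gripper_width: 0.0607
```

Emit:
{"api": "servo_tool", "payload": {"deltas": [[6.0, 1, 2.5, 0, 0], [6.0, 1, 2.5, 0, 0], [6.0, 1, 2.5, 0, 0], [6.0, 1, 2.5, 0, 0], [6.0, 1, 2.5, 0, 0]]}}

```text
clock: 51.77
position: [0.6322, 0.0798, 0.3823]
eef_rot: [-1.647, -2.634, 0.044]
contact_force: [0.6, 0.1, 0.4]
gripper_width: 0.0613
```

```bash
python3 -c "
from h import *
tip(.675,.211,.332)
look(24,'side',(230,120,350,220),6)"
```

```text
t51.77 pos [0.6322 0.0798 0.3823] d_cm [ 4.99 13.21 -5.03] yaw 26.0 dturn -0.488 z [-0.044 -0.006 -0.999] w0.0613 F [0.6 0.1 0.4]
```

View pics/c_side24.png

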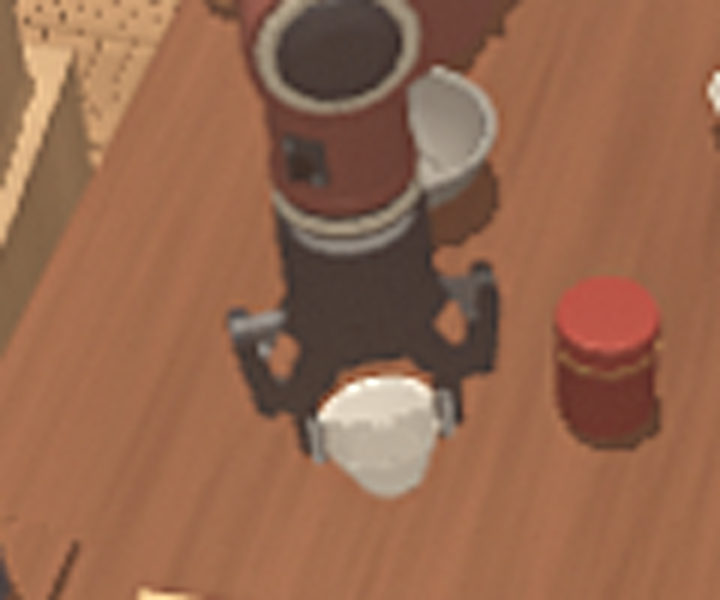

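Emit:
{"api": "servo_tool", "payload": {"deltas": [[6.0, 0.9, 2.5, 0.1, 0], [6.0, 0.9, 2.5, 0.1, 0], [6.0, 0.9, 2.3, 0.1, 0], [6.0, 0.8, 2, 0, 0], [6.0, 0.6, 1.5, 0, 0]]}}

```text
clock: 52.23
position: [0.676, 0.1984, 0.3837]
eef_rot: [-1.639, -2.638, 0.035]
contact_force: [0.0, 0.4, -0.7]
gripper_width: 0.0608
```

Emit:
{"api": "servo_tool", "payload": {"deltas": [[6.0, 0.3, 0.8, 0, 0], [6.0, 0, 0.3, 0, 0], [6.0, 0, 0, 0, 0]]}}

```text
clock: 52.48
position: [0.6789, 0.2148, 0.3821]
eef_rot: [-1.63, -2.64, 0.032]
contact_force: [-0.4, -0.2, -0.2]
gripper_width: 0.0607
```

```bash
python3 -c "
from h import *
tip(.675,.211,.332)
look(25,'side',(210,130,330,230),6)"
```

```text
t52.48 pos [0.6789 0.2148 0.3821] d_cm [ 0.31 -0.43 -5.01] yaw 26.6 dturn -0.500 z [-0.044  0.003 -0.999] w0.0607 F [-0.4 -0.2 -0.2]
```

View pics/c_side25.png

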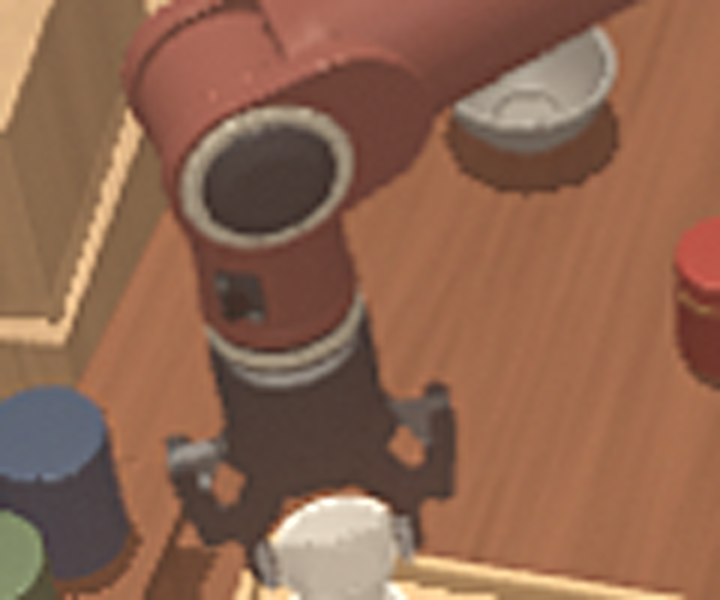

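Emit:
{"api": "servo_tool", "payload": {"deltas": [[6.0, 0.2, -0.2, -0.8, 0], [6.0, 0.1, -0.2, -1, 0], [6.0, 0, 0, -0.6, 0], [6.0, 0, 0, 0, 0]]}}

```text
clock: 52.87
position: [0.6827, 0.204, 0.3558]
eef_rot: [-1.641, -2.637, 0.039]
contact_force: [-1.1, 0.4, -1.8]
gripper_width: 0.0609
```

```bash
python3 -c "
from h import *
tip(.675,.211,.332)
look(26,'side',(220,190,320,270),7)"
```

```text
t52.87 pos [0.6827 0.204  0.3558] d_cm [-0.07  0.73 -2.38] yaw 26.2 dturn -0.493 z [-0.044 -0.002 -0.999] w0.0609 F [-1.1  0.4 -1.8]
```

View pics/c_side26.png

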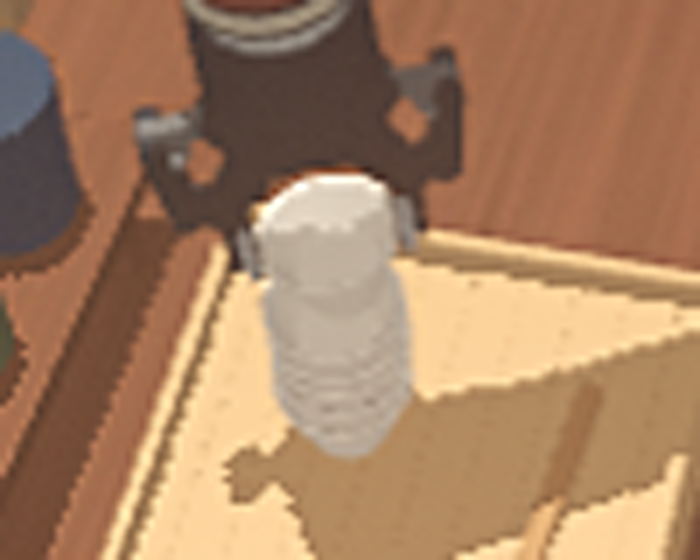

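Emit:
{"api": "servo_tool", "payload": {"deltas": [[6.0, 0, 0.4, 0, 0], [6.0, 0, 0.3, -0.4, 0], [6.0, 0, 0, -0.8, 0], [6.0, 0, 0, -0.6, 0], [6.0, 0, 0, -0.2, 0]]}}

```text
clock: 53.33
position: [0.6832, 0.2107, 0.3356]
eef_rot: [-1.645, -2.636, 0.035]
contact_force: [-1.0, -0.3, -1.7]
gripper_width: 0.061
```

```bash
python3 -c "
from h import *
tip(.675,.211,.332)"
```

```text
t53.33 pos [0.6832 0.2107 0.3356] d_cm [-0.17  0.05 -0.36] yaw 26.1 dturn -0.491 z [-0.041 -0.001 -0.999] w0.0610 F [-1.  -0.3 -1.7]
```

Emit:
{"api": "servo_tool", "payload": {"deltas": [[6.0, -0.1, 0, -0.3, 0], [6.0, 0, 0, -0.2, 0], [6.0, 0, 0, -0.1, 0], [6.0, 0, 0, 0, 0]]}}

```text
clock: 53.67
position: [0.6824, 0.2115, 0.3319]
eef_rot: [-1.646, -2.639, 0.031]
contact_force: [0.0, -0.1, -0.7]
gripper_width: 0.0609
```

```bash
python3 -c "
from h import *
tip(.675,.211,.330)"
```

```text
t53.67 pos [0.6824 0.2115 0.3319] d_cm [-0.15 -0.06 -0.19] yaw 26.1 dturn -0.491 z [-0.037  0.    -0.999] w0.0609 F [ 0.  -0.1 -0.7]
```

Emit:
{"api": "servo_tool", "payload": {"deltas": [[6.0, 0, 0, -0.2, 0], [6.6, 0, 0, 0, 0], [7.2, 0, 0, 0, 0], [8.5, 0, 0, 0, 0], [8.5, 0, 0, 0, 0]]}}

```text
clock: 54.08
position: [0.6825, 0.2119, 0.3301]
eef_rot: [-1.646, -2.64, 0.028]
contact_force: [-0.4, 0.7, 0.4]
gripper_width: 0.0852
```

Emit:
{"api": "servo_tool", "payload": {"deltas": [[8.5, 0, 0, 1.5, 0], [8.5, 0, 0, 2, 0], [8.5, 0, 0, 2, 0], [8.5, 0, -1.5, 1, 0], [8.5, 0, -2.5, 0, 0]]}}

```text
clock: 54.5
position: [0.6798, 0.1766, 0.3933]
eef_rot: [-1.626, -2.641, 0.031]
contact_force: [0.7, 0.2, -0.0]
gripper_width: 0.0851
```

Emit:
{"api": "servo_tool", "payload": {"deltas": [[8.5, -0.5, -3, 0, 0], [8.5, -0.5, -3, 0, 0], [8.5, -0.5, -3, 0, 0], [8.5, -0.5, -3, 0, 0], [8.5, -0.5, -3, 0, 0]]}}

```text
clock: 54.92
position: [0.6527, 0.0185, 0.3928]
eef_rot: [-1.622, -2.645, 0.032]
contact_force: [-0.9, -0.4, 1.1]
gripper_width: 0.0853
```

```bash
cat >> h.py <<'E'
def ov(k,n,sx=.675,sy=.211):
    t=np.linspace(0,2*np.pi,60)
    for nm,b,f in (('top',(195,115,255,170),9),('side',(250,205,300,265),9)):
        i=cv2.imread(f'pics/{nm}{k}.png'); x0,y0,x1,y1=b
        c=cv2.resize(i[y0:y1,x0:x1],None,fx=f,fy=f,interpolation=cv2.INTER_CUBIC)
        p=world2pix(nm,np.c_[sx+.033*np.cos(t),sy+.033*np.sin(t),np.full(60,.102+.014*(n-1))])
        cv2.polylines(c,[((p-[x0,y0]+.5)*f).astype(int)],True,(0,0,255),1)
        cv2.imwrite(f'pics/ov_{nm}{k}.png',c)
E
python3 -c "
from h import *
tip(.504,-.4335,.25); print(readout.sense()['q'].round(2))
look(27,'side'); i=look(27); pc(i); ov(27,6)
a,b=cv2.imread('pics/ov_top27.png'),cv2.imread('pics/ov_side27.png')
h=495; cv2.imwrite('pics/ov27.png',cv2.resize(np.hstack([a[:h],b[:h]]),None,fx=.8,fy=.8))"
```

```text
t54.92 pos [0.6527 0.0185 0.3928] d_cm [-14.17 -45.24 -14.28] yaw 27.0 dturn -0.506 z [-0.043  0.002 -0.999] w0.0853 F [-0.9 -0.4  1.1]
[ 0.25  0.7  -0.59  1.4   0.38  1.2   0.09]
  blob [ 0.3173 -0.1281  0.3215 -0.116  87.1738]
  blob [ 0.4069  0.4037  0.4082  0.407  62.0737]
  blob [ 0.5039 -0.4334  0.5033 -0.4336 34.5084]
  blob [ 0.5809 -0.1146  0.5625 -0.1205 76.4233]
  blob [ 0.6856  0.4122  0.6855  0.415  39.5886]
  blob [ 0.7091  0.2355  0.7085  0.235  48.4485]
  blob [ 0.7346 -0.3299  0.7347 -0.3296 62.7203]
```

View pics/ov27.png

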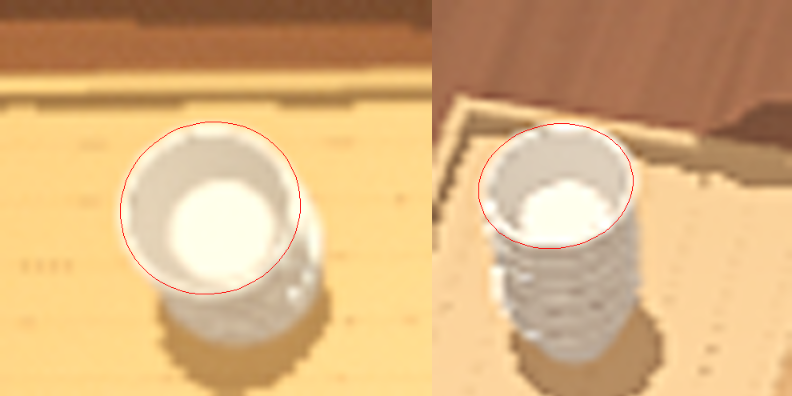

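Emit:
{"api": "servo_tool", "payload": {"deltas": [[8.5, -0.8, -3, 0, 0], [8.5, -0.9, -3, 0, 0], [8.5, -0.9, -3, 0, 0], [8.5, -0.9, -3, 0, 0], [8.5, -0.9, -3, 0, 0]]}}

```text
clock: 55.43
position: [0.6059, -0.1404, 0.391]
eef_rot: [-1.625, -2.642, 0.035]
contact_force: [1.3, -0.3, -0.9]
gripper_width: 0.0852
```

Emit:
{"api": "servo_tool", "payload": {"deltas": [[8.5, -0.9, -3, 0, 0], [8.5, -0.9, -3, 0, 0], [8.5, -0.9, -3, 0, 0], [8.5, -0.9, -3, 0, 0], [8.5, -0.9, -3, 0, 0]]}}

```text
clock: 55.85
position: [0.5549, -0.3014, 0.3896]
eef_rot: [-1.629, -2.638, 0.041]
contact_force: [0.0, 0.2, -0.7]
gripper_width: 0.0849
```

```bash
python3 -c "
from h import *
tip(.504,-.4335,.25)
i=look(28,'top',(390,190,530,300),5); pc(i)"
```

```text
t55.85 pos [ 0.5549 -0.3014  0.3896] d_cm [ -4.31 -13.19 -13.96] yaw 26.6 dturn -0.500 z [-0.049 -0.001 -0.999] w0.0849 F [ 0.   0.2 -0.7]
  blob [ 0.4204 -0.2905  0.4207 -0.2909 37.4513]
  blob [ 0.4069  0.4037  0.4082  0.407  62.0737]
  blob [ 0.5168 -0.4218  0.523  -0.4275 53.2847]
  blob [ 0.6856  0.4122  0.6855  0.415  39.5886]
  blob [ 0.7091  0.2355  0.7078  0.2364 48.3348]
  blob [ 0.7327 -0.331   0.7292 -0.3345 68.9152]
```

View pics/c_top28.png

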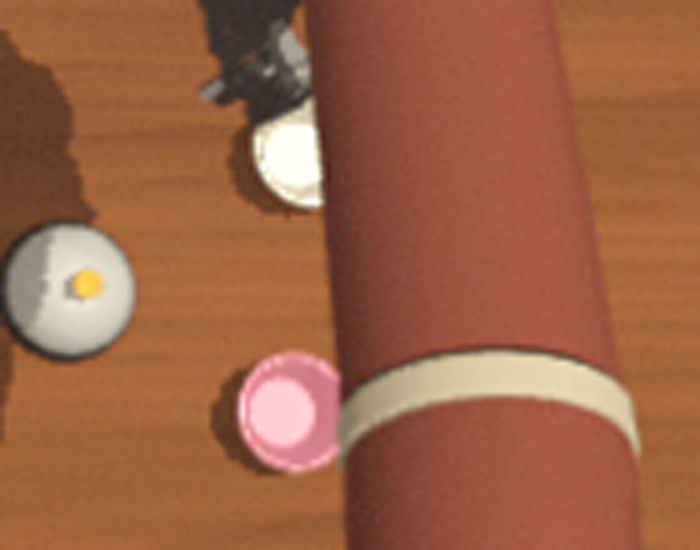

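Emit:
{"api": "servo_tool", "payload": {"deltas": [[8.5, -0.9, -2.8, 0, 0], [8.5, -0.9, -2.8, 0, 0], [8.5, -0.9, -2.6, 0, 0], [8.5, -0.8, -2.2, -1, 0], [8.5, -0.4, -1.4, -2, 0]]}}

```text
clock: 56.32
position: [0.508, -0.4364, 0.3612]
eef_rot: [-1.656, -2.63, 0.058]
contact_force: [0.3, 0.2, 0.6]
gripper_width: 0.0849
```

Emit:
{"api": "servo_tool", "payload": {"deltas": [[8.5, -0.2, -0.6, -2, 0], [8.5, 0, 0, -2, 0], [8.5, 0, 0, -2, 0], [8.5, 0, 0, -2, 0], [8.5, 0, 0, -1, 0]]}}

```text
clock: 56.73
position: [0.4975, -0.4528, 0.2642]
eef_rot: [-1.676, -2.613, 0.071]
contact_force: [-0.8, 0.9, -0.7]
gripper_width: 0.0854
```

```bash
python3 -c "
from h import *
tip(.504,-.4335,.195)"
```

```text
t56.73 pos [ 0.4975 -0.4528  0.2642] d_cm [ 1.53  2.23 -6.92] yaw 24.7 dturn -0.465 z [-0.055 -0.019 -0.998] w0.0854 F [-0.8  0.9 -0.7]
```

Emit:
{"api": "servo_tool", "payload": {"deltas": [[8.5, 0.6, 0.9, -1, 0], [8.5, 0.5, 0.8, -1.5, 0], [8.5, 0.3, 0.4, -1.5, 0], [8.5, 0, 0, -1.3, 0], [8.5, 0, 0, -0.4, 0]]}}

```text
clock: 57.15
position: [0.5122, -0.4295, 0.2035]
eef_rot: [-1.677, -2.612, 0.069]
contact_force: [-0.7, -0.3, -0.0]
gripper_width: 0.085
```

```bash
python3 -c "
from h import *
tip(.504,-.4335,.195)"
```

```text
t57.15 pos [ 0.5122 -0.4295  0.2035] d_cm [ 0.06 -0.12 -0.85] yaw 24.6 dturn -0.464 z [-0.055 -0.018 -0.998] w0.0850 F [-0.7 -0.3 -0. ]
```

Emit:
{"api": "servo_tool", "payload": {"deltas": [[8.5, 0, -0.1, -0.6, 0], [8.5, 0, 0, -0.2, 0], [8.5, 0, 0, 0, 0]]}}

```text
clock: 57.4
position: [0.5129, -0.4301, 0.1948]
eef_rot: [-1.676, -2.613, 0.069]
contact_force: [0.2, 0.2, 0.7]
gripper_width: 0.0849
```

Emit:
{"api": "servo_tool", "payload": {"deltas": [[6.0, 0, 0, 0, 0], [6.0, 0, 0, 0, 0], [6.0, 0, 0, 0, 0], [6.0, 0, 0, 0, 0], [6.0, 0, 0, 0, 0]]}}

```text
clock: 57.82
position: [0.5133, -0.4318, 0.1984]
eef_rot: [-1.683, -2.616, 0.071]
contact_force: [-0.2, 0.6, -1.5]
gripper_width: 0.061
```

```bash
python3 -c "
from h import *
tip(.504,-.4335,.195)"
```

```text
t57.82 pos [ 0.5133 -0.4318  0.1984] d_cm [-0.13  0.18 -0.34] yaw 24.5 dturn -0.462 z [-0.05  -0.022 -0.999] w0.0610 F [-0.2  0.6 -1.5]
```

Emit:
{"api": "servo_tool", "payload": {"deltas": [[6.0, 0, 0, 0.8, 0], [6.0, 0, 0, 1.5, 0], [6.0, 0, 0, 2, 0], [6.0, 0, 0, 2.5, 0], [6.0, 0, 0, 2.5, 0]]}}

```text
clock: 58.23
position: [0.51, -0.431, 0.2886]
eef_rot: [-1.674, -2.603, 0.07]
contact_force: [1.1, -0.5, -0.7]
gripper_width: 0.0607
```

Emit:
{"api": "servo_tool", "payload": {"deltas": [[6.0, 0, 0, 2.5, 0], [6.0, 0, 0, 2.5, 0], [6.0, 0, 0, 2.5, 0], [6.0, 0, 0, 2, 0], [6.0, 0, 0.5, 1, 0]]}}

```text
clock: 58.65
position: [0.5088, -0.4263, 0.4043]
eef_rot: [-1.679, -2.606, 0.071]
contact_force: [0.6, -1.0, -0.4]
gripper_width: 0.0609
```

```bash
python3 -c "
from h import *
tip(.675,.211,.35)
look(29,'side',(290,30,410,130),6)"
```

```text
t58.65 pos [ 0.5088 -0.4263  0.4043] d_cm [17.57 64.   -5.43] yaw 24.4 dturn -0.461 z [-0.059 -0.017 -0.998] w0.0609 F [ 0.6 -1.  -0.4]
```

View pics/c_side29.png

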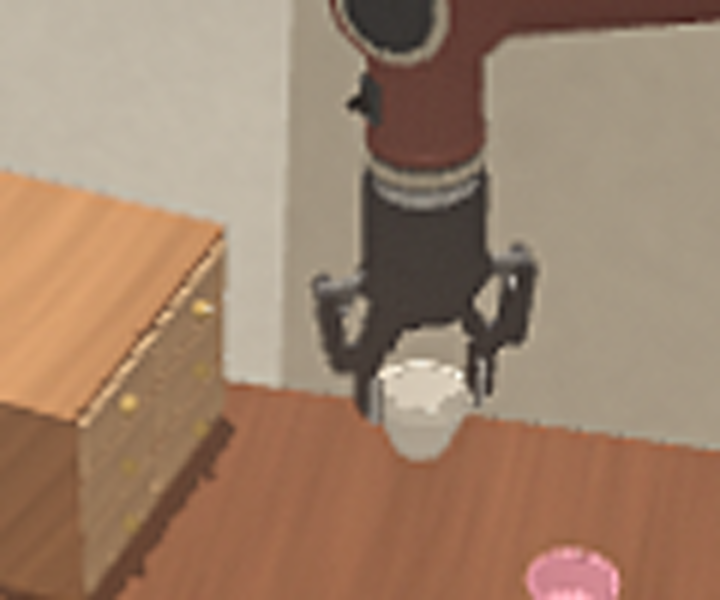

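Emit:
{"api": "servo_tool", "payload": {"deltas": [[6.0, 0.4, 1.5, 0.3, 0], [6.0, 0.7, 2.5, 0.2, 0], [6.0, 0.8, 3, 0, 0], [6.0, 0.8, 3, 0, 0], [6.0, 0.8, 3, 0, 0]]}}

```text
clock: 59.12
position: [0.5406, -0.2938, 0.4063]
eef_rot: [-1.693, -2.59, 0.078]
contact_force: [-0.1, 0.1, -0.4]
gripper_width: 0.0611
```

Emit:
{"api": "servo_tool", "payload": {"deltas": [[6.0, 0.8, 3, 0, 0], [6.0, 0.8, 3, 0, 0], [6.0, 0.8, 3, 0, 0], [6.0, 0.8, 3, 0, 0], [6.0, 0.8, 3, 0, 0]]}}

```text
clock: 59.53
position: [0.5785, -0.1288, 0.3989]
eef_rot: [-1.675, -2.582, 0.081]
contact_force: [0.8, -0.9, -1.2]
gripper_width: 0.0608
```

Emit:
{"api": "servo_tool", "payload": {"deltas": [[6.0, 0.8, 3, 0, 0], [6.0, 0.8, 3, 0, 0], [6.0, 0.8, 3, 0, 0], [6.0, 0.8, 3, 0, 0], [6.0, 0.8, 3, 0, 0]]}}

```text
clock: 59.95
position: [0.6145, 0.0363, 0.3914]
eef_rot: [-1.654, -2.575, 0.092]
contact_force: [0.4, -0.1, -1.3]
gripper_width: 0.0612
```

```bash
python3 -c "
from h import *
tip(.675,.211,.346)"
```

```text
t59.95 pos [0.6145 0.0363 0.3914] d_cm [ 7.63 17.59 -4.54] yaw 24.7 dturn -0.465 z [-0.099 -0.007 -0.995] w0.0612 F [ 0.4 -0.1 -1.3]
```

Emit:
{"api": "servo_tool", "payload": {"deltas": [[6.0, 0.6, 2, 0.5, 0], [6.0, 0.6, 1.6, 0.5, 0], [6.0, 0.4, 1, 0, 0], [6.0, 0, 0, 0, 0], [6.0, 0, 0, 0, 0]]}}

```text
clock: 60.37
position: [0.6252, 0.1013, 0.3946]
eef_rot: [-1.614, -2.58, 0.096]
contact_force: [-0.3, -0.1, -1.2]
gripper_width: 0.0606
```

```bash
python3 -c "
from h import *
tip(.675,.211,.346)"
```

```text
t60.37 pos [0.6252 0.1013 0.3946] d_cm [ 6.82 11.01 -4.86] yaw 26.1 dturn -0.491 z [-0.115 -0.002 -0.993] w0.0606 F [-0.3 -0.1 -1.2]
```

Emit:
{"api": "servo_tool", "payload": {"deltas": [[6.0, 0, 0, -3, 0], [6.0, 0, 0, -4, 0], [6.0, 0, 0, 0, 0], [6.0, 0, 0, 0, 0]]}}

```text
clock: 60.7
position: [0.6242, 0.0967, 0.3229]
eef_rot: [-1.622, -2.578, 0.101]
contact_force: [0.8, 1.1, 0.9]
gripper_width: 0.0608
```

```bash
python3 -c "
from h import *
tip(.675,.211,.346)"
```

```text
t60.70 pos [0.6242 0.0967 0.3229] d_cm [ 6.92 11.52  2.31] yaw 25.8 dturn -0.485 z [-0.115 -0.006 -0.993] w0.0608 F [0.8 1.1 0.9]
```

Emit:
{"api": "servo_tool", "payload": {"deltas": [[6.0, 0, 0, 4, 0], [6.0, 0, 0, 4, 0], [6.0, 0, 0, 0, 0], [6.0, 0, 0, 0, 0]]}}

```text
clock: 61.03
position: [0.6236, 0.0909, 0.4078]
eef_rot: [-1.631, -2.569, 0.109]
contact_force: [-0.3, -1.1, -1.7]
gripper_width: 0.0611
```

```bash
python3 -c "
from h import *
tip(.675,.211,.346)"
```

```text
t61.03 pos [0.6236 0.0909 0.4078] d_cm [ 7.06 12.15 -6.18] yaw 25.3 dturn -0.477 z [-0.12  -0.009 -0.993] w0.0611 F [-0.3 -1.1 -1.7]
```

Emit:
{"api": "servo_tool", "payload": {"deltas": [[6.0, 0.8, 1.2, 0, 0], [6.0, 1.1, 2, 0, 0], [6.0, 1.1, 2, 0, 0], [6.0, 1.1, 2, 0, 0], [6.0, 1.1, 2, 0, 0]]}}

```text
clock: 61.45
position: [0.6774, 0.174, 0.416]
eef_rot: [-1.662, -2.563, 0.112]
contact_force: [0.3, 0.1, -1.1]
gripper_width: 0.061
```

Emit:
{"api": "servo_tool", "payload": {"deltas": [[6.0, 0.9, 1.4, 0, 0], [6.0, 0.6, 0.8, 0, 0], [6.0, 0.3, 0.3, 0, 0], [6.0, 0, 0, 0, 0]]}}

```text
clock: 61.78
position: [0.6961, 0.2036, 0.4173]
eef_rot: [-1.657, -2.565, 0.106]
contact_force: [-0.5, 0.4, -0.9]
gripper_width: 0.0611
```

```bash
python3 -c "
from h import *
tip(.675,.211,.346)
look(30,'side',(210,150,330,250),6)"
```

```text
t61.78 pos [0.6961 0.2036 0.4173] d_cm [-0.35  0.92 -7.13] yaw 24.4 dturn -0.460 z [-0.11  -0.012 -0.994] w0.0611 F [-0.5  0.4 -0.9]
```

View pics/c_side30.png

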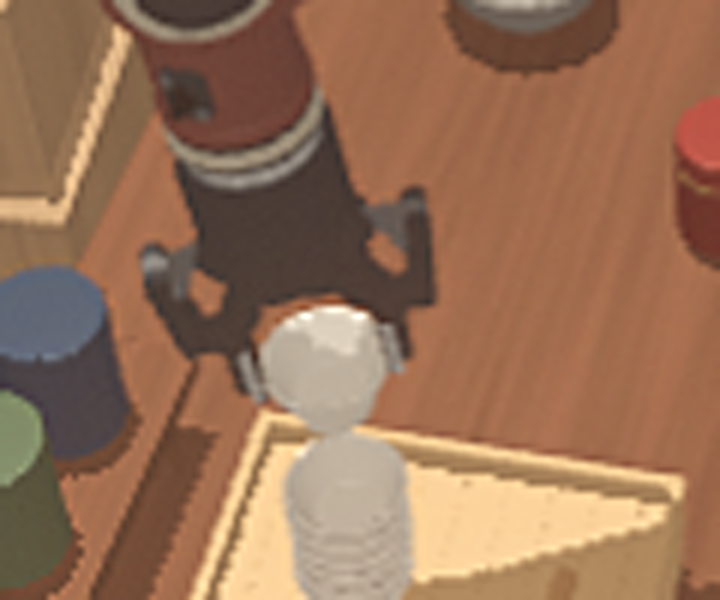

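```bash
python3 -c "
from h import *
i=cv2.imread('pics/side30.png'); x0,y0,x1,y1=210,180,310,260;f=8
c=cv2.resize(i[y0:y1,x0:x1],None,fx=f,fy=f,interpolation=cv2.INTER_CUBIC)
t=np.linspace(0,2*np.pi,60)
cx,cy=.6961-.11*.16,.2036-.012*.16
for r,z,col in ((.033,.2585,(0,0,255)),(.0175,.2185,(255,0,0)),(.033,.172,(0,160,0))):
    X=(cx,cy) if z>.2 else (.675,.211)
    p=world2pix('side',np.c_[X[0]+r*np.cos(t),X[1]+r*np.sin(t),np.full(60,z)])
    cv2.polylines(c,[((p-[x0,y0]+.5)*f).astype(int)],True,col,1)
cv2.imwrite('pics/ov30.png',c[:600])"
```

```text
(no output)
```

View pics/ov30.png

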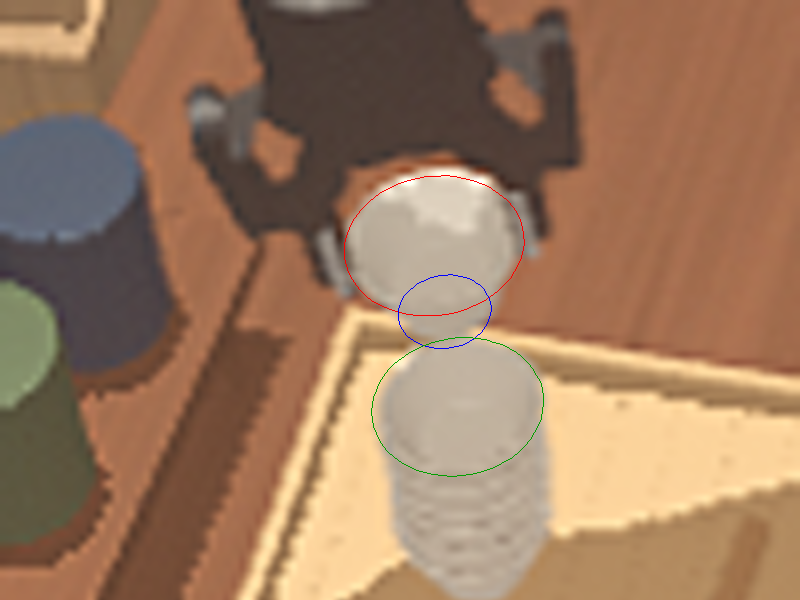

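Emit:
{"api": "servo_tool", "payload": {"deltas": [[6.0, -0.2, 0.5, 0, 0], [6.0, -0.2, 0.4, -0.8, 0], [6.0, 0, 0.2, -1.4, 0], [6.0, 0, 0, -1.4, 0], [6.0, 0, 0, -0.8, 0]]}}

```text
clock: 62.25
position: [0.6907, 0.2111, 0.375]
eef_rot: [-1.667, -2.564, 0.104]
contact_force: [-0.4, -0.6, -1.6]
gripper_width: 0.0607
```

```bash
python3 -c "
from h import *
tip(.675,.211,.346)"
```

```text
t62.25 pos [0.6907 0.2111 0.375 ] d_cm [ 0.12  0.19 -2.9 ] yaw 24.0 dturn -0.454 z [-0.105 -0.012 -0.994] w0.0607 F [-0.4 -0.6 -1.6]
```

Emit:
{"api": "servo_tool", "payload": {"deltas": [[6.0, 0.1, 0.3, -0.4, 0], [6.0, 0, 0, -0.8, 0], [6.0, 0, 0, -0.8, 0], [6.0, 0, 0, -0.4, 0], [6.0, 0, 0, 0, 0]]}}

```text
clock: 62.67
position: [0.691, 0.2126, 0.3468]
eef_rot: [-1.668, -2.561, 0.11]
contact_force: [0.3, 0.3, -2.4]
gripper_width: 0.0614
```

```bash
python3 -c "
from h import *
tip(.675,.211,.345)"
```

```text
t62.67 pos [0.691  0.2126 0.3468] d_cm [ 0.15  0.08 -0.18] yaw 24.0 dturn -0.453 z [-0.109 -0.015 -0.994] w0.0614 F [ 0.3  0.3 -2.4]
```

Emit:
{"api": "servo_tool", "payload": {"deltas": [[6.0, 0.1, 0, -0.2, 0], [6.0, 0, 0, -0.1, 0], [6.6, 0, 0, 0, 0], [7.2, 0, 0, 0, 0], [8.5, 0, 0, 0, 0]]}}

```text
clock: 63.08
position: [0.6926, 0.2128, 0.3452]
eef_rot: [-1.67, -2.562, 0.106]
contact_force: [-0.8, -0.6, -0.1]
gripper_width: 0.0819
```

Emit:
{"api": "servo_tool", "payload": {"deltas": [[8.5, 0, 0, 0, 0], [8.5, 0, 0, 1, 0], [8.5, 0, 0, 1.5, 0], [8.5, 0, 0, 2, 0], [8.5, 0, -0.5, 2, 0]]}}

```text
clock: 63.5
position: [0.6915, 0.2084, 0.4102]
eef_rot: [-1.663, -2.559, 0.114]
contact_force: [0.5, -0.1, 0.7]
gripper_width: 0.0849
```

Emit:
{"api": "servo_tool", "payload": {"deltas": [[8.5, -0.5, -2, 0, 0], [8.5, -0.5, -3, 0, 0], [8.5, -0.5, -3, 0, 0], [8.5, -0.5, -3, 0, 0], [8.5, -0.5, -3, 0, 0]]}}

```text
clock: 63.92
position: [0.6638, 0.0758, 0.4235]
eef_rot: [-1.646, -2.58, 0.08]
contact_force: [-0.8, -0.2, 0.4]
gripper_width: 0.0852
```

```bash
python3 -c "
from h import *
tip(.423,-.291,.25); print(readout.sense()['q'].round(2))
look(31,'side',(190,190,400,300),3.6); i=look(31,'top',(120,110,340,260),3.5); ov(31,7)
a,b=cv2.imread('pics/ov_top31.png'),cv2.imread('pics/ov_side31.png')
h=495; cv2.imwrite('pics/ov31.png',cv2.resize(np.hstack([a[:h],b[:h]]),None,fx=.8,fy=.8))"
```

```text
t63.92 pos [0.6638 0.0758 0.4235] d_cm [-22.54 -36.67 -17.35] yaw 25.0 dturn -0.472 z [-0.096 -0.001 -0.995] w0.0852 F [-0.8 -0.2  0.4]
[ 0.16  0.71 -0.59  1.28  0.35  1.35  0.  ]
```

View pics/ov31.png

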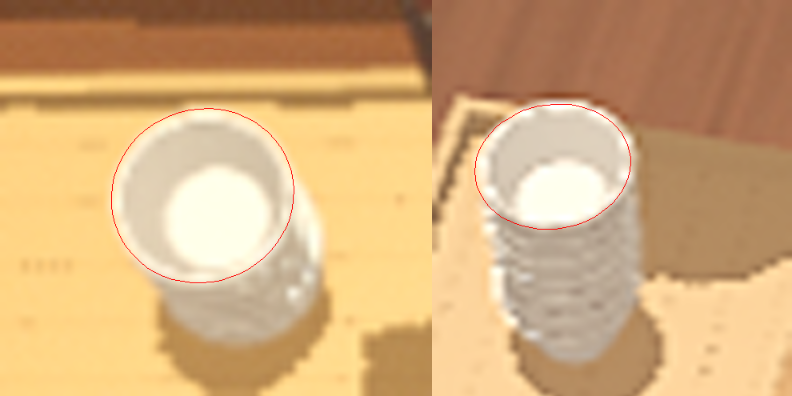

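View pics/c_top31.png

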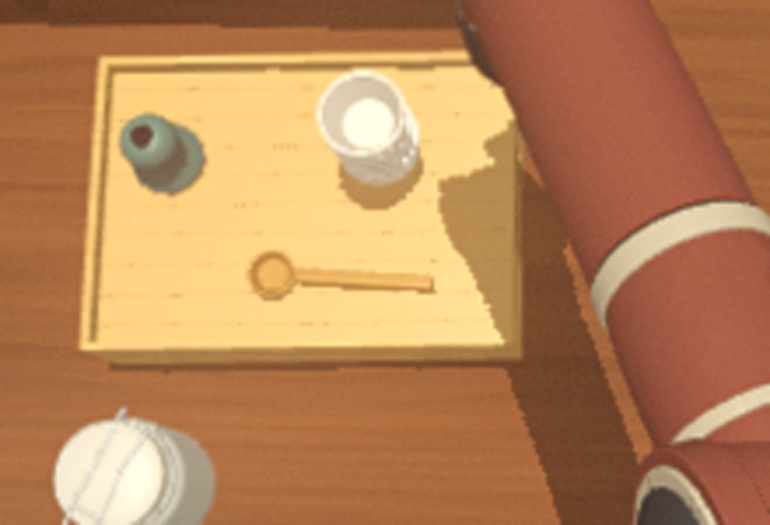

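```bash
python3 -c "
from h import *
print(pix2world('top',[(407.3,246.6)],.064).round(4)); 
i=cv2.imread('pics/side0.png'); cv2.imwrite('pics/b.png',cv2.resize(i[140:190,340:400],None,fx=10,fy=10,interpolation=cv2.INTER_CUBIC))
print((world2pix('side',[[.4205,-.292,.064]])-[340,140]+.5)*10)
i=cv2.imread('pics/top0.png'); m=cv2.inRange(cv2.cvtColor(i,cv2.COLOR_BGR2HSV)[225:265,385:425],(15,120,100),(35,255,255)); ys,xs=np.nonzero(m); print(xs.mean()+385,ys.mean()+225,len(xs))
print(pix2world('top',[(xs.mean()+385,ys.mean()+225)],.063).round(4))
i=cv2.imread('pics/side0.png'); m=cv2.inRange(cv2.cvtColor(i,cv2.COLOR_BGR2HSV)[150:175,355:385],(15,120,100),(35,255,255)); ys,xs=np.nonzero(m); print(xs.mean()+355,ys.mean()+150,len(xs)); print(pix2world('side',[(xs.mean()+355,ys.mean()+150)],.062).round(4))"
```

```text
[[ 0.4211 -0.295   0.064 ]]
[[316.02567424 176.11930862]]
406.90909090909093 246.0909090909091 22
[[ 0.4226 -0.2941  0.063 ]]
370.6666666666667 156.8 15
[[ 0.4226 -0.2954  0.062 ]]
```

Emit:
{"api": "servo_tool", "payload": {"deltas": [[0, -1.5, -2.5, 0, 0], [0, -1.8, -3, 0, 0], [0, -1.8, -3, 0, 0], [0, -1.8, -3, 0, 0], [0, -1.8, -3, 0, 0]]}}

```text
clock: 64.43
position: [0.5761, -0.07, 0.4281]
eef_rot: [-1.645, -2.588, 0.067]
contact_force: [-0.9, -0.4, 1.0]
gripper_width: 0.025
```

Emit:
{"api": "servo_tool", "payload": {"deltas": [[0, -1.8, -3, -0.5, 0], [0, -1.8, -3, -1, 0], [0, -1.8, -3, -1, 0], [0, -1.8, -3, -1, 0], [0, -1.8, -3, -1, 0]]}}

```text
clock: 64.85
position: [0.4836, -0.2224, 0.3905]
eef_rot: [-1.647, -2.606, 0.057]
contact_force: [0.4, -1.3, -0.1]
gripper_width: 0.0
```

```bash
cat >> h.py <<'E'
def btip(z): 
    s=readout.sense(); zz=R.from_rotvec(s['eef_rot']).as_matrix()[:,2]; print('tip',(s['position']+.173*zz).round(4)); to(*(np.array([.4225,-.294,z])-.173*zz))
E
python3 -c "
from h import *
btip(.09)"
```

```text
tip [ 0.4716 -0.2224  0.2179]
t64.85 pos [ 0.4836 -0.2224  0.3905] d_cm [ -4.91  -7.16 -12.79] yaw 25.4 dturn 0.000 z [-0.069 -0.    -0.998] w0.0000 F [ 0.4 -1.3 -0.1]
```

Emit:
{"api": "servo_tool", "payload": {"deltas": [[0, -1.3, -2, -1, 0], [0, -1.2, -2, -1.8, 0], [0, -1.2, -1.6, -2, 0], [0, -0.4, -0.6, -2, 0], [0, 0, 0, -1.5, 0]]}}

```text
clock: 65.27
position: [0.4382, -0.2953, 0.3108]
eef_rot: [-1.675, -2.604, 0.067]
contact_force: [-0.3, 0.4, 0.0]
gripper_width: -0.0001
```

Emit:
{"api": "servo_tool", "payload": {"deltas": [[0, 0, 0, -1, 0], [0, 0, 0, 0, 0], [0, 0, 0, 0, 0]]}}

```text
clock: 65.52
position: [0.4386, -0.2953, 0.2996]
eef_rot: [-1.675, -2.601, 0.067]
contact_force: [0.1, 0.0, 0.7]
gripper_width: 0.0002
```

```bash
python3 -c "
from h import *
btip(.08)"
```

```text
tip [ 0.4277 -0.2972  0.127 ]
t65.52 pos [ 0.4386 -0.2953  0.2996] d_cm [-0.52  0.32 -4.7 ] yaw 24.5 dturn 0.000 z [-0.063 -0.011 -0.998] w0.0002 F [0.1 0.  0.7]
```

Emit:
{"api": "servo_tool", "payload": {"deltas": [[0, -0.3, 0.2, -1, 0], [0, -0.2, 0.1, -1.5, 0], [0, 0, 0, -1.5, 0], [0, 0, 0, -0.5, 0], [0, 0, 0, 0, 0]]}}

```text
clock: 65.93
position: [0.4394, -0.2894, 0.2602]
eef_rot: [-1.674, -2.62, 0.062]
contact_force: [-0.1, -0.2, 0.4]
gripper_width: 0.0
```

```bash
python3 -c "
from h import *
btip(.07)
look(32,'side',(330,110,410,180),8)"
```

```text
tip [ 0.4311 -0.2923  0.0874]
t65.93 pos [ 0.4394 -0.2894  0.2602] d_cm [-0.86 -0.17 -1.74] yaw 24.8 dturn 0.000 z [-0.048 -0.017 -0.999] w0.0000 F [-0.1 -0.2  0.4]
```

View pics/c_side32.png

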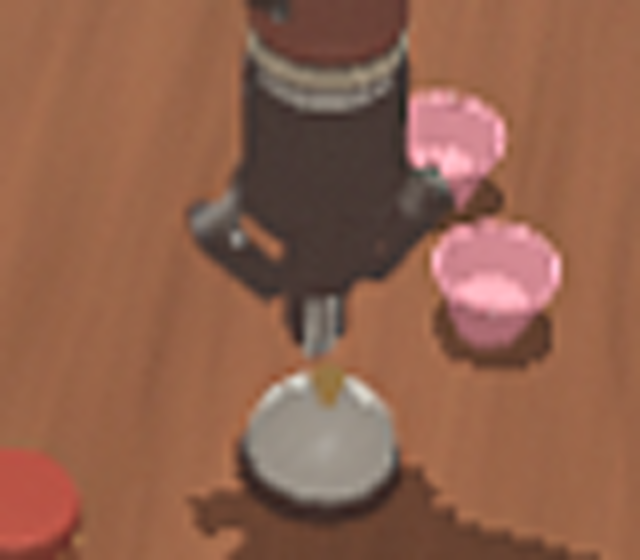

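Emit:
{"api": "servo_tool", "payload": {"deltas": [[0, -0.4, -0.1, -0.2, 0], [0, -0.4, -0.1, -0.2, 0], [0, -0.1, 0, -0.2, 0], [0, 0, 0, 0, 0]]}}

```text
clock: 66.32
position: [0.4315, -0.2914, 0.2576]
eef_rot: [-1.677, -2.627, 0.062]
contact_force: [0.6, -0.5, 0.0]
gripper_width: -0.0
```

```bash
python3 -c "
from h import *
btip(.058)"
```

```text
tip [ 0.4242 -0.2949  0.0848]
t66.32 pos [ 0.4315 -0.2914  0.2576] d_cm [-0.17  0.09 -2.68] yaw 24.9 dturn 0.000 z [-0.042 -0.02  -0.999] w-0.0000 F [ 0.6 -0.5  0. ]
```

Centred within 2 mm. Press down stepwise, watching the force.

Emit:
{"api": "servo_tool", "payload": {"deltas": [[0, -0.1, 0.1, -0.8, 0], [0, -0.1, 0, -0.8, 0], [0, 0, 0, -0.5, 0], [0, 0, 0, -0.3, 0]]}}

```text
clock: 66.65
position: [0.4295, -0.291, 0.2328]
eef_rot: [-1.681, -2.629, 0.062]
contact_force: [-0.6, 0.4, 3.4]
gripper_width: -0.0002
```

```bash
python3 -c "
from h import *
btip(.058)"
```

```text
tip [ 0.4228 -0.2949  0.06  ]
t66.65 pos [ 0.4295 -0.291   0.2328] d_cm [-0.03  0.09 -0.2 ] yaw 24.8 dturn 0.000 z [-0.039 -0.022 -0.999] w-0.0002 F [-0.6  0.4  3.4]
```

Emit:
{"api": "servo_tool", "payload": {"deltas": [[0, 0, 0, -0.3, 0], [0, 0, 0, -0.2, 0], [0, 0, 0, -0.1, 0]]}}

```text
clock: 66.9
position: [0.4302, -0.2902, 0.2314]
eef_rot: [-1.68, -2.629, 0.071]
contact_force: [-1.9, 0.7, 6.4]
gripper_width: 0.0
```

```bash
python3 -c "
from h import *
btip(.058)"
```

```text
tip [ 0.423  -0.2949  0.0586]
t66.90 pos [ 0.4302 -0.2902  0.2314] d_cm [-0.05  0.09 -0.06] yaw 24.8 dturn 0.000 z [-0.042 -0.027 -0.999] w0.0000 F [-1.9  0.7  6.4]
```

Emit:
{"api": "servo_tool", "payload": {"deltas": [[0, 0, 0, -0.3, 0], [0, 0, 0, -0.4, 0]]}}

```text
clock: 67.07
position: [0.4307, -0.2892, 0.2303]
eef_rot: [-1.681, -2.63, 0.08]
contact_force: [-9.8, 3.7, 43.5]
gripper_width: 0.0001
```

Emit:
{"api": "servo_tool", "payload": {"deltas": [[0, 0, 0, 1, 0], [0, 0, 0, 2, 0], [0, 0, 0, 3, 0], [0, 0, 0, 3, 0], [0, 0, 0, 2, 0]]}}

```text
clock: 67.48
position: [0.4297, -0.2873, 0.3415]
eef_rot: [-1.671, -2.626, 0.082]
contact_force: [0.4, -0.3, 0.4]
gripper_width: 0.0001
```

Emit:
{"api": "servo_tool", "payload": {"deltas": [[0, 0, 0, 2, 0], [0, 0, 0, 1, 0], [0, 0, 0, 0, 0], [0, 0, 0, 0, 0]]}}

```text
clock: 67.82
position: [0.4304, -0.2871, 0.3758]
eef_rot: [-1.675, -2.631, 0.082]
contact_force: [1.4, -0.0, -0.6]
gripper_width: 0.0002
```

```bash
python3 -c "
from h import *
btip(.2)
look(33,'side'); look(33,'top'); ov(33,7)
a,b=cv2.imread('pics/ov_top33.png'),cv2.imread('pics/ov_side33.png')
h=495; cv2.imwrite('pics/ov33.png',cv2.resize(np.hstack([a[:h],b[:h]]),None,fx=.8,fy=.8))"
```

```text
tip [ 0.4225 -0.2928  0.203 ]
t67.82 pos [ 0.4304 -0.2871  0.3758] d_cm [ 0.   -0.12 -0.3 ] yaw 25.0 dturn 0.000 z [-0.046 -0.033 -0.998] w0.0002 F [ 1.4 -0.  -0.6]
```

View pics/side33.png

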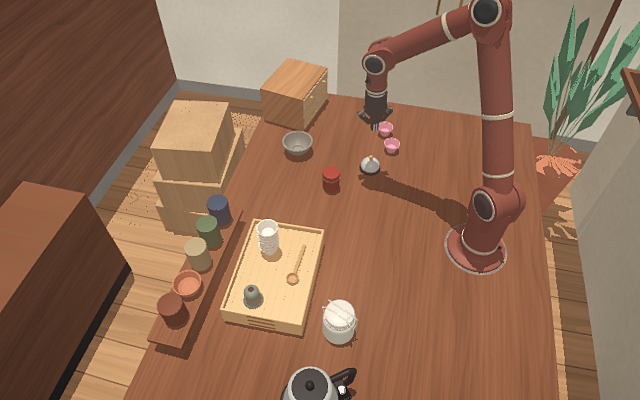

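View pics/ov33.png

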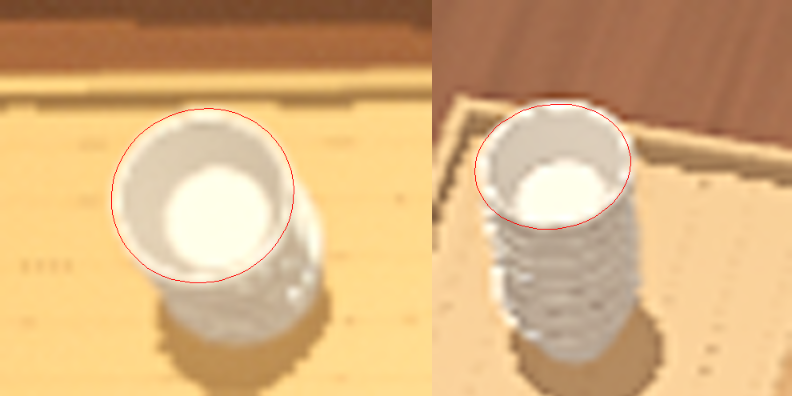

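```bash
python3 -c "
from bench import job; print(job.close_job())"
```

```text
the job is handed in; nothing more can be done
None
```

All seven white cups are in one nested stack on the top tray's floor, and the scoop lies flat beside it in the same tray. I then pressed the bell's plunger to its stop, released it, and handed the job in at about 68 s. One white cup was knocked aside partway through; I found it again in the top image and stacked it. The two pink cups were left alone.

**Last checks:**
- **Stack:** in both cameras the top rim matched a model of seven fully nested cups to about 1 px. The stack stands at (0.675, 0.211).
- **Scoop:** it lies well inside the tray walls. I judged this by eye in the images and did not measure its height.
- **Bell:** the plunger stopped moving under the fingertips as the force rose past 6 N, and the images show it sprung back.
- **Whisk stand, caddy, jar and bowl:** they looked unmoved in the final pictures.
- **Robot:** the arm was clear of everything, with almost no contact force.

**Caveats:**
- My last push on the bell peaked at 43.5 N measured at the wrist. It went through the closed fingertips, not the gripper's body, and is well under the 120 N wrist limit, but it is above the 40 N limit set for the arm and gripper body.
- The tool drifted up to about 7° off vertical during fast moves. The cups still seated fully.

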